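# Load the stirring rods on the lab jack and raise it to the height gauge

## Robot

A 6-joint arm with a two-finger parallel gripper is mounted at the origin on the work surface. World frame = base frame: x ahead of the robot, y to its left, z up, the work surface at z = 0. Lengths are in m, angles in rad, forces in N, time in s.
With the tool pointing down it reaches from about 0.225 to 0.875 m from the base axis. Payload 3.4 kg.
Tool frame: the origin (TCP) lies between the finger pads; the fingertips stand 19 mm ahead of it and the grasp point (between the pads) is the TCP (manip.tip_reach is the distance from the TCP to the fingertips, in m); z points along the fingers, x is the direction in which the jaws open and shut, and the axes are right-handed (so a half turn about z gives the same grasp; the last joint's range is limited). The gripper opens to 85 mm and grips with 20 to 120 N. Pads are 22 mm wide; open, the fingers measure 114 mm over their backs; the gripper's body (76 mm by 85 mm) begins 54 mm behind the grasp point. The pads swing forward as they close: fully open they stand 13 mm farther back than shut.
Start: joints at [1.19, 0.276, 1.505, -0, 1.361, -0.121], TCP at [0.148, 0.556, 0.25] pointing down, gripper open.
Joint ranges: [-2.89, 2.89], [-0.75, 2.08], [0.22, 2.7], [-1.18, 4.32], [0.11, 2.71], [-2.7, 2.7]. Speed limits (rad/s): [2.57, 2.57, 3.14, 3.14, 3.14, 3.14].

## Interface

Orientations are given as a unit quaternion [w, x, y, z].
In Python, from rig import manip gives the robot as it stands.
- The arm moves only by the tool send_rows, never from a script. Its arguments are lists of equal length, an entry for each row: "delta_pos": the shift along the tool's x, y, z normalised to -1 to 1, where 1 is 40 cm, a list of three; "angular": the turn, a rotation vector about the tool's x, y, z normalised to -1 to 1, where 1 is 0.08 rad, a list of three. A call has 1 to 5 rows; each row shifts and turns the commanded pose from where the row before left it, along the tool's axes as they then stand; what a row does not reach is not made up. A row lasts 1/12 s, in which the tool goes at most 41.7 mm and 7.16 degrees, less where a joint would pass 70% of its speed; a pose out of reach is approached as far as the arm can. A call with a number of a shift or a turn outside -1 to 1 is refused whole. A call with a gripper value outside its range is refused whole. "hand" is the finger opening in mm, from 0 to 85.4, set as the call begins (left out, the last holds). The fingers move at their own pace and stop on an object; "squeeze" is the grip in N (left out, the last holds). Time passes only in rows, so rows that do not move let the fingers close. It gives the time, the measured TCP pose, the force and the opening at its end, in the units of the state.
- manip.get_state(): the state, without advancing time (a new reading comes with each control period).
- manip.get_image(name): name is "scene" or "side" or "wrist"; returns the picture (420x560x3 uint8, blue, green, red); there is no depth.
- manip.calibration(name): a dict with "fx", "fy", "cx", "cy" (pixels), "camera_from_world" (4x4, takes a point from world to camera coordinates). Camera axes: x right, y up, looking along -z (the intrinsics and any distortion apply to the point x, -y, -z); pixel columns grow to the right and rows downward; lengths in m; the calibration is good to about 2 mm. A picture is of the moment at which its call begins: read the wrist's pose just before it. calibration takes no time and is no camera call; for the wrist camera it gives the pose at the moment of the call.
- manip.sign_off(): hands the job in, once; it reports no verdict.
The state is a dict: "clock": time; "qpos": joint angles; "qd": joint speeds; "effort": joint torques, N m; "position": TCP position; "ee_rot": TCP orientation; "contact_force": force on the tool from outside, world axes, zero at the start; "moment": the same for the moment, N m; "width": finger opening in m.
Only numpy, scipy, OpenCV 4.12 (cv2) and the standard library are available. Lean on these libraries where they do the work, as an engineer would, in place of code of your own. Each camera call takes 0.05 s, during which the arm holds its last target.

## Task

Get the batch of stirring rods to working height: first stand the empty steel jar upright on the platform of the lowered lab jack, clear of the gauge foot, then drop every white rod from the wooden rack end-down into the jar. When all are in, raise the jack by turning its knob until the platform just touches the foot of the height gauge hanging above it, lifting the foot by no more than a few millimetres and never by a centimetre; leave the bottles and the mortar where they are.

Things in the scene. Friction and masses are not known exactly. Their poses are not given: they have to be found in the camera images.
- jar_center (a point): open round steel jar (350 g), outside diameter 54 mm, inside 46 mm, 75 mm tall, floor 6 mm thick, starts empty, upright on the bench to the right of the jack; point on its axis half-way up (37.5 mm above its underside), z along its axis to the mouth
- jar_base (a point): centre of the jar's underside, z towards its mouth
- jar_load (a point): point on the jar's axis 66 mm above its underside: about where the middle of a rod comes to be when it stands in the jar
- rod1_center (a point): white plastic stirring rod (22 g), round, 10 mm in diameter, 120 mm long, alike both ends; point at its middle, z along it. Starts upright in a well of the rack, its lower end 6 mm above the bench and 70 mm standing out of the rack; it fits loosely and may lean by up to 0.15 rad, more so when the rack has been knocked. May be absent (None); 3 to 5 of the five are there
- rod2_center (a point): white plastic stirring rod (22 g), round, 10 mm in diameter, 120 mm long, alike both ends; point at its middle, z along it. Starts upright in a well of the rack, its lower end 6 mm above the bench and 70 mm standing out of the rack; it fits loosely and may lean by up to 0.15 rad, more so when the rack has been knocked. May be absent (None); 3 to 5 of the five are there
- rod3_center (a point): white plastic stirring rod (22 g), round, 10 mm in diameter, 120 mm long, alike both ends; point at its middle, z along it. Starts upright in a well of the rack, its lower end 6 mm above the bench and 70 mm standing out of the rack; it fits loosely and may lean by up to 0.15 rad, more so when the rack has been knocked. May be absent (None); 3 to 5 of the five are there
- rod4_center (a point): white plastic stirring rod (22 g), round, 10 mm in diameter, 120 mm long, alike both ends; point at its middle, z along it. Starts upright in a well of the rack, its lower end 6 mm above the bench and 70 mm standing out of the rack; it fits loosely and may lean by up to 0.15 rad, more so when the rack has been knocked. May be absent (None); 3 to 5 of the five are there
- rod5_center (a point): white plastic stirring rod (22 g), round, 10 mm in diameter, 120 mm long, alike both ends; point at its middle, z along it. Starts upright in a well of the rack, its lower end 6 mm above the bench and 70 mm standing out of the rack; it fits loosely and may lean by up to 0.15 rad, more so when the rack has been knocked. May be absent (None); 3 to 5 of the five are there
- rack: loose wooden rack (600 g) on the bench to the left of the jack, 200 mm long (its x) by 45 mm wide (its y), 50 mm tall, five wells 15 mm square at x = -80, -40, 0, 40 and 80 mm, 44 mm deep; origin at the centre of its underside
- platform: square-cornered steel platform of the screw lab jack, 160 mm (its x) by 180 mm (its y), 6 mm thick; origin at the centre of its TOP face, x away from the robot when the jack stands straight, y to the left, z up. It only goes up and down, by the knob: 5 mm up per radian of knob turned, and stays where it is left. The top starts 75 to 85 mm above the bench. The foot hangs over its right-hand side, so the left half (y about +40 mm) is free for the jar
- knob (a joint): the jack's knob, angle in rad: 0 at the lowest platform, grows (platform rises) when turned CLOCKWISE seen from above, up to 11.5; starts at 0 to 2. Stiff (about 0.15 N m), stays where it is left. At a start several turns of the hand are needed
- knob_grip (a point): on the knob's upright axis, at the bare-metal grip bar, which is 46 mm long, 14 mm wide and 32 mm tall (from 20 mm below to 12 mm above this point) on a black disc of 25 mm radius whose top is 20 mm below this point. The knob stands on the grey gearbox in front of the jack, at (-150, -40) mm in the platform's x, y. The bar lies along this point's x axis; the point turns with the knob
- gauge_foot: black round foot, 26 mm in diameter and 10 mm thick, at the lower end of the height gauge's upright steel rod, above the right-hand side of the platform; origin at the centre of its underside. The gauge arm is fixed; the foot (120 g) slides freely up by at most 20 mm when the platform pushes it, and drops back by its weight. It starts at its lowest, 14 to 34 mm above the platform. The arm is 90 mm above the foot and comes from a pole 115 mm to the right
- red_bottle: red bottle 68 mm in diameter, 140 mm tall, bystander; origin at the centre of its underside
- dark_bottle: black bottle 60 mm in diameter, 160 mm tall, bystander; origin at the centre of its underside
- mortar: white mortar bowl 120 mm in diameter, 60 mm tall, bystander; origin at the centre of its underside
There are look-alikes about, which are no part of the job. What is shaped like the part that bears jar_center but blue is not meant.

How it is judged:
On the way, in this order (a step that is already met when the one before it is completed fails the run):
1. the jar stands upright on the jack's platform (z of jar_base in the frame of platform between -0.004 and 0.004 m and x of jar_base in the frame of platform between -0.08 and 0.08 m and y of jar_base in the frame of platform between -0.09 and 0.09 m and angle between jar_base's own z axis and vertical below 0.1 rad), for 0.2 s.
2. every rod present stands in the jar (distance between each of rod1_center, rod2_center, rod3_center, rod4_center, rod5_center and jar_load below 0.03 m), for 0.2 s.
3. the platform touches the gauge foot (contact force between platform and gauge_foot above 0.1 N), for 0.2 s.
At the end, for the whole second after the job is handed in: Jar upright (under 0.1 rad) on the platform, base within 4 mm of its top and inside its edges; the middle of every rod present within 30 mm of the jar's loading point; platform touching the foot (over 0.1 N), the foot less than 5 mm above where it hung; knob at rest (all of step 1 and all of step 2 and contact force between platform and gauge_foot above 0.1 N and distance of gauge_foot from where it was at the start of the episode below 0.005 m and velocity of joint knob below 0.05 rad/s).
It fails at once if the gauge foot is pushed 10 mm or more from where it hung (distance of gauge_foot from where it was at the start of the episode above 0.01 m).
It fails at once if the red bottle is moved more than 30 mm (distance of red_bottle from where it was at the start of the episode above 0.03 m).
It fails at once if the black bottle is moved more than 30 mm (distance of dark_bottle from where it was at the start of the episode above 0.03 m).
It fails at once if the white mortar is moved more than 30 mm (distance of mortar from where it was at the start of the episode above 0.03 m).
Of rod1, rod2, rod3, rod4, rod5 only 3 to 5 are there at a start; the rules pass over those that are not, and their reading is None.
At some moment in a run one of rack may be knocked a few centimetres aside while the robot is not near it.
It also fails if it takes over 210 s, if anything falls off the work surface, if the arm or the gripper's body presses on something with over 40 N, if the wrist force passes 120 N, or if a joint passes its speed limit or range.

## Working session

There is one attempt and no reset: what is moved stays moved. The work goes in short steps, Python scripts to look and compute and a tool call to move; the robot and the scene stay as the last step left them, time stands still between calls to the robot, and variables do not carry over. Pictures are saved under pics/ and viewed, and the job is handed in when it is done.

Besides the shell and the picture viewer there is one more tool, called after ">>>" as a command line: name --argument value ..., lists and objects as JSON in quotes. send_rows: Moves the arm, as the interface text tells. Scaled input: -1 to 1 covers 40 cm each way for a shift and 0.08 rad each way for a turn. Its arguments: {"type":"object","properties":{"delta_pos":{"type":"array","items":{"type":"array","items":{"type":"number"}}},"angular":{"type":"array","items":{"type":"array","items":{"type":"number"}}},"hand":{"type":"number"},"squeeze":{"type":"number"}},"required":["delta_pos","angular"]}

```bash
ls; mkdir -p pics; python3 - <<'E'
from rig import manip
import cv2
print(manip.get_state())
for n in ["scene","side","wrist"]:
    im=manip.get_image(n); cv2.imwrite(f"pics/a_{n}.png",im)
    c=manip.calibration(n); print(n,c)
E
```

```text
pics
{'clock': 0.0, 'qpos': array([ 1.18996478e+00,  2.76579857e-01,  1.50620635e+00,  5.00028119e-06,
        1.36069858e+00, -1.20983430e-01]), 'qd': array([ 0.0002286 , -0.00097306,  0.00145241, -0.00085407,  0.00025176,
       -0.00114743]), 'effort': array([-1.05488216e-03, -4.16778445e+01, -2.45796007e+01, -3.16848927e-04,
        1.11560643e-02, -3.74022545e-05]), 'position': array([0.14753247, 0.55520165, 0.24941915]), 'ee_rot': array([ 4.79826144e-04,  7.92758998e-01,  6.09534474e-01, -8.15363756e-04]), 'contact_force': array([-0.32281966, -1.02111877,  0.5685673 ]), 'moment': array([-0.02177939, -0.02082815,  0.02353469]), 'width': 0.08530426354340302}
scene {'fx': 479.35861515183876, 'fy': 479.35861515183876, 'cx': 280.92442047422463, 'cy': 206.61554088634645, 'camera_from_world': array([[-0.27575858,  0.96122354, -0.00255295,  0.1195476 ],
       [-0.56464737, -0.15983713,  0.80970701,  0.24362806],
       [ 0.77790138,  0.22472517,  0.5868288 , -1.79684591],
       [ 0.        ,  0.        ,  0.        ,  1.        ]])}
side {'fx': 379.6454367313247, 'fy': 379.6454367313247, 'cx': 273.3941280095308, 'cy': 208.124539201658, 'camera_from_world': array([[-0.88237069, -0.47030935, -0.01520159,  0.52076224],
       [ 0.31460727, -0.61365786,  0.72418664, -0.21526509],
       [-0.34992033,  0.63421853,  0.68943645, -0.85692568],
       [ 0.        ,  0.        ,  0.        ,  1.        ]])}
wrist {'fx': 338.138790655092, 'fy': 338.138790655092, 'cx': 281.4634339344461, 'cy': 204.89609130536215, 'camera_from_world': array([[ 2.57885771e-01,  9.66175076e-01, -8.06608184e-04,
        -5.72853774e-01],
       [-9.24532330e-01,  2.46528106e-01, -2.90626673e-01,
         3.79692695e-02],
       [-2.80597396e-01,  7.56942191e-02,  9.56836186e-01,
        -3.78710425e-01],
       [ 0.00000000e+00,  0.00000000e+00,  0.00000000e+00,
         1.00000000e+00]])}
```

View pics/a_scene.png

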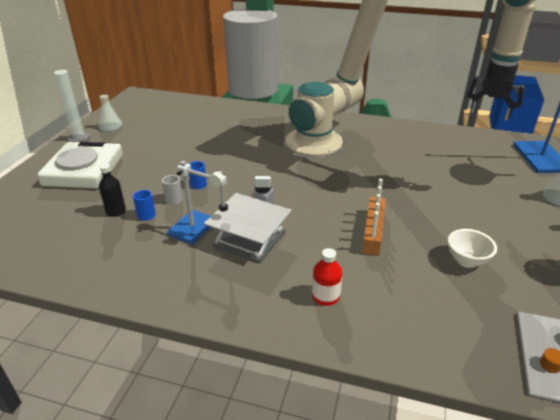

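View pics/a_side.png

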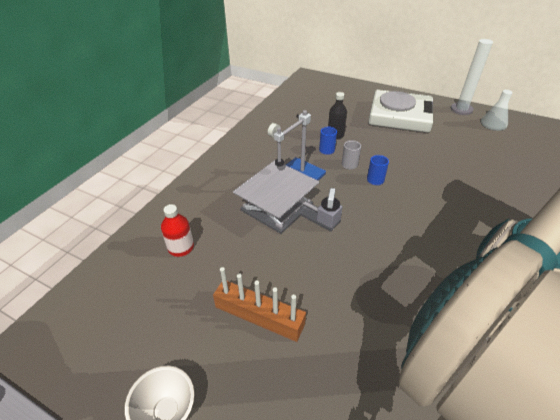

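View pics/a_wrist.png

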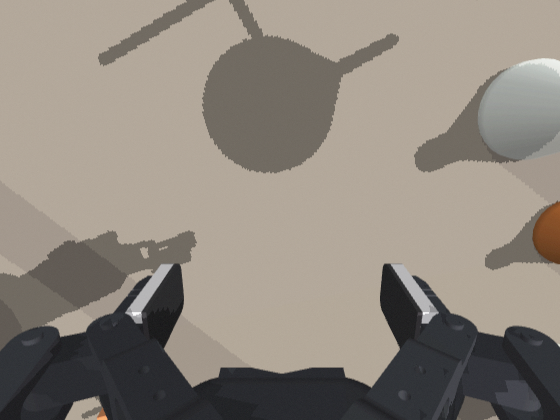

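```bash
cat > h.py <<'E'
import numpy as np, cv2
from rig import manip
def K(c): return c["fx"],c["fy"],c["cx"],c["cy"]
def proj(c,P):
    P=np.atleast_2d(P); M=c["camera_from_world"]; p=P@M[:3,:3].T+M[:3,3]
    fx,fy,cx,cy=K(c)
    return np.c_[fx*p[:,0]/-p[:,2]+cx, fy*p[:,1]/p[:,2]+cy]
def ray(c,uv):
    M=c["camera_from_world"]; R=M[:3,:3]; o=-R.T@M[:3,3]
    fx,fy,cx,cy=K(c)
    d=np.array([(uv[0]-cx)/fx,-(uv[1]-cy)/fy,-1.]); d=R.T@d
    return o,d/np.linalg.norm(d)
def onz(c,uv,z):
    o,d=ray(c,uv); return o+d*(z-o[2])/d[2]
def tri(obs):
    A=np.zeros((3,3));b=np.zeros(3)
    rs=[ray(c,uv) for c,uv in obs]
    for o,d in rs:
        Q=np.eye(3)-np.outer(d,d);A+=Q;b+=Q@o
    p=np.linalg.solve(A,b)
    return p,[float(np.linalg.norm((np.eye(3)-np.outer(d,d))@(p-o))) for o,d in rs]
def R():
    q=manip.get_state()["ee_rot"]; from scipy.spatial.transform import Rotation as Ro
    return Ro.from_quat([q[1],q[2],q[3],q[0]]).as_matrix()
E
python3 - <<'E'
import cv2
s=cv2.imread("pics/a_scene.png");d=cv2.imread("pics/a_side.png")
def cr(im,x,y,w,h,f,n): cv2.imwrite(n,cv2.resize(im[y:y+h,x:x+w],None,fx=f,fy=f,interpolation=cv2.INTER_CUBIC))
cr(s,130,150,170,110,4.7,"pics/b1.png")
cr(s,340,170,60,90,6,"pics/b2.png")
cr(d,220,90,180,150,4,"pics/b3.png")
cr(d,200,255,120,90,6,"pics/b4.png")
E
```

```text
(no output)
```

View pics/b1.png

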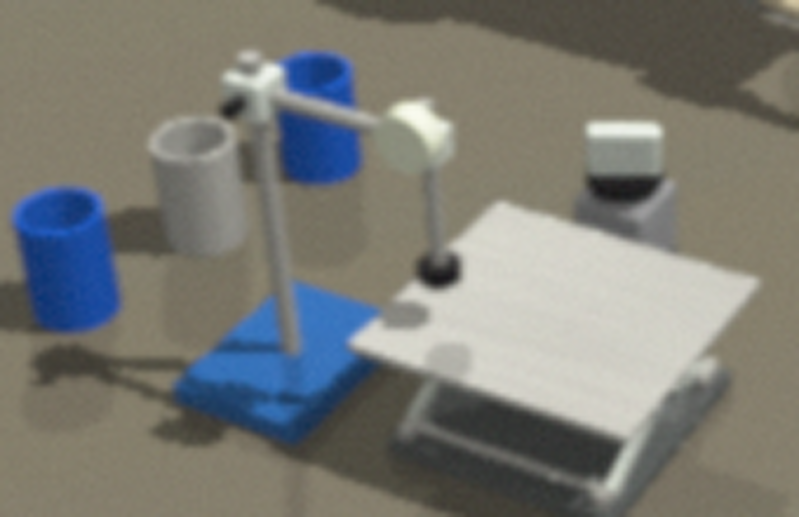

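View pics/b2.png

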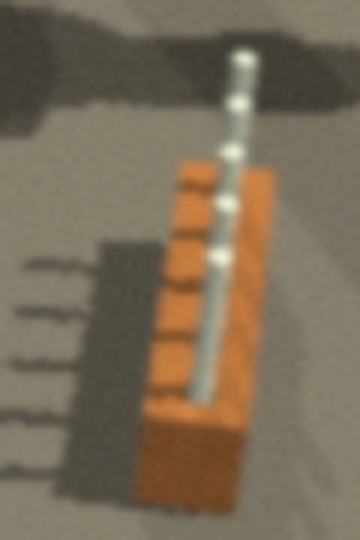

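View pics/b3.png

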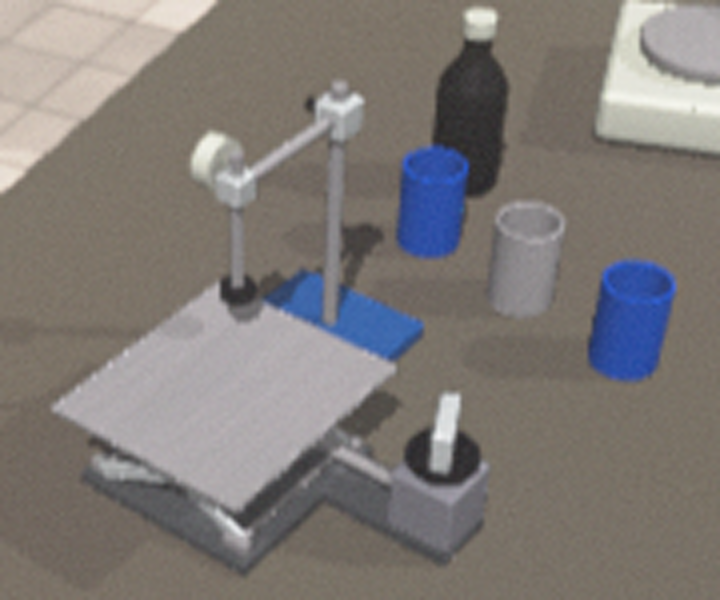

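View pics/b4.png

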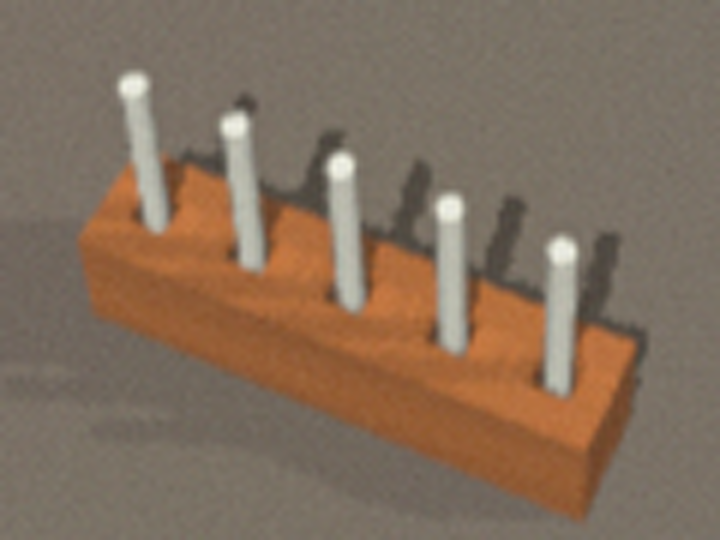

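```bash
cat > m1.py <<'E'
from h import *
S=manip.calibration("scene");D=manip.calibration("side")
b1=lambda x,y:(130+(x+.5)/4.7-.5,150+(y+.5)/4.7-.5)
b2=lambda x,y:(340+(x+.5)/6-.5,170+(y+.5)/6-.5)
b3=lambda x,y:(220+(x+.5)/4-.5,90+(y+.5)/4-.5)
b4=lambda x,y:(200+(x+.5)/6-.5,255+(y+.5)/6-.5)
np.set_printoptions(precision=4,suppress=True)
def T(n,a,b):
    p,r=tri([(S,a),(D,b)]); print(n,p,np.round(r,4)); return p
T("jarrim",b1(195,140),b3(530,222)); print("z75",onz(S,b1(195,140),.075),onz(D,b3(530,222),.075))
# platform corners: scene order vs side
T("c1",b1(500,203),b3(396,370))
T("c2",b1(760,282),b3(237,508))
T("c3",b1(630,437),b3(55,407))
T("c4",b1(350,343),b3(215,285))
T("foot",b1(438,275),b3(240,298))
T("knobtop",b1(624,133),b3(450,398))
A=[(243,60),(238,103),(231,152),(226,204),(219,257)]
B=[(133,85),(235,125),(341,165),(450,208),(562,250)]
for a,b in zip(A,B[::-1]): T("rod",b2(*a),b4(*b))
print("base scene",[onz(D,b4(x,y),.05) for x,y in ((155,230),(252,268),(350,308),(455,350),(558,390))])
print("rack corners", [onz(D,b4(x,y),.05) for x,y in ((640,335),(585,447),(80,240),(130,157))])
p=[onz(S,(458+12,250),.06)]; print("mortar",p)
print("red",onz(S,(327,298),0),"dark",onz(S,(114,212),0))
E
python3 m1.py
```

```text
jarrim [ 0.487  -0.33    0.0761] [0.001 0.001]
z75 [ 0.4867 -0.3298  0.075 ] [ 0.4876 -0.3334  0.075 ]
c1 [ 0.5074 -0.1134  0.0799] [0.0002 0.0002]
c2 [0.5425 0.0598 0.0807] [0.0018 0.0018]
c3 [0.6965 0.0296 0.0807] [0.0014 0.0014]
c4 [ 0.6648 -0.1436  0.0813] [0.0011 0.0011]
foot [ 0.6242 -0.1051  0.1083] [0.0004 0.0004]
knobtop [ 0.4515 -0.055   0.1132] [0.0072 0.0072]
rod [0.3965 0.2796 0.126 ] [0.0013 0.0013]
rod [0.4356 0.282  0.1268] [0.0008 0.0008]
rod [0.4758 0.2835 0.1264] [0.0008 0.0008]
rod [0.5159 0.2859 0.126 ] [0.0011 0.0011]
rod [0.556  0.2878 0.126 ] [0.001 0.001]
base scene [array([0.5519, 0.2931, 0.05  ]), array([0.5121, 0.2905, 0.05  ]), array([0.4728, 0.2885, 0.05  ]), array([0.4321, 0.2861, 0.05  ]), array([0.3936, 0.2834, 0.05  ])]
rack corners [array([0.3775, 0.251 , 0.05  ]), array([0.3763, 0.2983, 0.05  ]), array([0.5738, 0.3093, 0.05  ]), array([0.578 , 0.2705, 0.05  ])]
mortar [array([0.5604, 0.5315, 0.06  ])]
red [0.7625 0.21   0.    ] dark [ 0.5948 -0.4758  0.    ]
```

```bash
cat >> h.py <<'E'
def yaw():
    r=R(); return float(np.arctan2(r[1,0],r[0,0]))
def plan(x,y,z,yw=None,step=.04):
    """distance to go: rows in tool axes; prints tool-frame shift and turn"""
    s=manip.get_state(); r=R(); p=s["position"]; cur=yaw()
    dy=0 if yw is None else (yw-cur)
    d=r.T@(np.array([x,y,z])-p)
    n=max(int(np.ceil(np.linalg.norm(d)/step-1e-6)),int(np.ceil(abs(dy)/.08-1e-6)),1)
    print("now",np.round(p,4),"yaw",round(cur,3),"tilt",np.round(np.r_[r[:2,2]],4),"| tool shift mm",np.round(d*1e3,1),"units(1=40cm)",np.round(d/.4,4),"turn z (1=.08)",round(-dy/.08,2),"min rows",n)
    if yw is not None and abs(dy)>.02: print("  turn first, then shift from yaw",yw,":",np.round(np.array([[np.cos(yw),np.sin(yw),0],[np.sin(yw),-np.cos(yw),0],[0,0,-1]])@(np.array([x,y,z])-p)/.4,4))
E
python3 - <<'E'
exec(open('m1.py').read().split('T("jarrim')[0])
T("blueA",b1(318,65),b3(638,280)); T("blueB",b1(60,207),b3(435,163))
T("pole",b1(250,60),b3(340,88)); T("dial",b1(415,110),b3(228,160))
c=manip.calibration("wrist");M=c["camera_from_world"];o=-M[:3,:3].T@M[:3,3]
s=manip.get_state();print("cam in tool",R().T@(o-s["position"]), "axes",M[:3,:3]@R())
plan(.475,-.33,.25,0.9)
E
```

```text
blueA [ 0.3889 -0.287   0.082 ] [0.0003 0.0003]
blueB [ 0.5835 -0.3721  0.0792] [0.0005 0.0005]
pole [ 0.6039 -0.2164  0.2204] [0.0007 0.0007]
dial [ 0.6316 -0.1053  0.2202] [0.0024 0.0024]
cam in tool [-0.0016 -0.0731 -0.1233] axes [[ 1.      0.0011 -0.0006]
 [ 0.0012 -0.9568  0.2908]
 [-0.0002 -0.2908 -0.9568]]
now [0.1475 0.5554 0.2497] yaw 1.311 tilt [-0.0005 -0.0013] | tool shift mm [-771.6  543.9    0.6] units(1=40cm) [-1.9289  1.3596  0.0016] turn z (1=.08) 5.14 min rows 24
  turn first, then shift from yaw 0.9 : [-1.2249  2.0171 -0.0009]
```

>>> send_rows --delta_pos '[[0,0,0],[0,0,0],[-0.07,0.069,0],[-0.07,0.069,0],[-0.07,0.069,0]]' --angular '[[0,0,0.95],[0,0,0.94],[0,0,0],[0,0,0],[0,0,0]]'

```text
clock: 0.57
position: [0.1901, 0.4444, 0.2495]
ee_rot: [0.0, 0.836, 0.549, -0.001]
contact_force: [1.6, -0.2, -0.2]
width: 0.0853
```

>>> send_rows --delta_pos '[[-0.07,0.069,0],[-0.07,0.069,0],[-0.07,0.069,0],[-0.07,0.069,0],[-0.07,0.069,0]]' --angular '[[0,0,0],[0,0,0],[0,0,0],[0,0,0],[0,0,0]]'

```text
clock: 0.98
position: [0.2605, 0.2603, 0.2502]
ee_rot: [0.0, 0.836, 0.548, 0.0]
contact_force: [1.7, -0.2, 0.7]
width: 0.0852
```

>>> send_rows --delta_pos '[[-0.07,0.069,0],[-0.07,0.069,0],[-0.07,0.069,0],[-0.07,0.069,0],[-0.07,0.069,0]]' --angular '[[0,0,0],[0,0,0],[0,0,0],[0,0,0],[0,0,0]]'

```text
clock: 1.4
position: [0.3311, 0.0769, 0.2504]
ee_rot: [0.0, 0.836, 0.548, 0.0]
contact_force: [1.4, 0.5, -0.1]
width: 0.0851
```

>>> send_rows --delta_pos '[[-0.07,0.069,0],[-0.07,0.069,0],[-0.07,0.069,0],[-0.07,0.069,0],[-0.07,0.069,0]]' --angular '[[0,0,0],[0,0,0],[0,0,0],[0,0,0],[0,0,0]]'

```text
clock: 1.82
position: [0.4018, -0.1068, 0.2502]
ee_rot: [-0.0, 0.837, 0.548, 0.0]
contact_force: [-0.1, -0.3, 0.1]
width: 0.0855
```

```bash
python3 -c "
from h import *
plan(.487,-.331,.25,1.16)"
```

```text
now [ 0.4018 -0.1068  0.2502] yaw 1.159 tilt [0.0003 0.0003] | tool shift mm [-171.3  167.8    0.2] units(1=40cm) [-0.4283  0.4196  0.0005] turn z (1=.08) -0.01 min rows 6
```

>>> send_rows --delta_pos '[[-0.07,0.07,0],[-0.07,0.07,0],[-0.07,0.07,0],[-0.07,0.07,0],[-0.07,0.07,0]]' --angular '[[0,0,0],[0,0,0],[0,0,0],[0,0,0],[0,0,0]]'

```text
clock: 2.23
position: [0.4743, -0.291, 0.2499]
ee_rot: [-0.0, 0.837, 0.548, 0.0]
contact_force: [0.5, -0.1, 0.1]
width: 0.0853
```

```bash
cat > w.py <<'E'
import sys
from h import *
n=sys.argv[1]
c=manip.calibration("wrist");im=manip.get_image("wrist");cv2.imwrite(f"pics/{n}.png",im)
np.save(f"pics/{n}.npy",c,allow_pickle=True)
print(manip.get_state()["position"])
E
python3 w.py c1
```

```text
[ 0.47791032 -0.29914017  0.24922818]
```

View pics/c1.png

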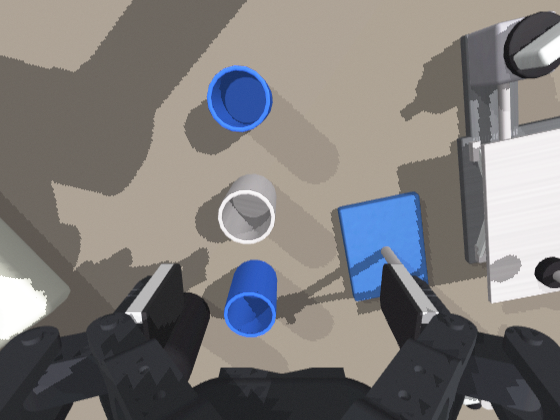

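```bash
python3 - <<'E'
from h import *
c=np.load("pics/c1.npy",allow_pickle=True).item()
print("jar rim",onz(c,(246.5,217.5),.075), "blueA",onz(c,(239.5,98.5),.075),"blueB",onz(c,(250,314),.075))
p=onz(c,(246.5,217.5),.075)
plan(p[0],p[1],.045,1.16)
E
```

```text
jar rim [ 0.48811471 -0.3339108   0.075     ] blueA [ 0.39011288 -0.29396529  0.075     ] blueB [ 0.58371473 -0.3752767   0.075     ]
now [ 0.4779 -0.2991  0.2492] yaw 1.157 tilt [ 0.0034 -0.0081] | tool shift mm [-26.5  22.  204.5] units(1=40cm) [-0.0662  0.0551  0.5113] turn z (1=.08) -0.04 min rows 6
```

>>> send_rows --delta_pos '[[-0.066,0.055,0],[0,0,0.1],[0,0,0.1],[0,0,0.1],[0,0,0]]' --angular '[[0,0,0],[0,0,0],[0,0,0],[0,0,0],[0,0,0]]'

```text
clock: 2.7
position: [0.4789, -0.3181, 0.1224]
ee_rot: [-0.008, 0.837, 0.548, -0.002]
contact_force: [-0.9, 1.0, -1.3]
width: 0.0853
```

```bash
python3 w.py c2; python3 -c "
from h import *
plan(.488,-.333,.045,1.16)"
```

```text
[ 0.48098446 -0.3196239   0.12630259]
now [ 0.481  -0.3196  0.1263] yaw 1.16 tilt [-0.0082  0.0071] | tool shift mm [-9.7 12.6 81.1] units(1=40cm) [-0.0243  0.0315  0.2029] turn z (1=.08) -0.01 min rows 3
```

View pics/c2.png

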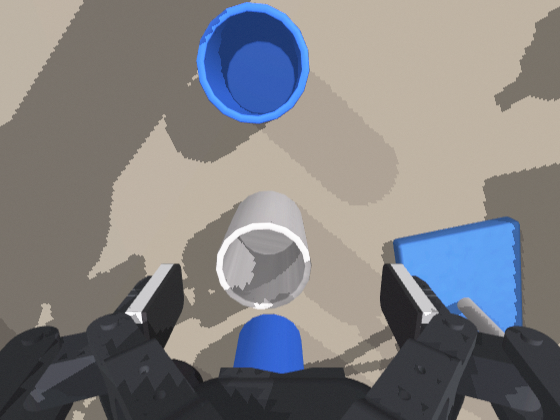

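```bash
python3 - <<'E'
from h import *
c=np.load("pics/c2.npy",allow_pickle=True).item()
p=onz(c,(264,265.5),.075);print(p)
print("tcp px",proj(c,manip.get_state()["position"]))
plan(p[0],p[1],.045,1.16)
E
```

```text
[ 0.48687007 -0.33343245  0.075     ]
tcp px [[283.57101446 297.66997645]]
now [ 0.481  -0.3196  0.1263] yaw 1.16 tilt [-0.0082  0.0071] | tool shift mm [-10.6  11.8  81.2] units(1=40cm) [-0.0264  0.0294  0.2029] turn z (1=.08) -0.01 min rows 3
```

>>> send_rows --delta_pos '[[-0.026,0.029,0],[0,0,0.06],[0,0,0],[0,0,0]]' --angular '[[0,0,0],[0,0,0],[0,0,0],[0,0,0]]'

```text
clock: 3.08
position: [0.4905, -0.3362, 0.1078]
ee_rot: [0.0, 0.836, 0.548, 0.0]
contact_force: [0.6, 0.1, 0.6]
width: 0.0855
```

```bash
python3 -c "
from h import *
plan(.487,-.3334,.045,1.16)"
```

```text
now [ 0.4905 -0.3362  0.1078] yaw 1.16 tilt [ 0.0004 -0.0001] | tool shift mm [ 1.1 -4.4 62.8] units(1=40cm) [ 0.0028 -0.0109  0.1569] turn z (1=.08) -0.0 min rows 2
```

>>> send_rows --delta_pos '[[0.003,-0.011,0],[0,0,0.05],[0,0,0.05],[0,0,0.05],[0,0,0]]' --angular '[[0,0,0],[0,0,0],[0,0,0],[0,0,0],[0,0,0]]'

```text
clock: 3.5
position: [0.4851, -0.3316, 0.0448]
ee_rot: [-0.002, 0.836, 0.548, -0.001]
contact_force: [-0.7, -0.3, 0.2]
width: 0.0852
```

>>> send_rows --delta_pos '[[0,0,0],[0,0,0],[0,0,0],[0,0,0],[0,0,0]]' --angular '[[0,0,0],[0,0,0],[0,0,0],[0,0,0],[0,0,0]]' --hand 45 --squeeze 40

```text
clock: 3.92
position: [0.488, -0.3339, 0.0486]
ee_rot: [0.002, 0.837, 0.548, 0.001]
contact_force: [-0.1, 1.3, 6.3]
width: 0.053
```

```bash
python3 w.py c3; python3 -c "
from h import *
plan(.487,-.3334,.25,1.16);print(manip.get_state()['width'])"
```

```text
[ 0.48797777 -0.33386991  0.04860042]
now [ 0.488  -0.3339  0.0486] yaw 1.16 tilt [ 0.0032 -0.002 ] | tool shift mm [-1.000e-01 -3.000e-01 -2.014e+02] units(1=40cm) [-2.000e-04 -8.000e-04 -5.035e-01] turn z (1=.08) -0.0 min rows 6
0.05294753825154223
```

View pics/c3.png

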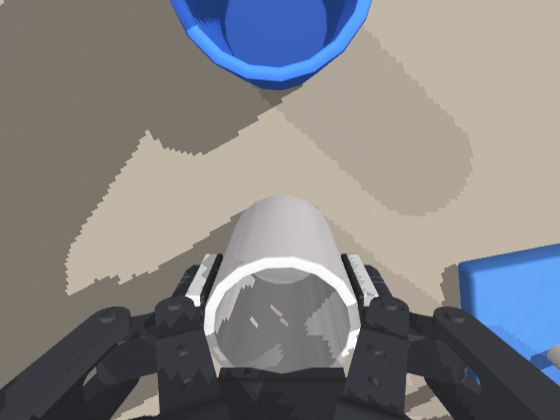

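>>> send_rows --delta_pos '[[0,0,-0.03],[0,0,-0.08],[0,0,-0.1],[0,0,-0.1],[0,0,-0.1]]' --angular '[[0,0,0],[0,0,0],[0,0,0],[0,0,0],[0,0,0]]'

```text
clock: 4.38
position: [0.4861, -0.3329, 0.2121]
ee_rot: [-0.0, 0.837, 0.548, -0.0]
contact_force: [0.9, -0.5, -3.3]
width: 0.0529
```

>>> send_rows --delta_pos '[[0,0,-0.07],[0,0,0],[0.05,-0.05,0],[0.07,-0.07,0],[0.07,-0.07,0]]' --angular '[[0,0,0],[0,0,0],[0,0,0],[0,0,0],[0,0,0]]'

```text
clock: 4.8
position: [0.4462, -0.2323, 0.2369]
ee_rot: [-0.001, 0.837, 0.547, -0.0]
contact_force: [0.6, 0.2, -3.0]
width: 0.053
```

```bash
python3 -c "
from h import *
plan(.43,-.08,.25,1.16);plan(.582,.008,.25,1.16);print(manip.get_state()['width'])"
```

```text
now [ 0.4462 -0.2323  0.2369] yaw 1.158 tilt [-0.0019  0.0016] | tool shift mm [133.  -75.9 -12.8] units(1=40cm) [ 0.3326 -0.1898 -0.0321] turn z (1=.08) -0.03 min rows 4
now [ 0.4462 -0.2323  0.2369] yaw 1.158 tilt [-0.0019  0.0016] | tool shift mm [274.6  28.  -13. ] units(1=40cm) [ 0.6866  0.07   -0.0325] turn z (1=.08) -0.03 min rows 7
0.05301239616943307
```

>>> send_rows --delta_pos '[[0.083,-0.047,-0.008],[0.083,-0.047,-0.008],[0.083,-0.047,-0.008],[0.083,-0.047,-0.008],[0.04,0.03,0]]' --angular '[[0,0,0],[0,0,0],[0,0,0],[0,0,0],[0,0,0]]'

```text
clock: 5.22
position: [0.443, -0.0659, 0.2505]
ee_rot: [-0.004, 0.836, 0.549, -0.001]
contact_force: [0.4, 0.2, -4.7]
width: 0.0529
```

>>> send_rows --delta_pos '[[0.07,0.052,0],[0.07,0.052,0],[0.07,0.052,0],[0.07,0.052,0],[0.034,0.022,0]]' --angular '[[0,0,0],[0,0,0],[0,0,0],[0,0,0],[0,0,0]]'

```text
clock: 5.63
position: [0.5865, 0.009, 0.2495]
ee_rot: [-0.0, 0.836, 0.549, 0.001]
contact_force: [0.1, -0.7, -4.4]
width: 0.053
```

>>> send_rows --delta_pos '[[0,0,0],[0,0,0]]' --angular '[[0,0,0],[0,0,0]]'

```text
clock: 5.8
position: [0.5829, 0.0073, 0.2492]
ee_rot: [-0.001, 0.836, 0.549, -0.002]
contact_force: [0.0, -0.7, -3.5]
width: 0.0527
```

```bash
python3 w.py c4; python3 -c "
from h import *
plan(.582,.008,.131,1.16);print(manip.get_state()['width'])
im=manip.get_image('side');cv2.imwrite('pics/c4s.png',cv2.resize(im[90:300,150:400],None,fx=3,fy=2.85))"
```

```text
[0.58217512 0.00676094 0.24955505]
now [0.5822 0.0068 0.2496] yaw 1.16 tilt [-0.004  -0.0002] | tool shift mm [  1.3  -0.2 118.6] units(1=40cm) [ 0.0032 -0.0006  0.2964] turn z (1=.08) 0.01 min rows 3
0.05283124374821367
```

View pics/c4.png

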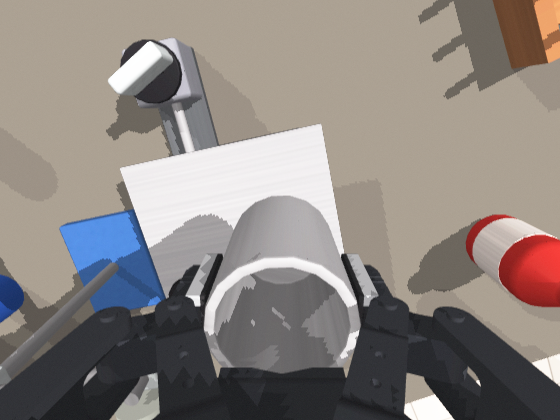

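View pics/c4s.png

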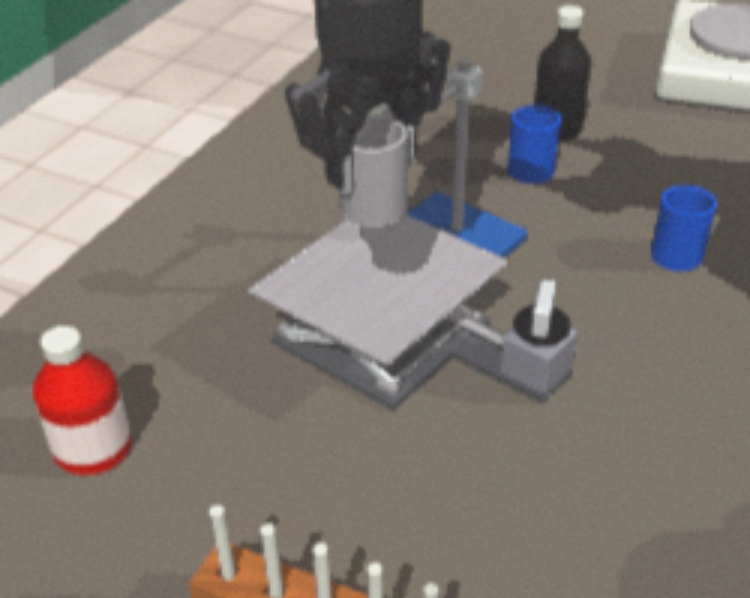

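>>> send_rows --delta_pos '[[0,0,0.08],[0,0,0.1],[0,0,0.08],[0,0,0.015],[0,0,0]]' --angular '[[0,0,0],[0,0,0],[0,0,0],[0,0,0],[0,0,0]]'

```text
clock: 6.32
position: [0.5807, 0.0062, 0.139]
ee_rot: [-0.002, 0.837, 0.548, -0.003]
contact_force: [0.1, -0.6, -2.8]
width: 0.0525
```

>>> send_rows --delta_pos '[[0,0,0.008],[0,0,0],[0,0,0]]' --angular '[[0,0,0],[0,0,0],[0,0,0]]'

```text
clock: 6.57
position: [0.5849, 0.0064, 0.1402]
ee_rot: [0.001, 0.837, 0.548, 0.002]
contact_force: [-0.7, -0.0, -2.6]
width: 0.0529
```

>>> send_rows --delta_pos '[[0,0,0.006],[0,0,0],[0,0,0]]' --angular '[[0,0,0],[0,0,0],[0,0,0]]'

```text
clock: 6.82
position: [0.5836, 0.0068, 0.1361]
ee_rot: [0.0, 0.836, 0.548, 0.0]
contact_force: [0.1, -1.0, -2.2]
width: 0.0528
```

>>> send_rows --delta_pos '[[0,0,0.004],[0,0,0],[0,0,0]]' --angular '[[0,0,0],[0,0,0],[0,0,0]]'

```text
clock: 7.07
position: [0.5834, 0.0068, 0.1338]
ee_rot: [-0.0, 0.836, 0.548, -0.0]
contact_force: [-0.6, 0.8, -3.2]
width: 0.0529
```

>>> send_rows --delta_pos '[[0,0,0.004],[0,0,0],[0,0,0]]' --angular '[[0,0,0],[0,0,0],[0,0,0]]'

```text
clock: 7.32
position: [0.5834, 0.0068, 0.1321]
ee_rot: [-0.0, 0.836, 0.548, -0.0]
contact_force: [-0.4, 0.2, -3.7]
width: 0.0525
```

>>> send_rows --delta_pos '[[0,0,0.004],[0,0,0],[0,0,0]]' --angular '[[0,0,0],[0,0,0],[0,0,0]]'

```text
clock: 7.57
position: [0.5834, 0.0067, 0.1305]
ee_rot: [-0.0, 0.837, 0.548, -0.0]
contact_force: [0.5, 0.6, -3.5]
width: 0.0528
```

>>> send_rows --delta_pos '[[0,0,0.004],[0,0,0],[0,0,0]]' --angular '[[0,0,0],[0,0,0],[0,0,0]]'

```text
clock: 7.82
position: [0.5837, 0.0067, 0.1293]
ee_rot: [0.0, 0.837, 0.548, 0.0]
contact_force: [-0.4, 1.1, -1.4]
width: 0.0528
```

>>> send_rows --delta_pos '[[0,0,0.003],[0,0,0],[0,0,0]]' --angular '[[0,0,0],[0,0,0],[0,0,0]]'

```text
clock: 8.07
position: [0.5837, 0.0068, 0.1292]
ee_rot: [0.0, 0.836, 0.548, 0.0]
contact_force: [-2.7, 0.6, 5.5]
width: 0.053
```

>>> send_rows --delta_pos '[[0,0,0],[0,0,0],[0,0,0],[0,0,0],[0,0,-0.02]]' --angular '[[0,0,0],[0,0,0],[0,0,0],[0,0,0],[0,0,0]]' --hand 85

```text
clock: 8.48
position: [0.5824, 0.0068, 0.1346]
ee_rot: [-0.001, 0.837, 0.548, -0.001]
contact_force: [-0.5, -0.7, -0.2]
width: 0.0848
```

```bash
python3 w.py c5; python3 -c "
from h import *
plan(.55,.15,.25,1.6);print(manip.get_state()['width'])
im=manip.get_image('side');cv2.imwrite('pics/c5s.png',cv2.resize(im[90:300,150:400],None,fx=3,fy=2.85))"
```

```text
[0.5838904  0.00666948 0.13706921]
now [0.5839 0.0067 0.1371] yaw 1.16 tilt [ 0.0009 -0.    ] | tool shift mm [ 117.9  -88.2 -113. ] units(1=40cm) [ 0.2947 -0.2206 -0.2824] turn z (1=.08) -5.5 min rows 6
  turn first, then shift from yaw 1.6 : [ 0.3606 -0.0742 -0.2823]
0.08497625114367044
```

View pics/c5.png

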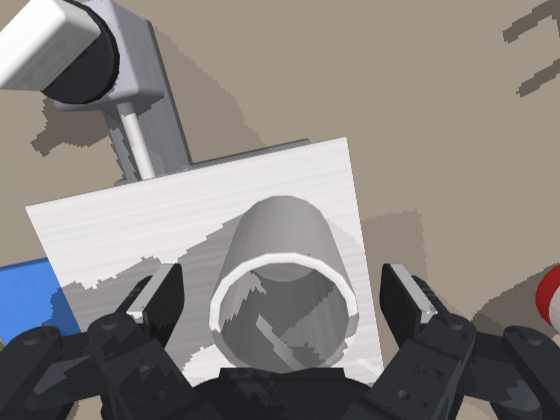

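View pics/c5s.png

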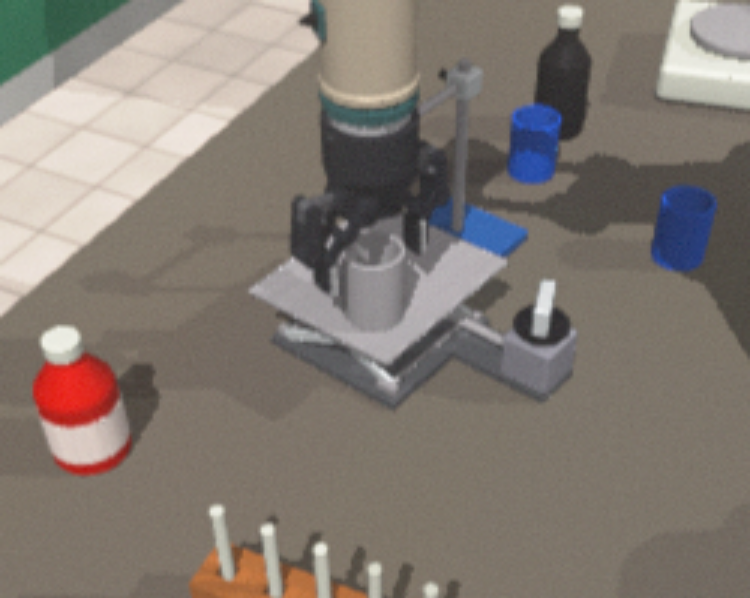

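>>> send_rows --delta_pos '[[0,0,-0.06],[0,0,-0.1],[0,0,-0.1],[0,0,-0.02],[0,0,0]]' --angular '[[0,0,0],[0,0,0],[0,0,0],[0,0,-1],[0,0,-1]]'

```text
clock: 9.0
position: [0.5859, 0.0065, 0.2528]
ee_rot: [0.003, 0.789, 0.615, 0.003]
contact_force: [0.4, -0.2, -0.7]
width: 0.0851
```

>>> send_rows --delta_pos '[[0,0,0],[0,0,0],[0,0,0],[0,0,0]]' --angular '[[0,0,-1],[0,0,-1],[0,0,-1],[0,0,-0.75]]' --hand 45

```text
clock: 9.33
position: [0.5835, 0.0067, 0.2482]
ee_rot: [0.0, 0.688, 0.725, 0.0]
contact_force: [0.4, 0.2, 0.4]
width: 0.0448
```

```bash
python3 -c "
from h import *
plan(.476,.285,.25,1.62)"
```

```text
now [0.5835 0.0067 0.2482] yaw 1.623 tilt [ 0.0006 -0.    ] | tool shift mm [283.6 -92.7  -1.9] units(1=40cm) [ 0.7089 -0.2318 -0.0047] turn z (1=.08) 0.04 min rows 8
```

>>> send_rows --delta_pos '[[0.089,-0.029,0],[0.089,-0.029,0],[0.089,-0.029,0],[0.089,-0.029,0],[0.089,-0.029,0]]' --angular '[[0,0,0],[0,0,0],[0,0,0],[0,0,0],[0,0,0]]'

```text
clock: 9.75
position: [0.5161, 0.183, 0.2483]
ee_rot: [0.0, 0.69, 0.724, 0.0]
contact_force: [0.5, -0.5, -0.3]
width: 0.045
```

>>> send_rows --delta_pos '[[0.089,-0.029,0],[0.089,-0.029,0],[0.086,-0.029,0],[0,0,0],[0,0,0]]' --angular '[[0,0,0],[0,0,0],[0,0,0],[0,0,0],[0,0,0]]'

```text
clock: 10.17
position: [0.4761, 0.2871, 0.2481]
ee_rot: [0.0, 0.688, 0.726, 0.0]
contact_force: [-0.2, 0.1, 0.7]
width: 0.0451
```

```bash
python3 w.py d1
```

```text
[0.47671394 0.28578613 0.24807164]
```

View pics/d1.png

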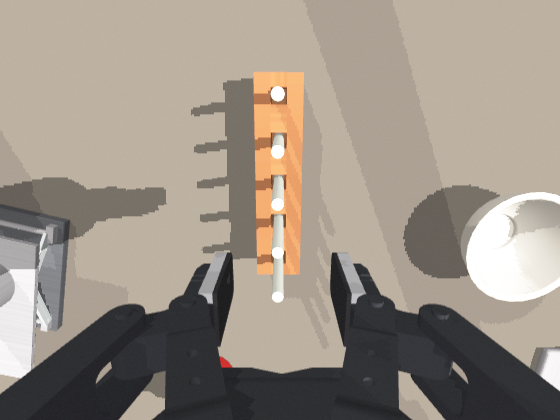

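```bash
cat > tops.py <<'E'
import sys
from h import *
n=sys.argv[1]
c=np.load(f"pics/{n}.npy",allow_pickle=True).item();im=cv2.imread(f"pics/{n}.png")
# rod tops: bright white small blobs
g=im.min(2); m=(g>215).astype(np.uint8)
k,l,st,ce=cv2.connectedComponentsWithStats(m)
for i in range(1,k):
    if 15<st[i,4]<500: print(np.round(ce[i],1),st[i,2:], np.round(onz(c,ce[i],.126)[:2],4))
E
python3 tops.py d1
```

```text
[277.3  93.2] [ 14  15 160] [0.397  0.2783]
[278.1 148.9] [ 13  23 186] [0.4351 0.2807]
[278.8 197.9] [ 13  34 216] [0.4719 0.2831]
[279.1 263.7] [ 12  87 466] [0.5265 0.2861]
[ 41.8 241.1] [ 7 21 42] [0.5166 0.0993]
[ 41.2 321.5] [11 22 95] [0.5909 0.0875]
```

```bash
python3 -c "
from h import *
plan(.555,.2885,.105,1.62)"
```

```text
now [0.4767 0.2858 0.2481] yaw 1.622 tilt [ 0.0007 -0.0006] | tool shift mm [ -1.2  78.2 143.1] units(1=40cm) [-0.003   0.1956  0.3578] turn z (1=.08) 0.02 min rows 5
```

>>> send_rows --delta_pos '[[-0.003,0.098,0],[0,0.098,0],[0,0,0.08],[0,0,0.08],[0,0,0]]' --angular '[[0,0,0],[0,0,0],[0,0,0],[0,0,0],[0,0,0]]'

```text
clock: 10.63
position: [0.5528, 0.2846, 0.1774]
ee_rot: [-0.003, 0.691, 0.723, -0.006]
contact_force: [-2.2, -0.8, -1.2]
width: 0.0454
```

>>> send_rows --delta_pos '[[0,0,0],[0,0,0]]' --angular '[[0,0,0],[0,0,0]]'

```text
clock: 10.8
position: [0.5563, 0.2874, 0.1853]
ee_rot: [0.0, 0.69, 0.724, 0.001]
contact_force: [-0.5, -0.1, 0.4]
width: 0.0451
```

```bash
python3 -c "
from h import *
plan(.555,.2885,.105,1.62)";python3 w.py d2
```

```text
now [0.5563 0.2874 0.1853] yaw 1.619 tilt [0.0018 0.0005] | tool shift mm [ 1.2 -1.4 80.3] units(1=40cm) [ 0.0029 -0.0034  0.2008] turn z (1=.08) -0.02 min rows 3
[0.55656281 0.28780526 0.18614291]
```

View pics/d2.png

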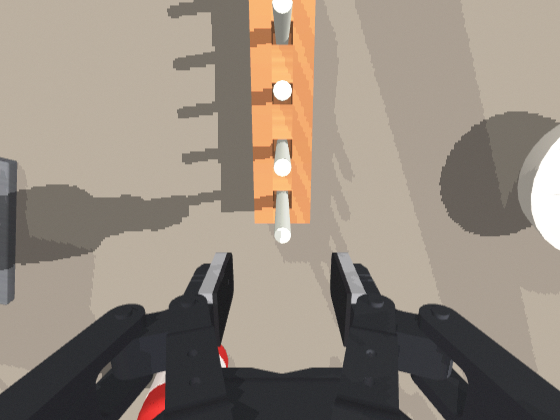

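```bash
python3 -c "
from h import *
c=np.load('pics/d2.npy',allow_pickle=True).item()
print(onz(c,(282,235),.126),onz(c,(282,168),.126))
print(proj(c,[.556,.288,.126]))"
```

```text
[0.55660266 0.28593112 0.126     ] [0.51730914 0.28407668 0.126     ]
[[285.61373934 234.18770346]]
```

Target (0.556, 0.287). Descend and grip.

>>> send_rows --delta_pos '[[0,0,0.07],[0,0,0.09],[0,0,0.04],[0,0,0],[0,0,0]]' --angular '[[0,0,0],[0,0,0],[0,0,0],[0,0,0],[0,0,0]]'

```text
clock: 11.27
position: [0.5559, 0.2884, 0.1053]
ee_rot: [0.0, 0.689, 0.724, 0.001]
contact_force: [-0.7, -0.2, 0.0]
width: 0.0454
```

>>> send_rows --delta_pos '[[0,0,0],[0,0,0],[0,0,0],[0,0,0],[0,0,0]]' --angular '[[0,0,0],[0,0,0],[0,0,0],[0,0,0],[0,0,0]]' --hand 0 --squeeze 30

```text
clock: 11.68
position: [0.5566, 0.2883, 0.1062]
ee_rot: [0.001, 0.689, 0.724, 0.002]
contact_force: [-0.0, -0.5, 5.7]
width: 0.0091
```

>>> send_rows --delta_pos '[[0,0,-0.03],[0,0,-0.06],[0,0,-0.09],[0,0,-0.09],[0,0,-0.09]]' --angular '[[0,0,0],[0,0,0],[0,0,0],[0,0,0],[0,0,0]]'

```text
clock: 12.1
position: [0.5549, 0.288, 0.2497]
ee_rot: [-0.0, 0.69, 0.724, 0.0]
contact_force: [1.8, 0.3, -1.0]
width: 0.0089
```

```bash
python3 w.py d3; python3 -c "
from h import *
plan(.583,.007,.28,1.62)
im=manip.get_image('side');cv2.imwrite('pics/d3s.png',im)
im=manip.get_image('scene');cv2.imwrite('pics/d3c.png',im)"
```

```text
[0.55851049 0.28950814 0.25837241]
now [0.5585 0.2895 0.2584] yaw 1.62 tilt [0.014  0.0057] | tool shift mm [-283.3   10.9  -22.9] units(1=40cm) [-0.7081  0.0273 -0.0572] turn z (1=.08) -0.0 min rows 8
```

View pics/d3.png

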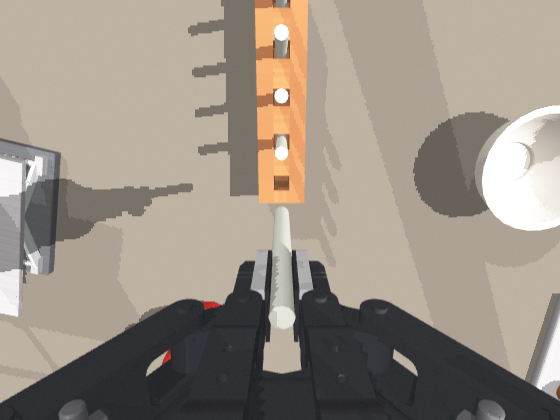

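View pics/d3s.png

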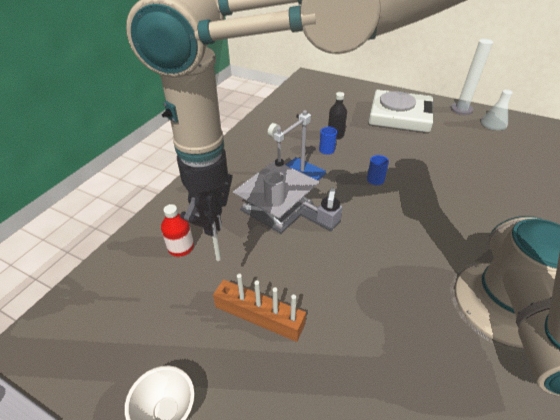

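View pics/d3c.png

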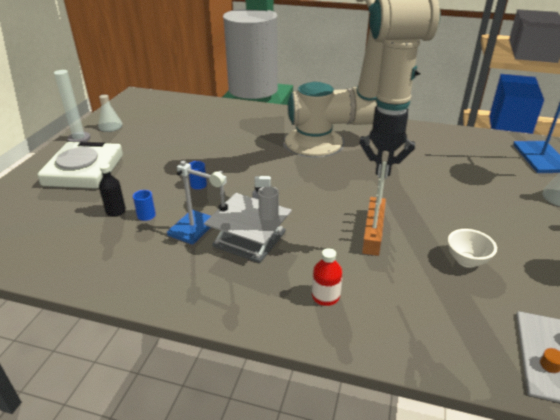

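```bash
python3 -c "
from h import *
c=np.load('pics/d3.npy',allow_pickle=True).item()
M=c['camera_from_world']
p=np.array([.5555,.2883,.254]) 
print('bottom',onz(c,(281,209),.254-.099),'top',onz(c,(283,317),.254+.02))
print('pred bottom px',proj(c,p-[0,0,.099]),'top',proj(c,p+[0,0,.021]))
plan(.583,.007,.31,1.62)"
```

```text
bottom [0.55053933 0.28576703 0.155     ] top [0.55129505 0.28654342 0.274     ]
pred bottom px [[284.37071808 216.10878611]] top [[287.55137714 329.58697066]]
now [0.5571 0.2889 0.2524] yaw 1.62 tilt [0.0082 0.0034] | tool shift mm [-282.7   12.6  -58.4] units(1=40cm) [-0.7066  0.0314 -0.146 ] turn z (1=.08) -0.0 min rows 8
```

>>> send_rows --delta_pos '[[-0.06,0.008,-0.04],[-0.088,0.008,-0.04],[-0.088,0.008,-0.04],[-0.088,0.008,0],[-0.088,0.008,0]]' --angular '[[0,0,0],[0,0,0],[0,0,0],[0,0,0],[0,0,0]]'

```text
clock: 12.67
position: [0.5792, 0.1229, 0.2959]
ee_rot: [0.0, 0.689, 0.724, 0.0]
contact_force: [1.0, -0.1, 0.3]
width: 0.0092
```

>>> send_rows --delta_pos '[[-0.088,0.007,0],[-0.088,0.007,0],[-0.07,0.006,0],[-0.048,0,0],[0,0,0]]' --angular '[[0,0,0],[0,0,0],[0,0,0],[0,0,0],[0,0,0]]'

```text
clock: 13.08
position: [0.5927, 0.0031, 0.2941]
ee_rot: [-0.0, 0.691, 0.723, -0.002]
contact_force: [0.5, 0.6, -0.5]
width: 0.009
```

>>> send_rows --delta_pos '[[0,0,0],[0,0,0]]' --angular '[[0,0,0],[0,0,0]]'

```text
clock: 13.25
position: [0.5925, 0.0078, 0.2949]
ee_rot: [-0.001, 0.69, 0.724, -0.0]
contact_force: [0.5, -0.6, 0.3]
width: 0.009
```

```bash
python3 w.py d4; python3 -c "
from h import *
plan(.595,.007,.19,1.62)"
```

```text
[0.59262193 0.00824348 0.29519696]
now [0.5926 0.0082 0.2952] yaw 1.621 tilt [-0.0014  0.0011] | tool shift mm [ -1.5   2.5 105.2] units(1=40cm) [-0.0037  0.0061  0.263 ] turn z (1=.08) 0.01 min rows 3
```

View pics/d4.png

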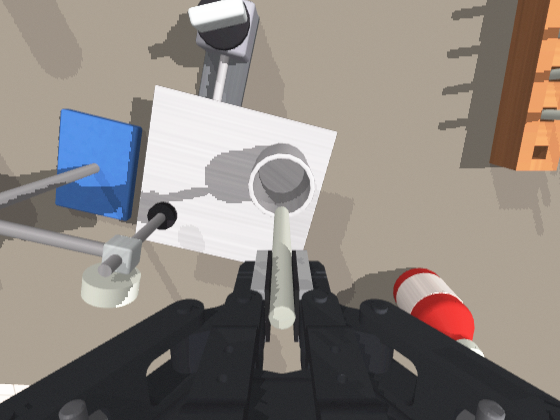

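```bash
python3 -c "
from h import *
c=np.load('pics/d4.npy',allow_pickle=True).item()
print('jar',onz(c,(281.5,185),.1557))
print('rod low end',onz(c,(281.5,211),.2952-.099))
print('tcp px',proj(c,[.5926,.0082,.2952]))"
```

```text
jar [0.58198552 0.00581173 0.1557    ]
rod low end [0.59071372 0.00614838 0.1962    ]
tcp px [[286.74774097 289.31942799]]
```

>>> send_rows --delta_pos '[[0,0,0.07],[0,0,0.08],[0,0,0.07],[0,0,0.035],[0,0,0]]' --angular '[[0,0,0],[0,0,0],[0,0,0],[0,0,0],[0,0,0]]'

```text
clock: 13.72
position: [0.5902, 0.009, 0.1898]
ee_rot: [-0.004, 0.689, 0.725, -0.002]
contact_force: [-1.0, -0.4, -1.3]
width: 0.0088
```

>>> send_rows --delta_pos '[[0,0,0],[0,0,0],[0,0,0]]' --angular '[[0,0,0],[0,0,0],[0,0,0]]' --hand 30

```text
clock: 13.97
position: [0.5942, 0.0076, 0.1957]
ee_rot: [0.001, 0.689, 0.724, 0.001]
contact_force: [0.3, 0.6, -0.2]
width: 0.03
```

```bash
python3 w.py d5
```

```text
[0.59412353 0.00744715 0.1956804 ]
```

View pics/d5.png

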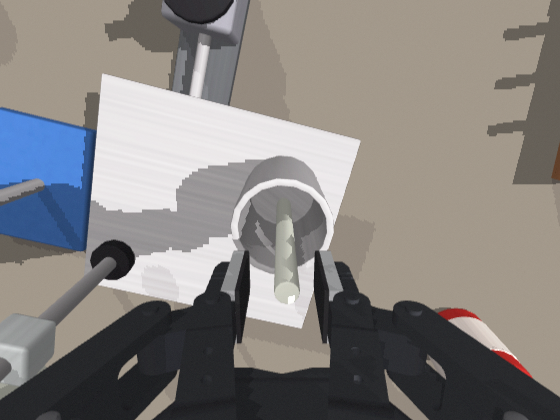

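>>> send_rows --delta_pos '[[0,0,-0.08],[0,0,-0.1],[0,0,-0.08],[0.06,0,0],[0.09,-0.01,0]]' --angular '[[0,0,0],[0,0,0],[0,0,0],[0,0,0],[0,0,0]]' --hand 45

```text
clock: 14.43
position: [0.5889, 0.0649, 0.3023]
ee_rot: [0.004, 0.691, 0.723, 0.003]
contact_force: [0.2, -0.0, -1.2]
width: 0.0447
```

```bash
python3 -c "
from h import *
plan(.516,.286,.25,1.62)"
```

```text
now [0.5889 0.0649 0.3023] yaw 1.615 tilt [ 0.0097 -0.0017] | tool shift mm [224.2 -63.4  51.2] units(1=40cm) [ 0.5605 -0.1586  0.128 ] turn z (1=.08) -0.06 min rows 6
```

>>> send_rows --delta_pos '[[0.09,-0.03,0],[0.09,-0.03,0.02],[0.09,-0.03,0.04],[0.09,-0.03,0.04],[0.09,-0.03,0.04]]' --angular '[[0,0,0],[0,0,0],[0,0,0],[0,0,0],[0,0,0]]'

```text
clock: 14.85
position: [0.5171, 0.2455, 0.243]
ee_rot: [0.001, 0.69, 0.724, 0.002]
contact_force: [1.5, 0.1, -0.5]
width: 0.0449
```

>>> send_rows --delta_pos '[[0.09,-0.01,0],[0.02,0,0],[0,0,0],[0,0,0]]' --angular '[[0,0,0],[0,0,0],[0,0,0],[0,0,0]]'

```text
clock: 15.18
position: [0.5118, 0.2875, 0.2429]
ee_rot: [0.001, 0.689, 0.725, 0.001]
contact_force: [-1.7, 0.2, -0.0]
width: 0.0453
```

```bash
python3 w.py e1; python3 tops.py e1; python3 -c "
from h import *
plan(.516,.286,.105,1.62)
im=manip.get_image('side');cv2.imwrite('pics/e1s.png',cv2.resize(im[150:350,150:350],None,fx=3,fy=3))"
```

```text
[0.51191492 0.28678157 0.24286483]
[278.9  34.7] [ 15  17 191] [0.3972 0.2784]
[278.9  99.5] [ 14  16 163] [0.437  0.2803]
[279.8 155.4] [ 13  25 193] [0.4748 0.2828]
[280.4 204.4] [ 13  35 227] [0.5111 0.285 ]
[ 32.7 213. ] [ 7 21 49] [0.527  0.1002]
[ 33.4 297.6] [ 13  27 117] [0.5999 0.0887]
[554.2 366.8] [ 15  56 462] [0.647  0.5301]
[224.9 357.8] [ 15  20 198] [0.6516 0.2438]
now [0.5119 0.2868 0.2429] yaw 1.62 tilt [ 0.0019 -0.0004] | tool shift mm [ -0.9   3.8 137.9] units(1=40cm) [-0.0023  0.0095  0.3447] turn z (1=.08) -0.0 min rows 4
```

View pics/e1.png

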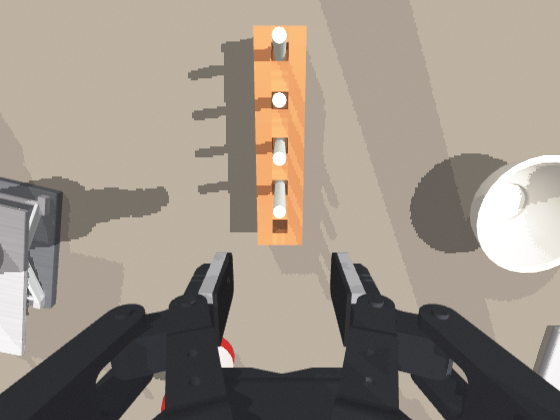

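View pics/e1s.png

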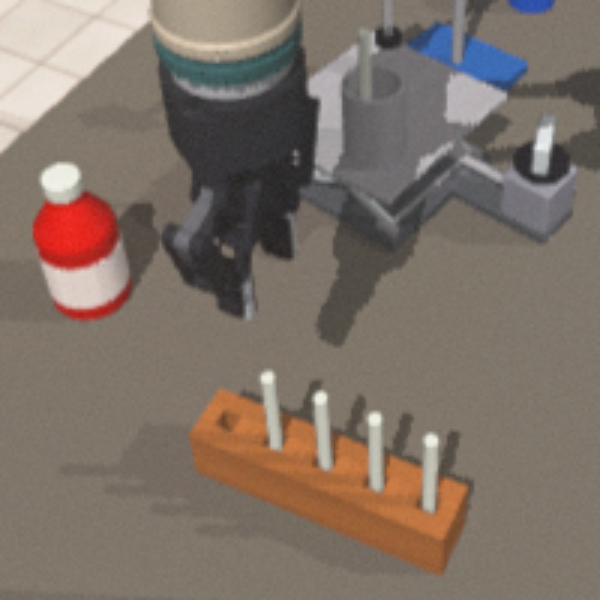

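>>> send_rows --delta_pos '[[0,0.01,0.08],[0,0,0.1],[0,0,0.1],[0,0,0.064],[0,0,0]]' --angular '[[0,0,0],[0,0,0],[0,0,0],[0,0,0],[0,0,0]]'

```text
clock: 15.7
position: [0.512, 0.2842, 0.0991]
ee_rot: [-0.002, 0.69, 0.723, -0.005]
contact_force: [-1.6, -0.6, -0.4]
width: 0.045
```

>>> send_rows --delta_pos '[[0,0,0],[0,0,0],[0,0,0],[0,0,0],[0,0,0]]' --angular '[[0,0,0],[0,0,0],[0,0,0],[0,0,0],[0,0,0]]' --hand 0 --squeeze 30

```text
clock: 16.12
position: [0.5171, 0.2882, 0.107]
ee_rot: [0.001, 0.69, 0.724, 0.002]
contact_force: [1.0, -0.2, 6.4]
width: 0.0093
```

>>> send_rows --delta_pos '[[0,0,-0.03],[0,0,-0.06],[0,0,-0.09],[0,0,-0.09],[0,0,-0.09]]' --angular '[[0,0,0],[0,0,0],[0,0,0],[0,0,0],[0,0,0]]'

```text
clock: 16.53
position: [0.5148, 0.2877, 0.2504]
ee_rot: [-0.0, 0.689, 0.724, 0.0]
contact_force: [0.0, 0.4, -0.9]
width: 0.0096
```

```bash
python3 -c "
from h import *
plan(.572,.007,.31,1.62)"
```

```text
now [0.5148 0.2877 0.2504] yaw 1.62 tilt [0.0002 0.0003] | tool shift mm [-283.2   43.4  -59.6] units(1=40cm) [-0.7079  0.1084 -0.1491] turn z (1=.08) 0.0 min rows 8
```

>>> send_rows --delta_pos '[[-0.06,0.015,-0.04],[-0.085,0.015,-0.04],[-0.085,0.015,-0.04],[-0.085,0.015,0],[-0.085,0.015,0]]' --angular '[[0,0,0],[0,0,0],[0,0,0],[0,0,0],[0,0,0]]'

```text
clock: 16.95
position: [0.5535, 0.1283, 0.2987]
ee_rot: [0.001, 0.689, 0.725, 0.002]
contact_force: [-0.5, 0.2, -0.0]
width: 0.0087
```

>>> send_rows --delta_pos '[[-0.085,0.015,0],[-0.085,0.015,0],[-0.06,0.01,0],[-0.04,0,0],[0,0,0]]' --angular '[[0,0,0],[0,0,0],[0,0,0],[0,0,0],[0,0,0]]'

```text
clock: 17.37
position: [0.5745, 0.019, 0.2968]
ee_rot: [0.001, 0.691, 0.723, -0.0]
contact_force: [1.2, 0.0, 0.2]
width: 0.0091
```

>>> send_rows --delta_pos '[[0,0,0],[0,0,0]]' --angular '[[0,0,0],[0,0,0]]'

```text
clock: 17.53
position: [0.574, 0.0231, 0.2967]
ee_rot: [-0.0, 0.689, 0.724, 0.0]
contact_force: [-0.6, -0.6, -0.1]
width: 0.0095
```

```bash
python3 w.py e4; python3 -c "
from h import *
plan(.577,.018,.21,1.62)"
```

```text
[0.57400383 0.02343594 0.29662946]
now [0.574  0.0234 0.2966] yaw 1.621 tilt [0.0003 0.0009] | tool shift mm [-5.7  2.7 86.6] units(1=40cm) [-0.0141  0.0067  0.2166] turn z (1=.08) 0.01 min rows 3
```

View pics/e4.png

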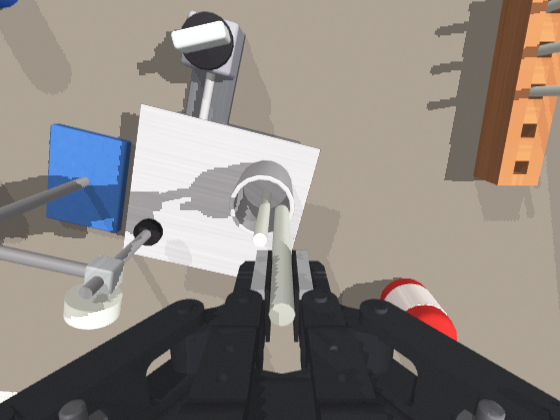

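>>> send_rows --delta_pos '[[-0.012,0.007,0],[0,0,0.07],[0,0,0.08],[0,0,0.07],[0,0,0]]' --angular '[[0,0,0],[0,0,0],[0,0,0],[0,0,0],[0,0,0]]'

```text
clock: 18.0
position: [0.586, 0.0175, 0.2172]
ee_rot: [0.01, 0.689, 0.725, 0.008]
contact_force: [0.5, 0.4, 32.6]
width: 0.0089
```

```bash
python3 w.py e5;python3 -c "
from h import *
print(manip.get_state()['contact_force'])"
```

```text
[0.58538716 0.01757281 0.21777503]
[ 1.03626513  0.11752962 32.06179876]
```

View pics/e5.png

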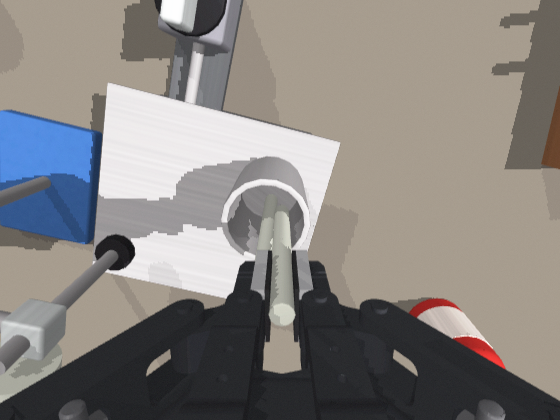

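>>> send_rows --delta_pos '[[0,0,-0.06],[0,0,-0.02],[0,0,0]]' --angular '[[0,0,0],[0,0,0],[0,0,0]]'

```text
clock: 18.3
position: [0.5787, 0.0182, 0.2428]
ee_rot: [0.002, 0.689, 0.725, 0.002]
contact_force: [0.3, 0.2, -0.4]
width: 0.0091
```

```bash
python3 w.py e6;python3 -c "
from h import *
print(manip.get_state()['contact_force'])
a=manip.get_image('side');b=manip.get_image('scene')
a=cv2.resize(a[120:230,220:320],None,fx=4,fy=4);b=cv2.resize(b[140:250,220:320],None,fx=4,fy=4)
cv2.imwrite('pics/e6s.png',np.hstack([a,b]))"
```

```text
[0.57772886 0.01816958 0.24088067]
[ 0.32677443 -0.43086128 -1.47060459]
```

View pics/e6s.png

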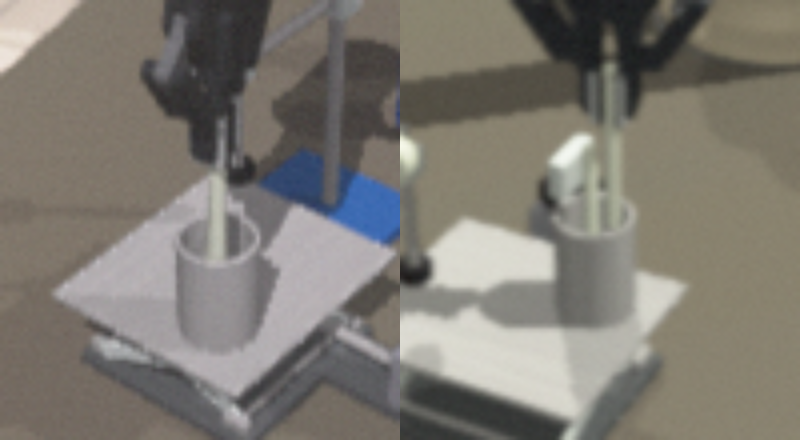

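View pics/e6.png

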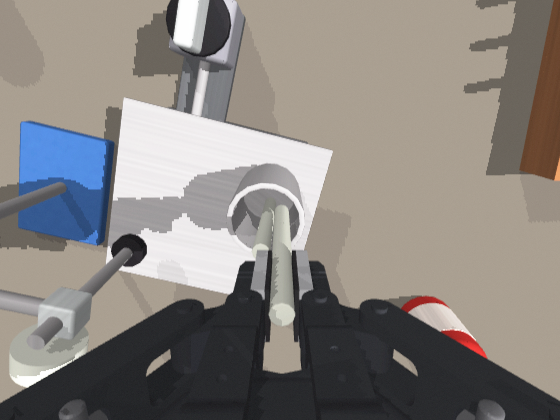

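```bash
python3 -c "
from h import *
c=np.load('pics/e6.npy',allow_pickle=True).item()
for z in (.1557,.149): print('jar',onz(c,(266,218),z))
print('rod low end',onz(c,(280.5,210),.242-.099), 'foot', onz(c,(129,251),.106))
for z in (.0735,.0805): print([onz(c,q,z)[:2] for q in ((127,98),(331,152))])
plan(.578,.018,.226)"
```

```text
jar [0.5791309  0.00620033 0.1557    ]
jar [0.58150866 0.00599216 0.149     ]
rod low end [0.57727476 0.0156286  0.143     ] foot [ 0.63176755 -0.10917264  0.106     ]
[array([ 0.50922216, -0.1144788 ]), array([0.54523333, 0.0575102 ])]
[array([ 0.50911163, -0.11143136]), array([0.54426007, 0.05643727])]
now [0.5765 0.018  0.2388] yaw 1.62 tilt [-0.0026  0.0003] | tool shift mm [-0.1  1.5 12.8] units(1=40cm) [-0.0003  0.0038  0.032 ] turn z (1=.08) 0.0 min rows 1
```

>>> send_rows --delta_pos '[[0,0.004,0.032],[0,0,0],[0,0,0]]' --angular '[[0,0,0],[0,0,0],[0,0,0]]'

```text
clock: 18.7
position: [0.5777, 0.0179, 0.2253]
ee_rot: [-0.002, 0.69, 0.724, -0.001]
contact_force: [-0.2, -0.6, 0.0]
width: 0.0088
```

>>> send_rows --delta_pos '[[0,0,0],[0,0,0],[0,0,0]]' --angular '[[0,0,0],[0,0,0],[0,0,0]]' --hand 30

```text
clock: 18.95
position: [0.5791, 0.0177, 0.2277]
ee_rot: [0.0, 0.69, 0.724, 0.0]
contact_force: [-0.1, 0.1, -0.5]
width: 0.03
```

```bash
python3 w.py e7;python3 -c "
from h import *
print(manip.get_state()['contact_force'])"
```

```text
[0.5790934  0.01767907 0.22778386]
[-0.49349229 -0.24406919  0.17678395]
```

View pics/e7.png

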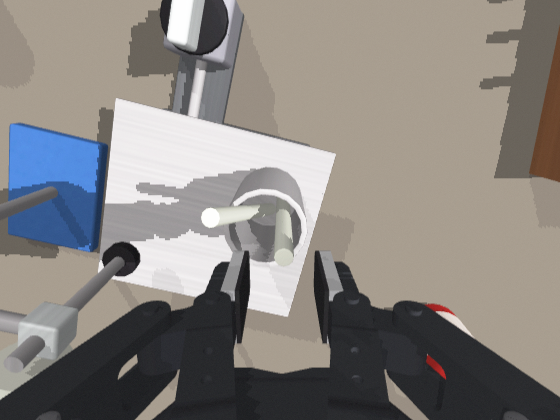

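>>> send_rows --delta_pos '[[0,0,-0.08],[0,0,-0.08],[0.04,-0.02,0],[0.085,-0.033,0],[0.085,-0.033,0]]' --angular '[[0,0,0],[0,0,0],[0,0,0],[0,0,0],[0,0,0]]' --hand 45

```text
clock: 19.42
position: [0.5408, 0.0999, 0.2925]
ee_rot: [0.001, 0.691, 0.723, 0.001]
contact_force: [0.3, 0.6, -0.1]
width: 0.045
```

```bash
python3 -c "
from h import *
plan(.476,.286,.25,1.62)"
```

```text
now [0.5408 0.0999 0.2925] yaw 1.617 tilt [0.0023 0.0003] | tool shift mm [188.9 -56.2  42.4] units(1=40cm) [ 0.4722 -0.1406  0.106 ] turn z (1=.08) -0.04 min rows 6
```

>>> send_rows --delta_pos '[[0.09,-0.027,0.015],[0.09,-0.027,0.02],[0.09,-0.027,0.02],[0.09,-0.027,0.02],[0.09,-0.027,0.02]]' --angular '[[0,0,0],[0,0,0],[0,0,0],[0,0,0],[0,0,0]]'

```text
clock: 19.83
position: [0.4769, 0.2786, 0.2538]
ee_rot: [0.0, 0.69, 0.724, 0.001]
contact_force: [1.6, -0.0, -0.1]
width: 0.0447
```

>>> send_rows --delta_pos '[[0.02,0,0],[0,0,0],[0,0,0]]' --angular '[[0,0,0],[0,0,0],[0,0,0]]'

```text
clock: 20.08
position: [0.4776, 0.285, 0.2538]
ee_rot: [0.001, 0.689, 0.725, 0.0]
contact_force: [0.8, -0.5, -0.4]
width: 0.0446
```

```bash
python3 w.py f1; python3 tops.py f1; python3 -c "
from h import *
plan(.4765,.285,.105,1.62)
a=manip.get_image('side');b=manip.get_image('scene')
a=cv2.resize(a[120:230,220:320],None,fx=4,fy=4);b=cv2.resize(b[140:250,220:320],None,fx=4,fy=4)
cv2.imwrite('pics/f1s.png',np.hstack([a,b]))"
```

```text
[0.47795732 0.28425244 0.25397722]
[302.5  66.1] [ 14  15 164] [0.3798 0.2928]
[294.3 131.2] [ 13  21 168] [0.424  0.2898]
[295.2 179.3] [ 12  30 193] [0.4597 0.2926]
[ 48.8 233.9] [ 4  8 18] [0.5138 0.0992]
[ 48.3 319.7] [ 7 17 73] [0.5943 0.0867]
[223.7 364.5] [ 8  5 26] [0.6343 0.2384]
now [0.478  0.2843 0.254 ] yaw 1.62 tilt [ 0.0012 -0.0007] | tool shift mm [  0.9  -1.6 149. ] units(1=40cm) [ 0.0023 -0.004   0.3724] turn z (1=.08) -0.0 min rows 4
```

View pics/f1.png

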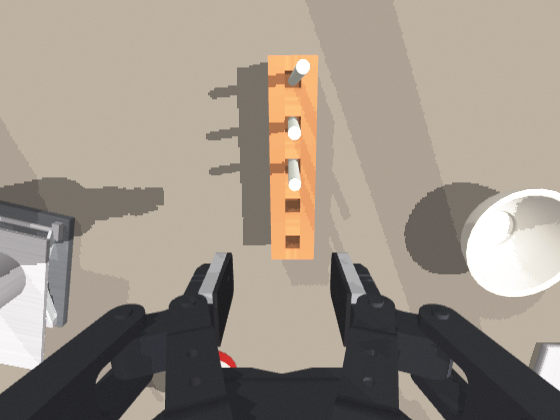

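View pics/f1s.png

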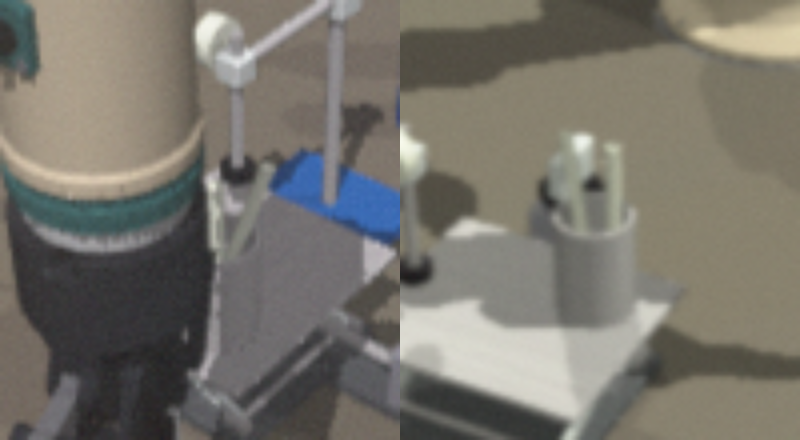

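```bash
python3 -c "
from h import *
c=np.load('pics/f1.npy',allow_pickle=True).item()
for q in ((302.5,67),(294.5,134),(294.5,188)): print(onz(c,q,.126))
for q in ((295,76),(292,119),(292,163),(292,205),(292,242)): print('well',onz(c,q,.05))
plan(.466,.293,.105,1.62)"
```

```text
[0.38040608 0.29283559 0.126     ]
[0.42604884 0.29007269 0.126     ]
[0.46654952 0.29253027 0.126     ]
well [0.38116244 0.29059058 0.05      ]
well [0.41902956 0.29008422 0.05      ]
well [0.46056148 0.29251443 0.05      ]
well [0.50328302 0.29501426 0.05      ]
well [0.54369511 0.29737895 0.05      ]
now [0.4782 0.2837 0.254 ] yaw 1.618 tilt [ 0.0011 -0.0003] | tool shift mm [  9.9 -11.9 149. ] units(1=40cm) [ 0.0247 -0.0297  0.3725] turn z (1=.08) -0.02 min rows 4
```

>>> send_rows --delta_pos '[[0.026,-0.032,0.06],[0,0,0.1],[0,0,0.1],[0,0,0.1],[0,0,0]]' --angular '[[0,0,0],[0,0,0],[0,0,0],[0,0,0],[0,0,0]]'

```text
clock: 20.65
position: [0.4596, 0.291, 0.103]
ee_rot: [-0.003, 0.69, 0.723, -0.007]
contact_force: [-1.6, 0.3, -0.8]
width: 0.0452
```

>>> send_rows --delta_pos '[[0,0,0.012],[0,0,0]]' --angular '[[0,0,0],[0,0,0]]'

```text
clock: 20.82
position: [0.4656, 0.2946, 0.1059]
ee_rot: [0.0, 0.69, 0.724, 0.001]
contact_force: [0.3, 0.2, 1.7]
width: 0.0451
```

>>> send_rows --delta_pos '[[0,0,0],[0,0,0],[0,0,0],[0,0,0],[0,0,0]]' --angular '[[0,0,0],[0,0,0],[0,0,0],[0,0,0],[0,0,0]]' --hand 0

```text
clock: 21.23
position: [0.4654, 0.2954, 0.1068]
ee_rot: [0.001, 0.689, 0.724, 0.002]
contact_force: [0.5, -0.4, 7.0]
width: 0.0094
```

>>> send_rows --delta_pos '[[0,0,-0.03],[0,0,-0.06],[0,0,-0.09],[0,0,-0.09],[0,0,-0.09]]' --angular '[[0,0,0],[0,0,0],[0,0,0],[0,0,0],[0,0,0]]'

```text
clock: 21.65
position: [0.4635, 0.2947, 0.2506]
ee_rot: [-0.0, 0.689, 0.724, 0.0]
contact_force: [0.9, 0.6, -0.4]
width: 0.0088
```

```bash
python3 w.py f2; python3 -c "
from h import *
plan(.583,.007,.31,1.62)"
```

```text
[0.46723189 0.2965445  0.25857464]
now [0.4672 0.2965 0.2586] yaw 1.62 tilt [0.0133 0.0064] | tool shift mm [-294.6  102.   -51.7] units(1=40cm) [-0.7365  0.2551 -0.1293] turn z (1=.08) 0.0 min rows 8
```

View pics/f2.png

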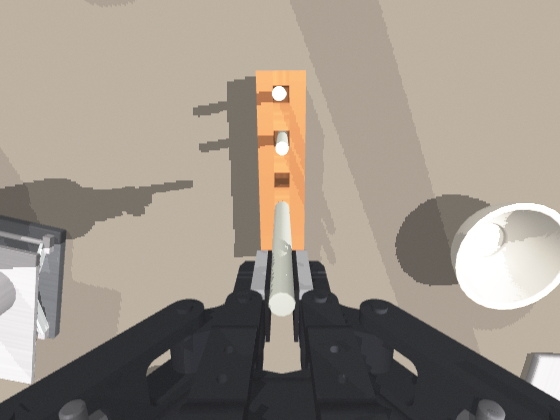

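>>> send_rows --delta_pos '[[-0.06,0.02,-0.05],[-0.085,0.03,-0.05],[-0.085,0.03,-0.04],[-0.085,0.03,0],[-0.085,0.03,0]]' --angular '[[0,0,0],[0,0,0],[0,0,0],[0,0,0],[0,0,0]]'

```text
clock: 22.12
position: [0.5286, 0.1366, 0.3066]
ee_rot: [0.001, 0.689, 0.725, 0.002]
contact_force: [0.9, 0.7, -2.3]
width: 0.0093
```

>>> send_rows --delta_pos '[[-0.085,0.03,0],[-0.085,0.03,0],[-0.085,0.025,0],[-0.06,0.018,0],[0,0,0]]' --angular '[[0,0,0],[0,0,0],[0,0,0],[0,0,0],[0,0,0]]'

```text
clock: 22.53
position: [0.5768, 0.009, 0.3044]
ee_rot: [0.002, 0.691, 0.723, -0.001]
contact_force: [0.2, 0.3, -0.8]
width: 0.0089
```

>>> send_rows --delta_pos '[[0,0,0],[0,0,0]]' --angular '[[0,0,0],[0,0,0]]'

```text
clock: 22.7
position: [0.5747, 0.0144, 0.3047]
ee_rot: [-0.0, 0.69, 0.724, 0.0]
contact_force: [0.4, -0.4, -0.0]
width: 0.009
```

```bash
python3 w.py f4; python3 -c "
from h import *
plan(.575,.014,.226,1.62)"
```

```text
[0.57465511 0.01485831 0.30479646]
now [0.5747 0.0149 0.3048] yaw 1.621 tilt [-0.0001  0.0008] | tool shift mm [-0.9  0.3 78.8] units(1=40cm) [-0.0024  0.0008  0.197 ] turn z (1=.08) 0.01 min rows 2
```

View pics/f4.png

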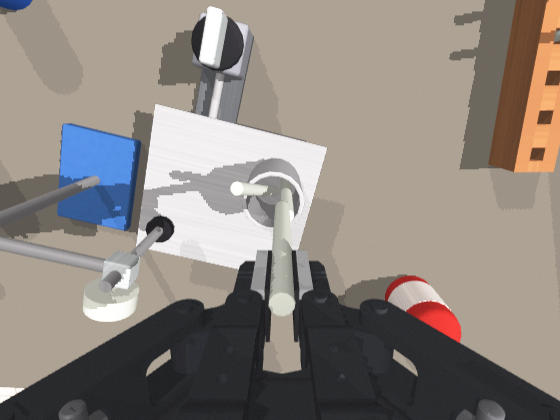

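```bash
python3 -c "
from h import *
import cv2
c=np.load('pics/f4.npy',allow_pickle=True).item();im=cv2.imread('pics/f4.png')
cv2.imwrite('pics/f4z.png',cv2.resize(im[150:250,220:330],None,fx=6,fy=6,interpolation=cv2.INTER_CUBIC))
print('jar rim px',proj(c,[.5825,.0065,.15]),'floor',proj(c,[.5825,.0065,.08]))
print('exp low end',proj(c,[.5747,.0149,.206]))
for v in (185,190,195): print('low',v,onz(c,(283,v),.206))"
```

```text
jar rim px [[273.67616237 201.03620752]] floor [[275.03707385 182.46321524]]
exp low end [[284.61951137 213.42481888]]
low 185 [0.55459876 0.01279079 0.206     ]
low 190 [0.55807032 0.01296145 0.206     ]
low 195 [0.56157278 0.01313362 0.206     ]
```

View pics/f4z.png

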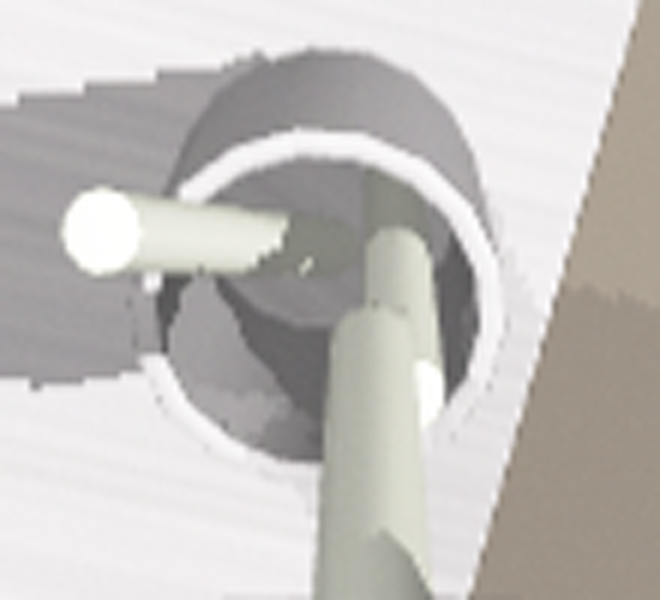

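>>> send_rows --delta_pos '[[-0.042,0.06,0],[0,0,0],[0,0,0.04],[0,0,0],[0,0,0]]' --angular '[[0,0,0],[0,0,0],[0,0,0],[0,0,0],[0,0,0]]'

```text
clock: 23.17
position: [0.599, -0.0004, 0.2881]
ee_rot: [-0.001, 0.689, 0.725, -0.001]
contact_force: [0.3, 0.6, 0.2]
width: 0.009
```

```bash
python3 w.py f5; python3 -c "
from h import *
import cv2
plan(.60,-.001,.226,1.62)
im=cv2.imread('pics/f5.png')
cv2.imwrite('pics/f5z.png',cv2.resize(im[130:270,200:360],None,fx=4,fy=4,interpolation=cv2.INTER_CUBIC))"
```

```text
[ 0.59942555 -0.00063037  0.28883953]
now [ 0.5994 -0.0006  0.2888] yaw 1.621 tilt [-0.0005  0.0003] | tool shift mm [-0.4  0.6 62.8] units(1=40cm) [-0.0011  0.0015  0.1571] turn z (1=.08) 0.01 min rows 2
```

View pics/f5z.png

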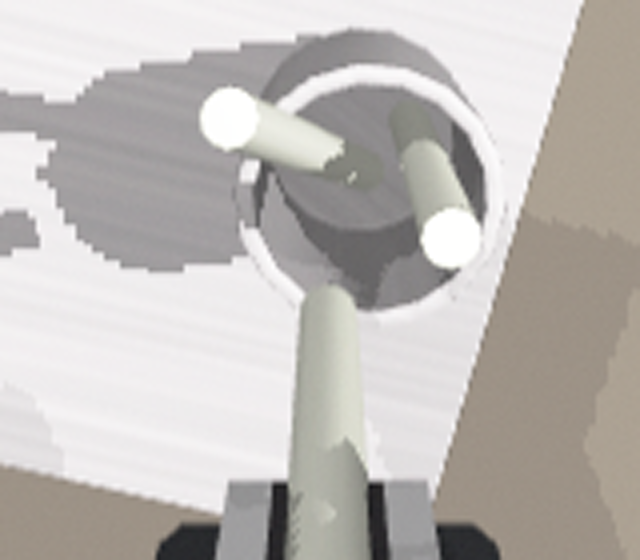

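```bash
python3 -c "
from h import *
c=np.load('pics/f5.npy',allow_pickle=True).item()
print('low',onz(c,(281.7,204),.19)); print('jar',onz(c,(200+370/4,130+192/4),.15))
print('rod2 top',onz(c,(200+450/4,130+238/4),.198),'rod1 top',onz(c,(200+228/4,130+118/4),.19))"
```

```text
low [ 0.59185144 -0.00231365  0.19      ]
jar [0.5819836  0.00580635 0.15      ]
rod2 top [0.57864548 0.01708115 0.198     ] rod1 top [ 0.56214464 -0.02005401  0.19      ]
```

>>> send_rows --delta_pos '[[0,0,0.06],[0,0,0.06],[0,0,0.032],[0,0,0],[0,0,0]]' --angular '[[0,0,0],[0,0,0],[0,0,0],[0,0,0],[0,0,0]]'

```text
clock: 23.63
position: [0.5998, -0.0012, 0.2283]
ee_rot: [-0.0, 0.689, 0.724, 0.0]
contact_force: [0.4, 0.1, -0.2]
width: 0.0091
```

>>> send_rows --delta_pos '[[0,0,0],[0,0,0],[0,0,0]]' --angular '[[0,0,0],[0,0,0],[0,0,0]]' --hand 30

```text
clock: 23.88
position: [0.6007, -0.0017, 0.2295]
ee_rot: [0.001, 0.69, 0.724, 0.001]
contact_force: [1.2, 0.3, 0.6]
width: 0.0301
```

```bash
python3 w.py f7;python3 -c "
from h import *
plan(.6,0,.29)"
```

```text
[ 0.60047433 -0.00173597  0.22917564]
now [ 0.6005 -0.0017  0.2292] yaw 1.62 tilt [ 0.0023 -0.0002] | tool shift mm [  1.7  -0.2 -60.8] units(1=40cm) [ 0.0043 -0.0006 -0.1521] turn z (1=.08) 0.0 min rows 2
```

View pics/f7.png

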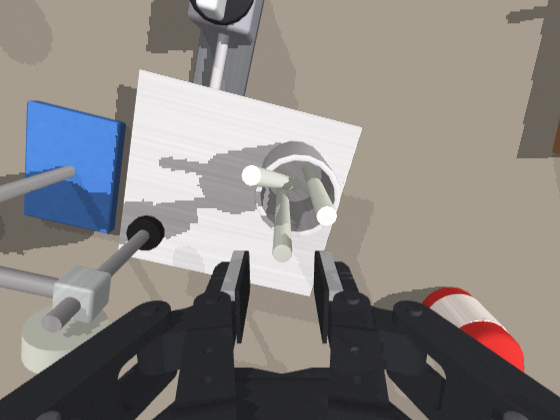

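Rod 3 is in, leaning +x. Next rod: back to the rack.

>>> send_rows --delta_pos '[[0,0,-0.08],[0,0,-0.08],[0.04,-0.03,0],[0.085,-0.05,0],[0.085,-0.05,0]]' --angular '[[0,0,0],[0,0,0],[0,0,0],[0,0,0],[0,0,0]]' --hand 45

```text
clock: 24.35
position: [0.5442, 0.0796, 0.2929]
ee_rot: [0.001, 0.691, 0.723, 0.001]
contact_force: [-0.5, 1.5, -0.8]
width: 0.0452
```

```bash
python3 -c "
from h import *
plan(.426,.291,.25,1.62)"
```

```text
now [0.5442 0.0796 0.2929] yaw 1.617 tilt [0.0025 0.0003] | tool shift mm [ 216.6 -108.5   42.7] units(1=40cm) [ 0.5415 -0.2711  0.1068] turn z (1=.08) -0.04 min rows 7
```

>>> send_rows --delta_pos '[[0.085,-0.043,0.015],[0.085,-0.043,0.02],[0.085,-0.043,0.02],[0.085,-0.043,0.02],[0.085,-0.043,0.02]]' --angular '[[0,0,0],[0,0,0],[0,0,0],[0,0,0],[0,0,0]]'

```text
clock: 24.77
position: [0.4487, 0.2467, 0.2545]
ee_rot: [0.0, 0.69, 0.724, 0.001]
contact_force: [0.7, 1.2, -0.5]
width: 0.0449
```

>>> send_rows --delta_pos '[[0.085,-0.043,0],[0.03,-0.013,0],[0,0,0],[0,0,0]]' --angular '[[0,0,0],[0,0,0],[0,0,0],[0,0,0]]'

```text
clock: 25.1
position: [0.4249, 0.2906, 0.2545]
ee_rot: [0.001, 0.689, 0.725, 0.0]
contact_force: [-0.0, -0.3, 0.4]
width: 0.0452
```

```bash
python3 w.py g1; python3 tops.py g1; python3 -c "
from h import *
plan(.425,.292,.105,1.62)"
```

```text
[0.42540829 0.28982847 0.2543785 ]
[285.9 143.4] [ 12  20 158] [0.3806 0.2899]
[285.5 191.6] [ 12  32 191] [0.4173 0.2915]
[ 54.6 274.3] [ 12  19 132] [0.4977 0.1039]
[ 49.6 351.5] [ 4  9 18] [0.5758 0.0882]
[554.3 382.6] [14 11 81] [0.5876 0.5504]
now [0.4254 0.2898 0.2544] yaw 1.62 tilt [ 0.0013 -0.0004] | tool shift mm [  2.3  -0.5 149.4] units(1=40cm) [ 0.0056 -0.0012  0.3734] turn z (1=.08) 0.01 min rows 4
```

View pics/g1.png

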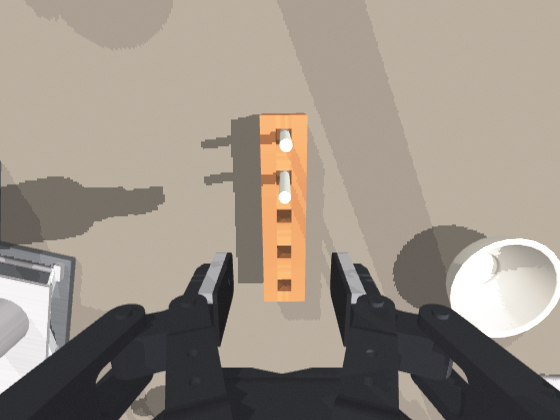

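>>> send_rows --delta_pos '[[0.007,-0.005,0.06],[0,0,0.1],[0,0,0.1],[0,0,0.1],[0,0,0.012]]' --angular '[[0,0,0],[0,0,0],[0,0,0],[0,0,0],[0,0,0]]'

```text
clock: 25.57
position: [0.4195, 0.2892, 0.0995]
ee_rot: [-0.002, 0.69, 0.723, -0.006]
contact_force: [-1.2, -0.9, 0.1]
width: 0.0452
```

>>> send_rows --delta_pos '[[0,0,0],[0,0,0]]' --angular '[[0,0,0],[0,0,0]]'

```text
clock: 25.73
position: [0.4247, 0.2926, 0.1065]
ee_rot: [0.0, 0.69, 0.724, 0.001]
contact_force: [0.4, -0.5, 0.5]
width: 0.0453
```

>>> send_rows --delta_pos '[[0,0,0],[0,0,0],[0,0,0],[0,0,0],[0,0,0]]' --angular '[[0,0,0],[0,0,0],[0,0,0],[0,0,0],[0,0,0]]' --hand 0

```text
clock: 26.15
position: [0.4242, 0.2934, 0.1071]
ee_rot: [0.001, 0.689, 0.724, 0.002]
contact_force: [0.4, -0.8, 7.2]
width: 0.0093
```

>>> send_rows --delta_pos '[[0,0,-0.03],[0,0,-0.06],[0,0,-0.09],[0,0,-0.09],[0,0,-0.09]]' --angular '[[0,0,0],[0,0,0],[0,0,0],[0,0,0],[0,0,0]]'

```text
clock: 26.57
position: [0.4224, 0.2927, 0.2512]
ee_rot: [0.0, 0.689, 0.724, 0.0]
contact_force: [0.7, 1.0, -0.8]
width: 0.0093
```

```bash
python3 w.py g2; python3 -c "
from h import *
plan(.573,.0,.31,1.62)"
```

```text
[0.42610634 0.29467156 0.25892883]
now [0.4261 0.2947 0.2589] yaw 1.62 tilt [0.0135 0.0069] | tool shift mm [-301.3  132.9  -51.1] units(1=40cm) [-0.7531  0.3321 -0.1278] turn z (1=.08) 0.0 min rows 9
```

View pics/g2.png

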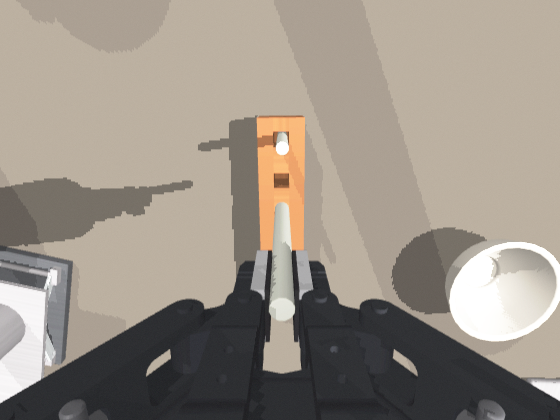

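>>> send_rows --delta_pos '[[-0.05,0.025,-0.05],[-0.081,0.039,-0.05],[-0.081,0.039,-0.04],[-0.081,0.039,0],[-0.081,0.039,0]]' --angular '[[0,0,0],[0,0,0],[0,0,0],[0,0,0],[0,0,0]]'

```text
clock: 27.03
position: [0.5035, 0.1458, 0.3071]
ee_rot: [0.001, 0.689, 0.725, 0.002]
contact_force: [-0.1, 0.9, -0.3]
width: 0.0093
```

>>> send_rows --delta_pos '[[-0.081,0.039,0],[-0.081,0.039,0],[-0.081,0.039,0],[-0.081,0.039,0],[-0.027,0.014,0]]' --angular '[[0,0,0],[0,0,0],[0,0,0],[0,0,0],[0,0,0]]'

```text
clock: 27.45
position: [0.5794, 0.0056, 0.305]
ee_rot: [0.002, 0.691, 0.723, -0.0]
contact_force: [-0.7, 0.6, 0.3]
width: 0.0088
```

>>> send_rows --delta_pos '[[0,0,0],[0,0,0],[0,0,0]]' --angular '[[0,0,0],[0,0,0],[0,0,0]]'

```text
clock: 27.7
position: [0.5765, 0.0112, 0.3052]
ee_rot: [-0.001, 0.689, 0.724, 0.0]
contact_force: [-0.0, 0.3, -0.2]
width: 0.0088
```

```bash
python3 w.py g4; python3 -c "
from h import *
import cv2
plan(.577,.010,.226,1.62)
im=cv2.imread('pics/g4.png')
cv2.imwrite('pics/g4z.png',cv2.resize(im[130:270,200:360],None,fx=4,fy=4,interpolation=cv2.INTER_CUBIC))"
```

```text
[0.57649253 0.01146046 0.30529466]
now [0.5765 0.0115 0.3053] yaw 1.621 tilt [-0.0003  0.0009] | tool shift mm [-1.6  0.5 79.3] units(1=40cm) [-0.0039  0.0011  0.1982] turn z (1=.08) 0.02 min rows 2
```

View pics/g4z.png

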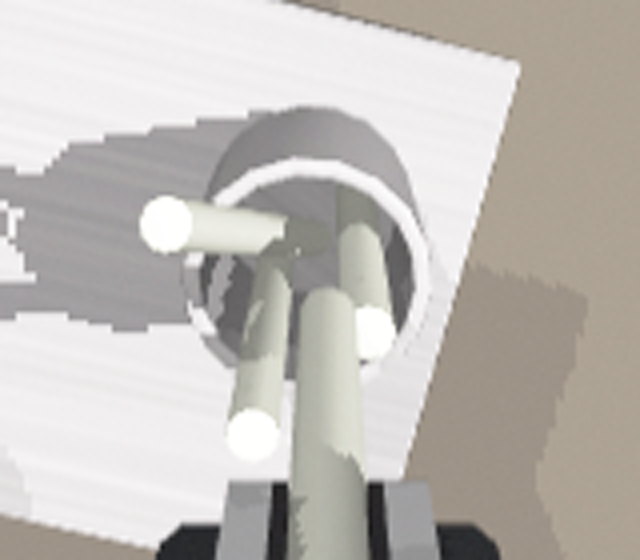

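```bash
python3 -c "
from h import *
import cv2
c=np.load('pics/g4.npy',allow_pickle=True).item()
l=onz(c,(281.2,205),.206);print(l)
im=cv2.imread('pics/g4z.png')
for dx,dy,col in ((0,0,(0,0,255)),(.018,-.004,(255,0,0)),(.024,-.0,(0,255,0)),(.002,-.006,(255,0,255))):
  for z in (.148,.125,.1,.08):
    q=proj(c,[l[0]+dx,l[1]+dy,z])[0]; cv2.circle(im,(int((q[0]-200)*4+2),int((q[1]-130)*4+2)),6,col,2)
q=proj(c,[.582,.006,.08])[0]; print(q)
cv2.imwrite('pics/g4y.png',im)"
```

```text
[0.5706805  0.00909243 0.206     ]
[277.62649665 180.3649127 ]
```

View pics/g4y.png

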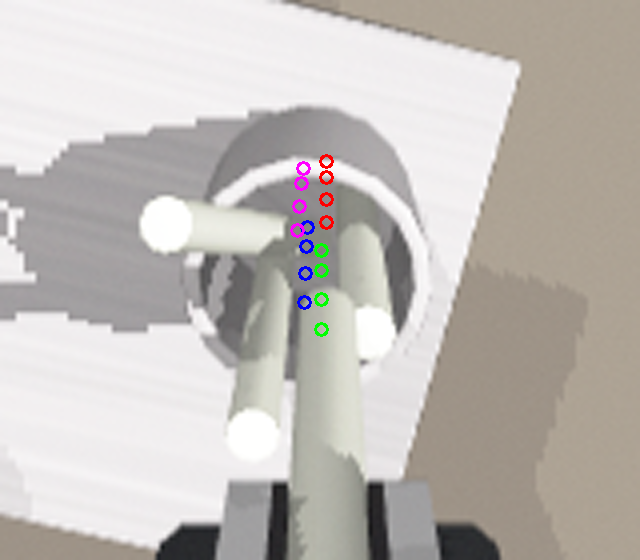

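>>> send_rows --delta_pos '[[0,0.012,0],[0,0,0.06],[0,0,0.06],[0,0,0.05],[0,0,0]]' --angular '[[0,0,0],[0,0,0],[0,0,0],[0,0,0],[0,0,0]]'

```text
clock: 28.17
position: [0.5802, 0.0116, 0.234]
ee_rot: [-0.002, 0.689, 0.725, -0.002]
contact_force: [0.2, -0.6, -0.6]
width: 0.009
```

>>> send_rows --delta_pos '[[0,0,0.015],[0,0,0.01],[0,0,0]]' --angular '[[0,0,0],[0,0,0],[0,0,0]]'

```text
clock: 28.42
position: [0.5837, 0.0106, 0.2286]
ee_rot: [0.002, 0.689, 0.724, 0.001]
contact_force: [1.6, 0.2, 1.2]
width: 0.0089
```

```bash
python3 w.py g5;python3 -c "
from h import *
import cv2
print(manip.get_state()['contact_force'])
im=cv2.imread('pics/g5.png')
cv2.imwrite('pics/g5z.png',cv2.resize(im[130:270,200:360],None,fx=4,fy=4,interpolation=cv2.INTER_CUBIC))"
```

```text
[0.58324744 0.01052521 0.22847577]
[ 0.4744741  -0.8800445   1.13936304]
```

View pics/g5z.png

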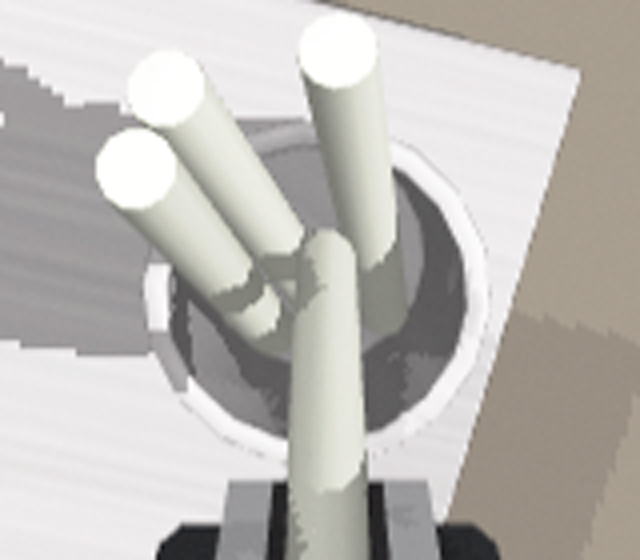

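>>> send_rows --delta_pos '[[0,0,0],[0,0,0],[0,0,0]]' --angular '[[0,0,0],[0,0,0],[0,0,0]]' --hand 30

```text
clock: 28.72
position: [0.5816, 0.0104, 0.2271]
ee_rot: [-0.0, 0.69, 0.724, -0.0]
contact_force: [0.1, 0.2, 1.1]
width: 0.0303
```

```bash
python3 w.py g7
```

```text
[0.58166422 0.01035774 0.22700401]
```

View pics/g7.png

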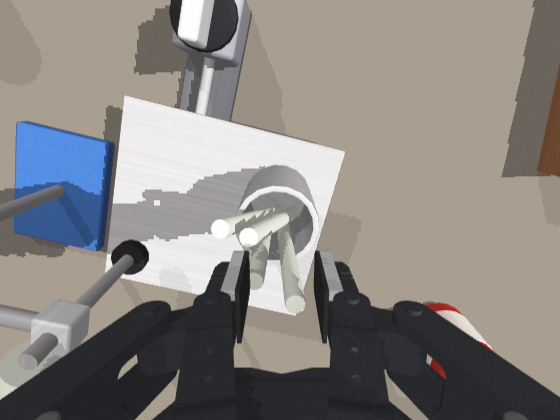

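>>> send_rows --delta_pos '[[0,0,-0.08],[0,0,-0.08],[0.04,-0.03,0],[0.08,-0.055,0],[0.08,-0.055,0]]' --angular '[[0,0,0],[0,0,0],[0,0,0],[0,0,0],[0,0,0]]' --hand 45

```text
clock: 29.18
position: [0.5221, 0.0874, 0.2913]
ee_rot: [0.0, 0.691, 0.723, 0.0]
contact_force: [-0.4, 1.3, 0.1]
width: 0.0449
```

```bash
python3 -c "
from h import *
plan(.395,.291,.25,1.62)
a=manip.get_image('side');b=manip.get_image('scene')
a=cv2.resize(a[120:230,220:320],None,fx=4,fy=4);b=cv2.resize(b[140:250,220:320],None,fx=4,fy=4)
cv2.imwrite('pics/g8.png',np.hstack([a,b]))"
```

```text
now [0.5221 0.0874 0.2913] yaw 1.617 tilt [0.0004 0.0003] | tool shift mm [ 209.2 -117.5   41.3] units(1=40cm) [ 0.523  -0.2939  0.1033] turn z (1=.08) -0.04 min rows 7
```

View pics/g8.png

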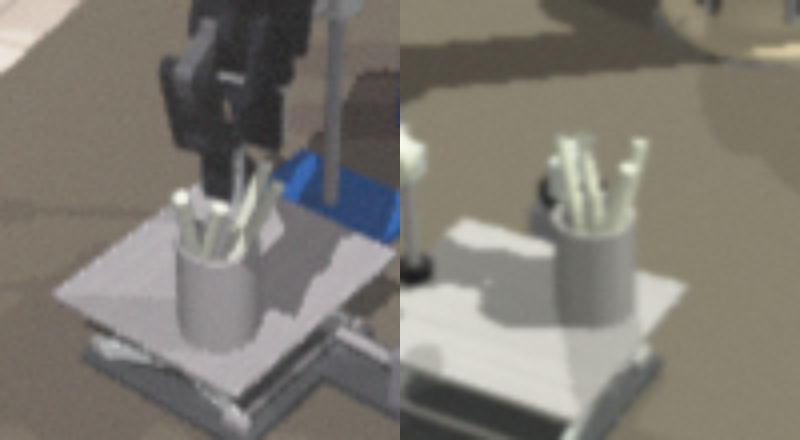

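Four rods in the jar. On to the last.

>>> send_rows --delta_pos '[[0.085,-0.048,0.015],[0.085,-0.048,0.02],[0.085,-0.048,0.02],[0.085,-0.048,0.02],[0.085,-0.048,0.02]]' --angular '[[0,0,0],[0,0,0],[0,0,0],[0,0,0],[0,0,0]]'

```text
clock: 29.7
position: [0.4171, 0.2534, 0.2528]
ee_rot: [0.0, 0.69, 0.724, 0.0]
contact_force: [0.6, 0.3, 0.3]
width: 0.0448
```

>>> send_rows --delta_pos '[[0.085,-0.048,0],[0.014,-0.006,0],[0,0,0],[0,0,0]]' --angular '[[0,0,0],[0,0,0],[0,0,0],[0,0,0]]'

```text
clock: 30.03
position: [0.395, 0.2907, 0.2532]
ee_rot: [0.001, 0.689, 0.725, -0.0]
contact_force: [0.6, 0.2, -0.4]
width: 0.0451
```

```bash
python3 w.py i1; python3 tops.py i1; python3 -c "
from h import *
plan(.384,.292,.105,1.62)"
```

```text
[0.39539683 0.29018035 0.2532064 ]
[283.9 180.4] [ 13  28 184] [0.3782 0.2898]
[ 57.4 297.6] [ 14  21 133] [0.4889 0.1039]
now [0.3954 0.2902 0.2532] yaw 1.62 tilt [ 0.0009 -0.0009] | tool shift mm [  2.5 -11.4 148.2] units(1=40cm) [ 0.0063 -0.0285  0.3705] turn z (1=.08) -0.01 min rows 4
```

View pics/i1.png

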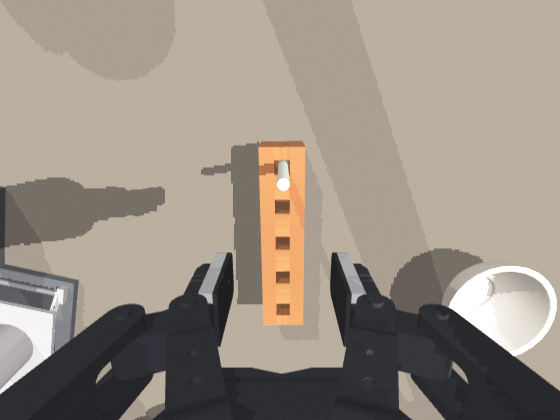

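>>> send_rows --delta_pos '[[0.004,-0.034,0.06],[0,0,0.1],[0,0,0.1],[0,0,0.1],[0,0,0.01]]' --angular '[[0,0,0],[0,0,0],[0,0,0],[0,0,0],[0,0,0]]'

```text
clock: 30.5
position: [0.3777, 0.2879, 0.0997]
ee_rot: [-0.002, 0.691, 0.723, -0.006]
contact_force: [-0.5, -0.3, -0.4]
width: 0.0447
```

>>> send_rows --delta_pos '[[0,0,0],[0,0,0]]' --angular '[[0,0,0],[0,0,0]]'

```text
clock: 30.67
position: [0.3828, 0.2918, 0.1064]
ee_rot: [0.0, 0.69, 0.724, 0.001]
contact_force: [-0.2, -0.1, 0.7]
width: 0.0452
```

>>> send_rows --delta_pos '[[0,0,0],[0,0,0],[0,0,0],[0,0,0],[0,0,0]]' --angular '[[0,0,0],[0,0,0],[0,0,0],[0,0,0],[0,0,0]]' --hand 0

```text
clock: 31.08
position: [0.3822, 0.2926, 0.107]
ee_rot: [0.001, 0.689, 0.724, 0.002]
contact_force: [0.1, -0.6, 6.6]
width: 0.0089
```

>>> send_rows --delta_pos '[[0,0,-0.03],[0,0,-0.06],[0,0,-0.09],[0,0,-0.09],[0,0,-0.09]]' --angular '[[0,0,0],[0,0,0],[0,0,0],[0,0,0],[0,0,0]]'

```text
clock: 31.5
position: [0.3803, 0.2918, 0.2511]
ee_rot: [0.0, 0.689, 0.724, 0.0]
contact_force: [0.1, 0.1, -0.2]
width: 0.0091
```

```bash
python3 w.py i2; python3 -c "
from h import *
plan(.586,.0,.31,1.62)"
```

```text
[0.38400343 0.29396169 0.25856055]
now [0.384  0.294  0.2586] yaw 1.62 tilt [0.0128 0.0073] | tool shift mm [-303.3  187.9  -51. ] units(1=40cm) [-0.7582  0.4697 -0.1274] turn z (1=.08) 0.0 min rows 10
```

View pics/i2.png

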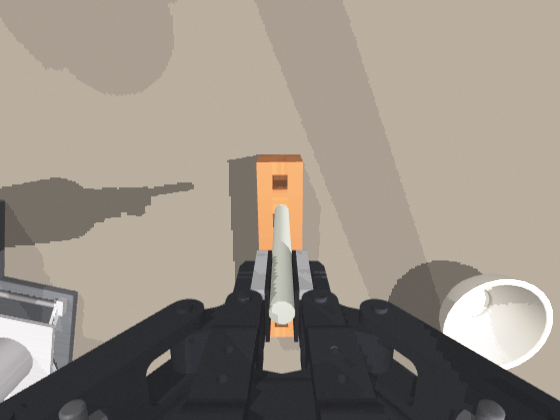

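>>> send_rows --delta_pos '[[-0.05,0.032,-0.05],[-0.08,0.052,-0.05],[-0.08,0.052,-0.04],[-0.08,0.052,0],[-0.08,0.052,0]]' --angular '[[0,0,0],[0,0,0],[0,0,0],[0,0,0],[0,0,0]]'

```text
clock: 31.97
position: [0.4844, 0.1487, 0.3064]
ee_rot: [0.001, 0.689, 0.725, 0.002]
contact_force: [-0.5, 0.3, -0.9]
width: 0.0084
```

>>> send_rows --delta_pos '[[-0.08,0.052,0],[-0.08,0.052,0],[-0.08,0.052,0],[-0.08,0.052,0],[-0.028,0.017,0]]' --angular '[[0,0,0],[0,0,0],[0,0,0],[0,0,0],[0,0,0]]'

```text
clock: 32.38
position: [0.5828, 0.0108, 0.304]
ee_rot: [0.002, 0.691, 0.723, -0.0]
contact_force: [0.8, 0.1, -1.1]
width: 0.0092
```

>>> send_rows --delta_pos '[[0,0,0],[0,0,0],[0,0,0]]' --angular '[[0,0,0],[0,0,0],[0,0,0]]'

```text
clock: 32.63
position: [0.5791, 0.0163, 0.3045]
ee_rot: [-0.001, 0.689, 0.724, 0.0]
contact_force: [0.3, 0.2, -0.5]
width: 0.0091
```

```bash
python3 w.py i4; python3 -c "
from h import *
import cv2
plan(.580,.014,.226,1.62)
im=cv2.imread('pics/i4.png')
cv2.imwrite('pics/i4z.png',cv2.resize(im[130:270,200:360],None,fx=4,fy=4,interpolation=cv2.INTER_CUBIC))"
```

```text
[0.57897527 0.01661105 0.30466469]
now [0.579  0.0166 0.3047] yaw 1.621 tilt [-0.0004  0.0009] | tool shift mm [-2.7  0.9 78.7] units(1=40cm) [-0.0068  0.0023  0.1967] turn z (1=.08) 0.02 min rows 2
```

View pics/i4z.png

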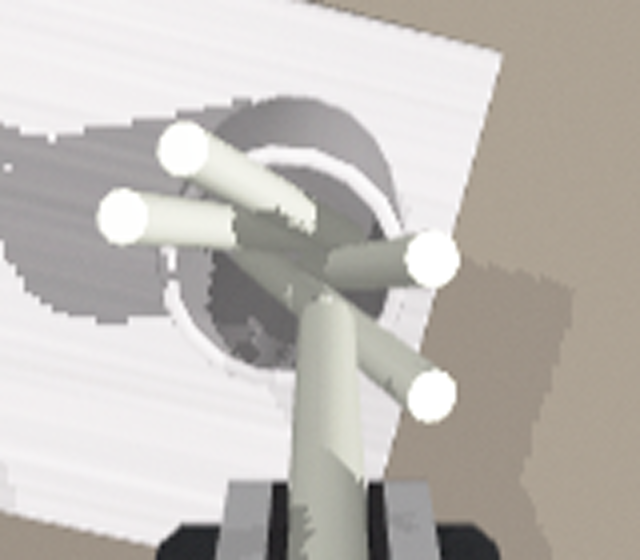

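```bash
python3 -c "
from h import *
import cv2
c=np.load('pics/i4.npy',allow_pickle=True).item()
l=onz(c,(200+327/4,130+302/4),.206);print('low',l)
print('target', onz(c,(200+255/4,130+320/4),.148), 'jar',onz(c,(200+285/4,130+262/4),.149))
im=cv2.imread('pics/i4z.png')
for x,y,col in ((.592,-.003,(0,0,255)),(.594,.002,(255,0,0)),(.591,-.007,(0,255,0))):
  for z in (.19,.148,.125,.1,.08):
    q=proj(c,[x,y,z])[0]; cv2.circle(im,(int((q[0]-200)*4+2),int((q[1]-130)*4+2)),6,col,2)
cv2.imwrite('pics/i4y.png',im)"
```

```text
low [0.57329271 0.01460548 0.206     ]
target [5.95804961e-01 2.00898761e-04 1.48000000e-01] jar [0.58217419 0.00620298 0.149     ]
```

View pics/i4y.png

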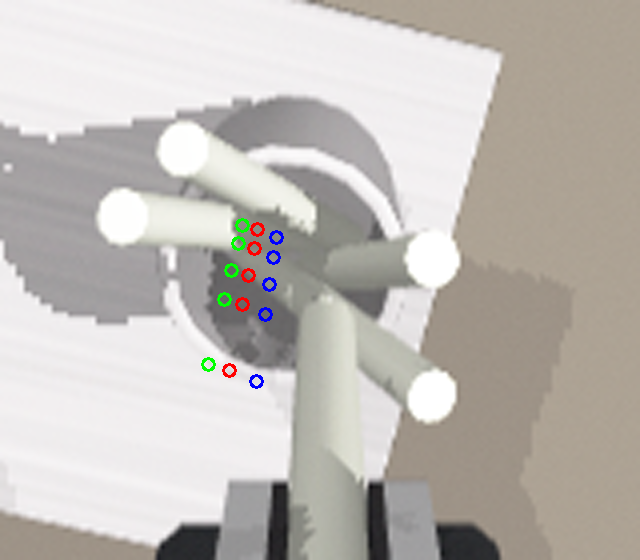

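>>> send_rows --delta_pos '[[-0.037,0.053,0],[0,0,0],[0,0,0.06],[0,0,0.06],[0,0,0.03]]' --angular '[[0,0,0],[0,0,0],[0,0,0],[0,0,0],[0,0,0]]'

```text
clock: 33.1
position: [0.5998, 0.0032, 0.2423]
ee_rot: [-0.002, 0.689, 0.725, -0.001]
contact_force: [-0.2, 0.0, -0.3]
width: 0.0094
```

>>> send_rows --delta_pos '[[0,0,0.02],[0,0,0.02],[0,0,0]]' --angular '[[0,0,0],[0,0,0],[0,0,0]]'

```text
clock: 33.35
position: [0.6009, 0.0024, 0.2275]
ee_rot: [-0.001, 0.689, 0.725, -0.0]
contact_force: [-1.0, 0.3, 0.2]
width: 0.0089
```

```bash
python3 w.py i5;python3 -c "
from h import *
import cv2
print(manip.get_state()['contact_force'])
im=cv2.imread('pics/i5.png')
cv2.imwrite('pics/i5z.png',cv2.resize(im[130:270,200:360],None,fx=4,fy=4,interpolation=cv2.INTER_CUBIC))"
```

```text
[0.60153127 0.00213746 0.22842208]
[ 0.13266683  0.11202318 -0.76049422]
```

View pics/i5z.png

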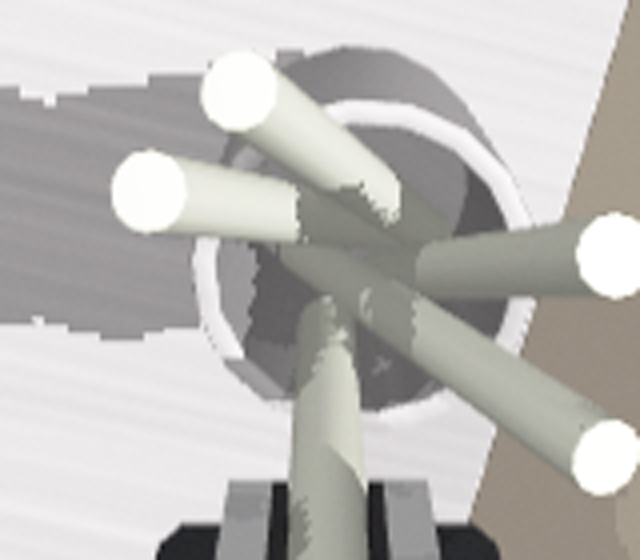

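>>> send_rows --delta_pos '[[0,0,0],[0,0,0],[0,0,0],[0,0,0]]' --angular '[[0,0,0],[0,0,0],[0,0,0],[0,0,0]]' --hand 26

```text
clock: 33.73
position: [0.6022, 0.0014, 0.2292]
ee_rot: [0.001, 0.69, 0.724, 0.0]
contact_force: [-0.2, -0.9, 0.4]
width: 0.0257
```

>>> send_rows --delta_pos '[[0,0,-0.06],[0,0,-0.08],[0,0,-0.06],[0,0,0],[0,0,0]]' --angular '[[0,0,0],[0,0,0],[0,0,0],[0,0,0],[0,0,0]]'

```text
clock: 34.15
position: [0.6027, 0.0013, 0.3105]
ee_rot: [0.002, 0.69, 0.724, 0.001]
contact_force: [-0.4, -1.2, 0.2]
width: 0.0258
```

```bash
python3 w.py j1;python3 -c "
from h import *
a=manip.get_image('side');b=manip.get_image('scene')
cv2.imwrite('pics/j_side.png',a);cv2.imwrite('pics/j_scene.png',b)
a=cv2.resize(a[120:230,220:320],None,fx=4,fy=4);b=cv2.resize(b[140:250,220:320],None,fx=4,fy=4)
cv2.imwrite('pics/j1s.png',np.hstack([a,b]))"
```

```text
[0.60185098 0.00141914 0.30877085]
```

View pics/j1.png

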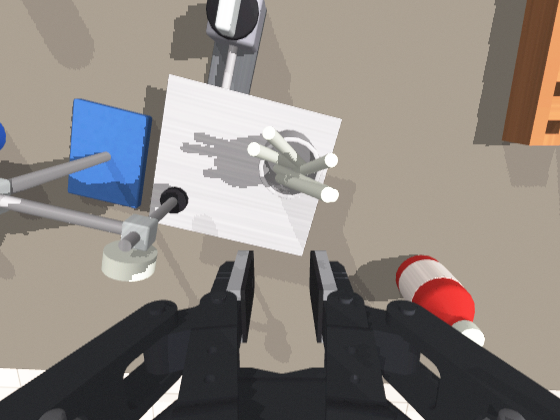

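View pics/j1s.png

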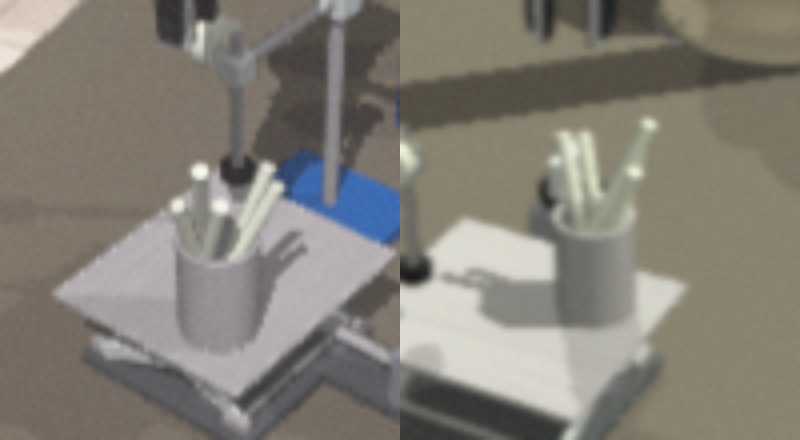

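```bash
python3 -c "
import cv2,numpy as np
i=cv2.imread('pics/j1.png');cv2.imwrite('pics/j1z.png',cv2.resize(i[110:220,230:360],None,fx=6,fy=6,interpolation=cv2.INTER_CUBIC)[:600])
a=cv2.imread('pics/j_side.png')[150:215,255:300];b=cv2.imread('pics/j_scene.png')[160:225,350-100:395-100]
cv2.imwrite('pics/j1y.png',np.hstack([cv2.resize(x,None,fx=8,fy=8,interpolation=cv2.INTER_CUBIC) for x in (a,b)]))"
```

```text
(no output)
```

View pics/j1z.png

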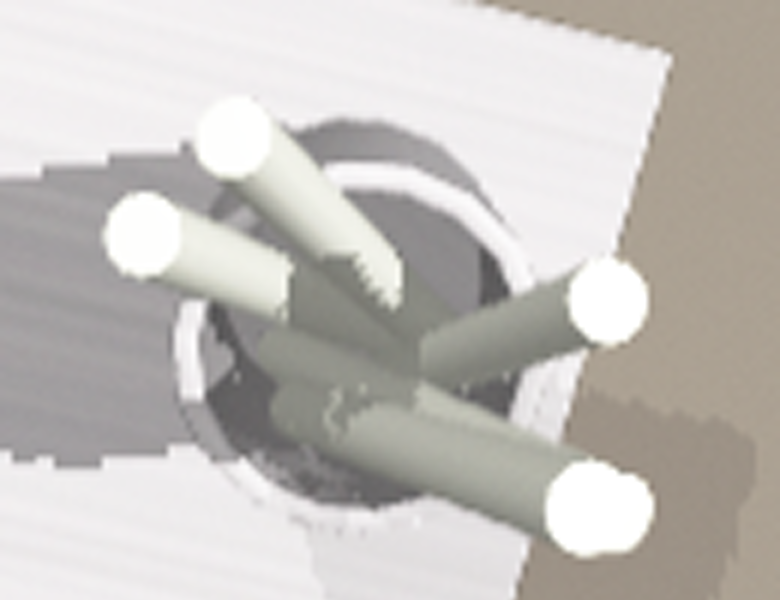

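View pics/j1y.png

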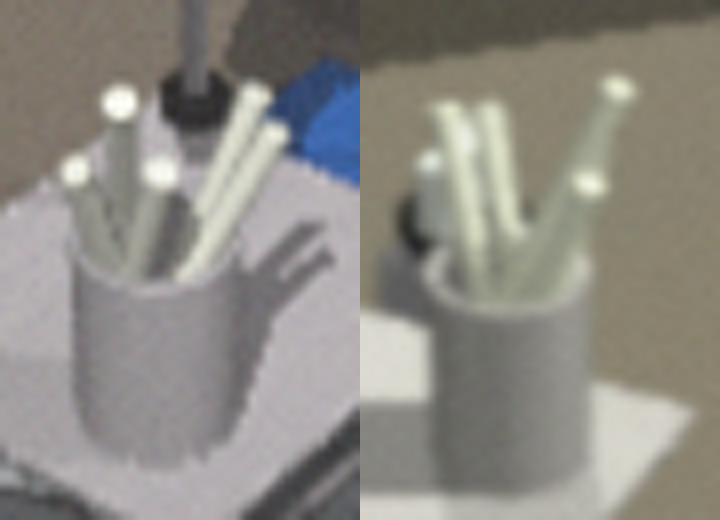

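```bash
python3 -c "
from h import *
D=manip.calibration('side');S=manip.calibration('scene');W=np.load('pics/j1.npy',allow_pickle=True).item()
s=lambda x,y:(255+(x+.5)/8-.5,150+(y+.5)/8-.5)
w=lambda x,y:(230+(x+.5)/6-.5,110+(y+.5)/6-.5)
SA=dict(A=s(120,103),B=s(77,172),C=s(162,172),D=s(257,95),E=s(277,133));WA=dict(a=w(236,138),b=w(145,235),c=w(607,302),d=w(585,508),e=w(622,512))
J=np.array([.582,.006])
for k in ('Ad','Ae','Bd','Be','Cc','Da','Db','Ea','Eb'):
  p,r=tri([(D,SA[k[0]]),(W,WA[k[1]])]); print(k,np.round(p,4),'rel',np.round(p[:2]-J,4),np.round(r,4))
print('jar rim',tri([(D,s(155,240)),(W,w(352,342))]))
"
```

```text
Ad [0.5842 0.0282 0.217 ] rel [0.0022 0.0222] [0.0024 0.0024]
Ae [0.583  0.0316 0.22  ] rel [0.001  0.0256] [0.0031 0.0031]
Bd [0.594  0.0332 0.1902] rel [0.012  0.0272] [0.0002 0.0002]
Be [0.5926 0.037  0.1937] rel [0.0106 0.031 ] [0.0005 0.0005]
Cc [0.5662 0.032  0.1994] rel [-0.0158  0.026 ] [0.0003 0.0003]
Da [ 0.5523 -0.0103  0.2038] rel [-0.0297 -0.0163] [0.003 0.003]
Db [ 0.562  -0.0222  0.1931] rel [-0.02   -0.0282] [0.0003 0.0003]
Ea [ 0.5503 -0.0121  0.1893] rel [-0.0317 -0.0181] [0.0006 0.0006]
Eb [ 0.5604 -0.0247  0.178 ] rel [-0.0216 -0.0307] [0.0042 0.0042]
jar rim (array([0.58303808, 0.00452795, 0.14701154]), [0.0005871344627583515, 0.0005871344627583386])
```

```bash
python3 -c "
from h import *
W=np.load('pics/j1.npy',allow_pickle=True).item()
w=lambda x,y:(230+(x+.5)/6-.5,110+(y+.5)/6-.5)
for t in ([.5842,.0282,.217],[.583,.0316,.22]):
  t=np.array(t)
  for q in (w(290,405),w(270,350)):
    o,d=ray(W,q); 
    b=np.dot(d,o-t); cc=np.dot(o-t,o-t)-.12**2; disc=b*b-cc
    if disc<0: print('none',np.sqrt(cc-b*b+.0144)); continue
    for s in (-b-np.sqrt(disc),-b+np.sqrt(disc)):
      e=o+d*s; m=(e+t)/2; print(np.round(e,4),'mid',np.round(m,4),'dist',np.linalg.norm(m-[.582,.006,.141]))
"
```

```text
[ 0.552  -0.0041  0.328 ] mid [0.5681 0.0121 0.2725] dist 0.13237423329088865
[ 0.6019 -0.0041  0.1028] mid [0.593  0.012  0.1599] dist 0.02269707321405688
[ 0.5493 -0.0053  0.3268] mid [0.5668 0.0115 0.2719] dist 0.13191554881774764
[ 0.5927 -0.0078  0.1029] mid [0.5885 0.0102 0.1599] dist 0.02043732493126465
[ 0.5515 -0.0041  0.3302] mid [0.5673 0.0138 0.2751] dist 0.13511517726727304
[ 0.601  -0.0041  0.1069] mid [0.592  0.0137 0.1634] dist 0.02573906266104579
[ 0.5489 -0.0052  0.329 ] mid [0.566  0.0132 0.2745] dist 0.13465166472769394
[ 0.5919 -0.0078  0.107 ] mid [0.5875 0.0119 0.1635] dist 0.023897528799678523
```

```bash
python3 -c "
from h import *
plan(.585,.028,.226,1.62)"
```

```text
now [0.6012 0.0015 0.3072] yaw 1.62 tilt [-0.0024  0.0004] | tool shift mm [ 27.2 -14.7  81.2] units(1=40cm) [ 0.0681 -0.0366  0.203 ] turn z (1=.08) -0.0 min rows 3
```

>>> send_rows --delta_pos '[[0.068,-0.037,0],[0,0,0.08],[0,0,0.07],[0,0,0],[0,0,0]]' --angular '[[0,0,0],[0,0,0],[0,0,0],[0,0,0],[0,0,0]]' --hand 36

```text
clock: 34.72
position: [0.5843, 0.028, 0.2463]
ee_rot: [-0.002, 0.69, 0.724, -0.002]
contact_force: [0.3, 0.3, 0.5]
width: 0.036
```

```bash
python3 w.py k1; python3 -c "
from h import *
plan(.585,.028,.226,1.62)
a=manip.get_image('side')[120:215,225:330];b=manip.get_image('scene')[140:225,225:330]
cv2.imwrite('pics/k1y.png',np.vstack([cv2.resize(x,(525,300),interpolation=cv2.INTER_CUBIC) for x in (a,b)]))"
```

```text
[0.5857019  0.02782994 0.24809816]
now [0.5857 0.0278 0.2481] yaw 1.62 tilt [-0.0015  0.0002] | tool shift mm [ 0.2 -0.7 22.1] units(1=40cm) [ 0.0005 -0.0016  0.0552] turn z (1=.08) -0.0 min rows 1
```

View pics/k1.png

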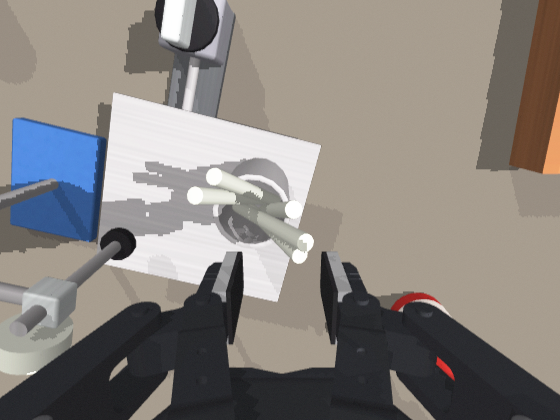

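View pics/k1y.png

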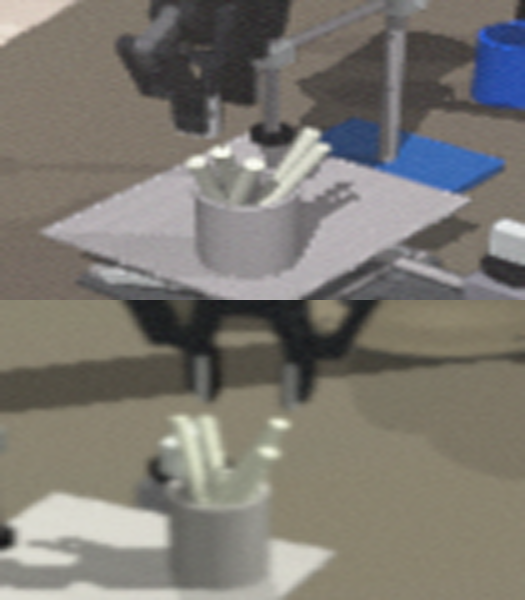

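```bash
python3 -c "
from h import *
D=manip.calibration('side');W=np.load('pics/k1.npy',allow_pickle=True).item()
s=lambda x,y:(225+(x+.5)/5-.5,120+(y+.5)*95/300-.5)
SA=[s(196,162),s(221,154),s(254,163),s(312,135),s(322,150)];WA=[(214,177),(196,196),(293,209),(306,242),(299,255)]
for i in range(5):
  for j in range(5):
    p,r=tri([(D,SA[i]),(W,WA[j])])
    if r[0]<.0025: print(i,j,np.round(p,4),np.round(r[0],4))
"
```

```text
0 4 [0.5933 0.0367 0.1934] 0.0
1 3 [0.5787 0.0386 0.2077] 0.0005
2 2 [0.5645 0.0315 0.1989] 0.0001
3 1 [ 0.5613 -0.0219  0.1907] 0.0007
4 0 [ 0.5514 -0.013   0.1855] 0.0007
```

>>> send_rows --delta_pos '[[0,0,-0.1],[0,0,-0.05],[0,-0.04,0],[-0.03,-0.08,0],[-0.05,-0.08,0]]' --angular '[[0,0,0],[0,0,0],[0,0,0],[0,0,0],[0,0,0]]'

```text
clock: 35.28
position: [0.5081, -0.0074, 0.3104]
ee_rot: [0.001, 0.689, 0.725, 0.002]
contact_force: [-0.3, -1.3, -0.8]
width: 0.0357
```

```bash
python3 -c "
from h import *
plan(.448,-.052,.25,1.62)"
```

```text
now [ 0.5081 -0.0074  0.3104] yaw 1.622 tilt [0.0041 0.0004] | tool shift mm [-41.5 -62.5  60.1] units(1=40cm) [-0.1037 -0.1563  0.1503] turn z (1=.08) 0.03 min rows 3
```

>>> send_rows --delta_pos '[[-0.05,-0.08,0.03],[-0.05,-0.08,0.06],[0,0,0.06],[0,0,0],[0,0,0]]' --angular '[[0,0,0],[0,0,0],[0,0,0],[0,0,0],[0,0,0]]'

```text
clock: 35.7
position: [0.448, -0.0499, 0.2512]
ee_rot: [0.001, 0.69, 0.724, 0.001]
contact_force: [-0.5, 0.4, 0.6]
width: 0.0366
```

```bash
python3 w.py l1; python3 -c "
from h import *
a=manip.get_image('side');b=manip.get_image('scene')
cv2.imwrite('pics/l_side.png',a);cv2.imwrite('pics/l_scene.png',b)
a=a[130:230,220:340]
cv2.imwrite('pics/l1y.png',cv2.resize(a,None,fx=6,fy=6,interpolation=cv2.INTER_CUBIC))"
```

```text
[ 0.44921935 -0.04987206  0.25190361]
```

View pics/l1.png

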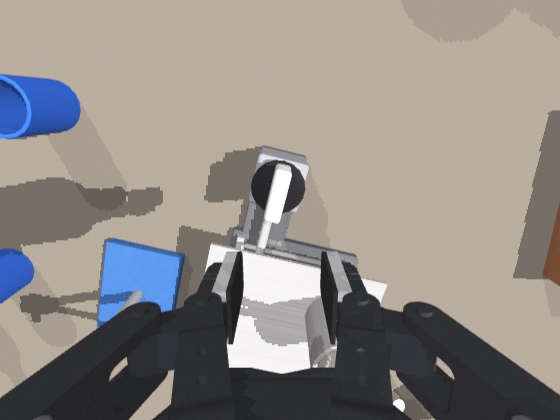

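View pics/l1y.png

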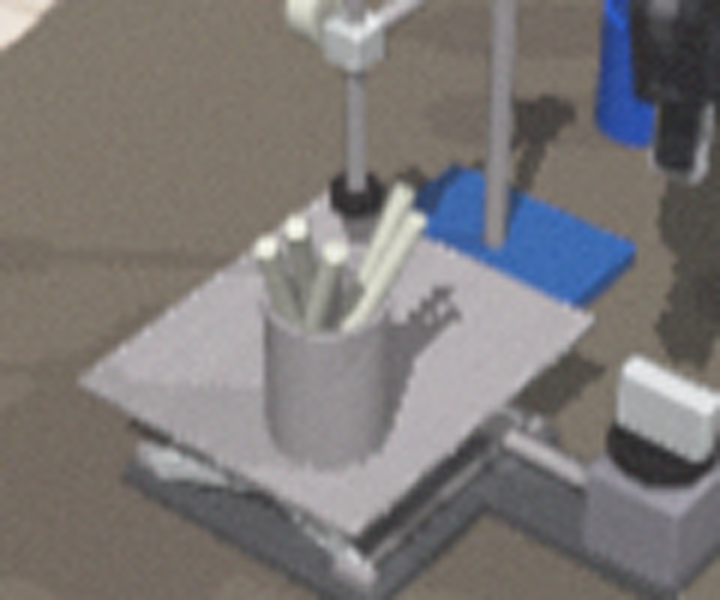

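```bash
python3 -c "
import cv2,numpy as np
i=cv2.imread('pics/l1.png')
cv2.imwrite('pics/l1z.png',cv2.resize(i[140:240,230:330],None,fx=6,fy=6,interpolation=cv2.INTER_CUBIC))
b=cv2.imread('pics/l_scene.png')[155:255,200:300]
cv2.imwrite('pics/l1s.png',cv2.resize(b,None,fx=6,fy=6,interpolation=cv2.INTER_CUBIC))"
```

```text
(no output)
```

View pics/l1z.png

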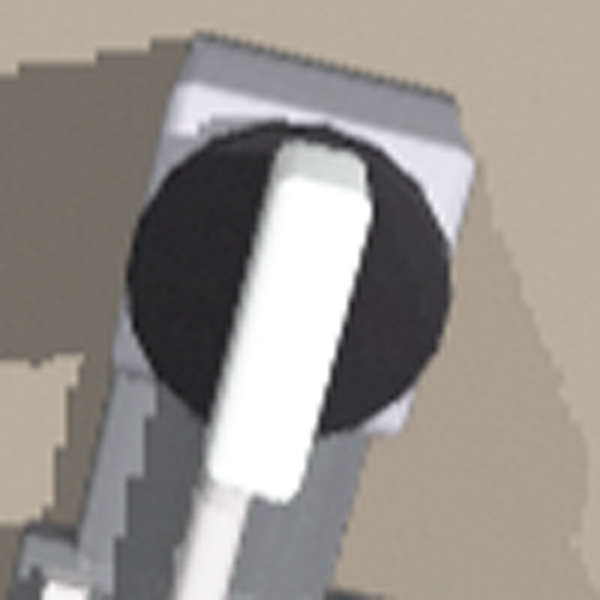

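View pics/l1s.png

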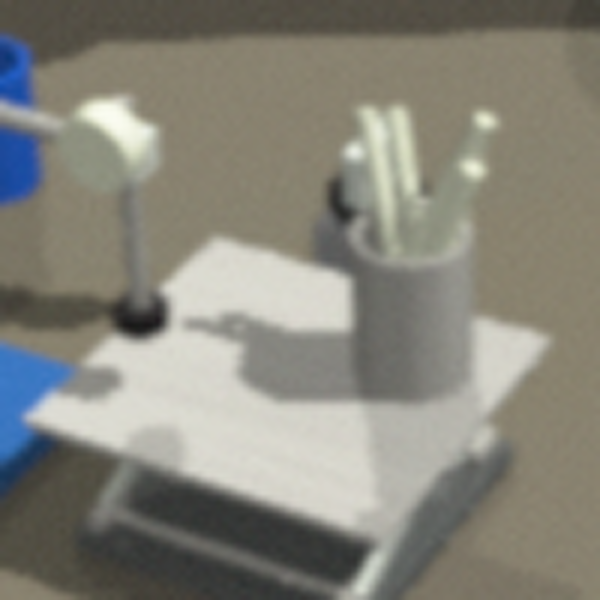

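```bash
python3 -c "
from h import *
np.set_printoptions(precision=4,suppress=True)
D=manip.calibration('side');S=manip.calibration('scene');W=np.load('pics/l1.npy',allow_pickle=True).item()
w=lambda x,y:(230+(x+.5)/6-.5,140+(y+.5)/6-.5)
s=lambda x,y:(200+(x+.5)/6-.5,155+(y+.5)/6-.5)
d=lambda x,y:(220+(x+.5)/6-.5,130+(y+.5)/6-.5)
for n,a,b in (('c1',s(215,240),d(595,320)),('c2',s(550,340),d(362,528)),('c3',s(375,537),d(82,380)),('c4',s(25,415),d(330,195)),('footbot',s(140,325),d(357,205)),('rim',s(412,237),d(327,300))):
  print(n,*tri([(S,a),(D,b)]))
for z in (.105,.115,.125):
  P=[onz(W,w(*q),z) for q in ((285,182),(370,203),(215,480),(290,500))]
  a=(P[0]+P[1])/2;b=(P[2]+P[3])/2
  print(z,'mid',(a+b)/2,'len',np.linalg.norm(a-b),'wid',np.linalg.norm(P[0]-P[1]),'yaw',np.arctan2(*(b-a)[[1,0]]))
for z in (.08,.085,.09): print('disc',z,onz(W,w(290,280),z), np.linalg.norm(onz(W,w(130,280),z)-onz(W,w(452,280),z)))
"
```

```text
c1 [ 0.508  -0.1157  0.0743] [0.0009036915315616128, 0.0009036915315616169]
c2 [0.5412 0.0584 0.0751] [0.0031509281762321416, 0.003150928176232161]
c3 [0.6979 0.0271 0.0746] [0.00039793727998565197, 0.0003979372799856356]
c4 [ 0.6625 -0.1464  0.0754] [0.0007199237607700042, 0.0007199237607701381]
footbot [ 0.6261 -0.1045  0.1085] [0.0003833333730041448, 0.00038333337300409855]
rim [0.5823 0.0077 0.1484] [0.0012257445242922032, 0.0012257445242920073]
0.105 mid [ 0.45   -0.0546  0.105 ] len 0.043824259592657705 wid 0.011817239852618486 yaw -0.19430024883842234
0.115 mid [ 0.4472 -0.0546  0.115 ] len 0.04219707004712378 wid 0.01137846714261771 yaw -0.19430024883842226
0.125 mid [ 0.4444 -0.0546  0.125 ] len 0.04056988050158984 wid 0.010939694432616939 yaw -0.19430024883842234
disc 0.08 [ 0.447  -0.0548  0.08  ] 0.0480386347879426
disc 0.085 [ 0.4458 -0.0548  0.085 ] 0.04722255294473857
disc 0.09 [ 0.4445 -0.0549  0.09  ] 0.04640647110153457
```

```bash
python3 -c "
import cv2,numpy as np
b=cv2.imread('pics/l_side.png')[175:240,300:360]
cv2.imwrite('pics/l2.png',cv2.resize(b,None,fx=8,fy=8,interpolation=cv2.INTER_CUBIC))"
```

```text
(no output)
```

View pics/l2.png

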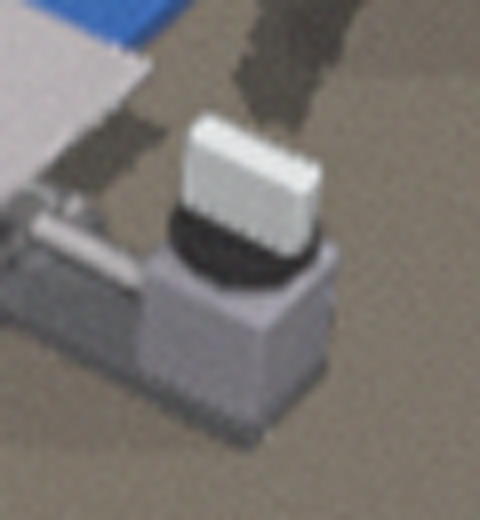

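```bash
python3 -c "
from h import *
np.set_printoptions(precision=4,suppress=True)
D=manip.calibration('side');W=np.load('pics/l1.npy',allow_pickle=True).item()
w=lambda x,y:(230+(x+.5)/6-.5,140+(y+.5)/6-.5)
d=lambda x,y:(300+(x+.5)/8-.5,175+(y+.5)/8-.5)
print(tri([(D,d(198,122)),(W,w(252,490))]));print(tri([(D,d(313,176)),(W,w(328,192))]));print(tri([(D,d(256,150)),(W,w(290,341))]))
print('grey box top corner', [onz(D,d(262,322),z) for z in (.06,.065)])
plan(.4475,-.054,.12,None)
"
```

```text
(array([ 0.4701, -0.0588,  0.1087]), [1.0589830779783671e-05, 1.0589830779907712e-05])
(array([ 0.4275, -0.0504,  0.1094]), [4.347918285317764e-05, 4.3479182853249376e-05])
(array([ 0.4484, -0.0545,  0.1087]), [4.1420548524742595e-05, 4.1420548524750435e-05])
grey box top corner [array([ 0.4319, -0.0303,  0.06  ]), array([ 0.4304, -0.0253,  0.065 ])]
now [ 0.4498 -0.0497  0.2521] yaw 1.621 tilt [ 0.0041 -0.0008] | tool shift mm [ -4.1  -3.  132.1] units(1=40cm) [-0.0102 -0.0076  0.3301] turn z (1=.08) 0.0 min rows 4
```

>>> send_rows --delta_pos '[[0,0,0],[0,0,0],[0,0,0],[0,0,0],[0,0,0]]' --angular '[[0,0,0.8],[0,0,0.8],[0,0,0.8],[0,0,0.65],[0,0,0]]'

```text
clock: 36.27
position: [0.4492, -0.0494, 0.2513]
ee_rot: [0.001, 0.772, 0.635, 0.001]
contact_force: [-0.4, 0.7, 0.7]
width: 0.0363
```

```bash
python3 -c "
from h import *
plan(.448,-.0543,.101,1.377);print(manip.get_state()['qpos'])"
```

```text
now [ 0.4492 -0.0494  0.2513] yaw 1.376 tilt [ 0.0026 -0.0005] | tool shift mm [ -5.1  -0.7 150.3] units(1=40cm) [-0.0127 -0.0017  0.3758] turn z (1=.08) -0.01 min rows 4
[-2.63810793e-01  8.67087297e-02  1.74580442e+00  2.39242643e-04
  1.30643681e+00 -1.64010339e+00]
```

>>> send_rows --delta_pos '[[-0.013,-0.002,0.05],[0,0,0.1],[0,0,0.1],[0,0,0.06],[0,0,0]]' --angular '[[0,0,0],[0,0,0],[0,0,0],[0,0,0],[0,0,0]]'

```text
clock: 36.68
position: [0.4431, -0.0534, 0.1224]
ee_rot: [-0.004, 0.772, 0.636, -0.003]
contact_force: [0.3, -0.7, 0.4]
width: 0.0361
```

>>> send_rows --delta_pos '[[0,0,0],[0,0,0]]' --angular '[[0,0,0],[0,0,0]]'

```text
clock: 36.85
position: [0.4479, -0.0549, 0.1278]
ee_rot: [0.001, 0.772, 0.635, 0.001]
contact_force: [-0.3, -1.0, 0.1]
width: 0.0356
```

```bash
python3 w.py l3; python3 -c "
from h import *
plan(.448,-.0543,.101,1.377)"
```

```text
[ 0.44806018 -0.05494709  0.12816925]
now [ 0.4481 -0.0549  0.1282] yaw 1.377 tilt [ 0.0046 -0.0012] | tool shift mm [ 0.6 -0.3 27.2] units(1=40cm) [ 0.0016 -0.0008  0.0679] turn z (1=.08) -0.0 min rows 1
```

View pics/l3.png

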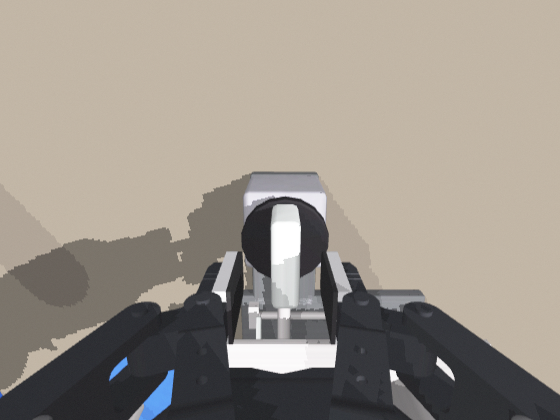

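>>> send_rows --delta_pos '[[0,0,0.04],[0,0,0.026],[0,0,0],[0,0,0]]' --angular '[[0,0,0],[0,0,0],[0,0,0],[0,0,0]]'

```text
clock: 37.23
position: [0.4468, -0.0548, 0.101]
ee_rot: [0.001, 0.772, 0.635, 0.001]
contact_force: [0.4, 0.1, 0.0]
width: 0.0361
```

>>> send_rows --delta_pos '[[0,0,0],[0,0,0],[0,0,0],[0,0,0]]' --angular '[[0,0,0],[0,0,0],[0,0,0],[0,0,0]]' --hand 0 --squeeze 60

```text
clock: 37.57
position: [0.4473, -0.0533, 0.1013]
ee_rot: [0.0, 0.773, 0.634, 0.002]
contact_force: [0.8, 5.8, 4.9]
width: 0.013
```

```bash
python3 -c "
from h import *
plan(.448,-.0543,.101,1.377);s=manip.get_state();print(s['contact_force'],s['moment'],s['width'])"
```

```text
now [ 0.4473 -0.0533  0.1013] yaw 1.374 tilt [0.0039 0.0025] | tool shift mm [-0.9  0.9  0.3] units(1=40cm) [-0.0022  0.0023  0.0008] turn z (1=.08) -0.03 min rows 1
[0.84515983 5.78608823 4.93760154] [ 0.84732679 -0.07228761 -0.03513366] 0.01298708803221459
```

>>> send_rows --delta_pos '[[0.003,0,0],[0,0,0],[0,0,0],[0,0,0],[0,0,0]]' --angular '[[0,0,0.3],[0,0,0.7],[0,0,1],[0,0,1],[0,0,1]]'

```text
clock: 37.98
position: [0.4474, -0.0527, 0.1014]
ee_rot: [0.001, 0.865, 0.502, 0.002]
contact_force: [0.6, 5.1, 5.5]
width: 0.0128
```

```bash
cat > k.py <<'E'
from h import *
s=manip.get_state();print('t',round(s['clock'],2),'yaw',round(yaw(),3),'pos',np.round(s['position'],4),'F',np.round(s['contact_force'],1),'M',np.round(s['moment'],2),'w',round(s['width'],4),'q6',round(s['qpos'][5],3))
E
python3 k.py
```

```text
t 37.98 yaw 1.052 pos [ 0.4474 -0.0527  0.1014] F [0.6 5.1 5.5] M [0.55 0.   0.17] w 0.0128 q6 -1.327
```

>>> send_rows --delta_pos '[[0,0,0],[0,0,0],[0,0,0],[0,0,0],[0,0,0]]' --angular '[[0,0,1],[0,0,1],[0,0,1],[0,0,1],[0,0,1]]'

```text
clock: 38.4
position: [0.4478, -0.0522, 0.1014]
ee_rot: [-0.0, 0.947, 0.32, 0.002]
contact_force: [1.8, 6.5, 4.4]
width: 0.0131
```

>>> send_rows --delta_pos '[[0,0,0],[0,0,0],[0,0,0],[0,0,0],[0,0,0]]' --angular '[[0,0,1],[0,0,1],[0,0,1],[0,0,1],[0,0,1]]'

```text
clock: 38.82
position: [0.4483, -0.0519, 0.1014]
ee_rot: [-0.001, 0.992, 0.125, 0.003]
contact_force: [3.3, 7.5, 2.9]
width: 0.013
```

```bash
python3 k.py; python3 -c "
from h import *
a=manip.get_image('side');cv2.imwrite('pics/m_side.png',a)
cv2.imwrite('pics/m1.png',cv2.resize(a[130:240,220:350],None,fx=6,fy=5.4,interpolation=cv2.INTER_CUBIC))"
```

```text
t 38.82 yaw 0.251 pos [ 0.4483 -0.0519  0.1014] F [3.3 7.5 2.9] M [ 1.03 -0.35  0.2 ] w 0.013 q6 -0.527
```

View pics/m1.png

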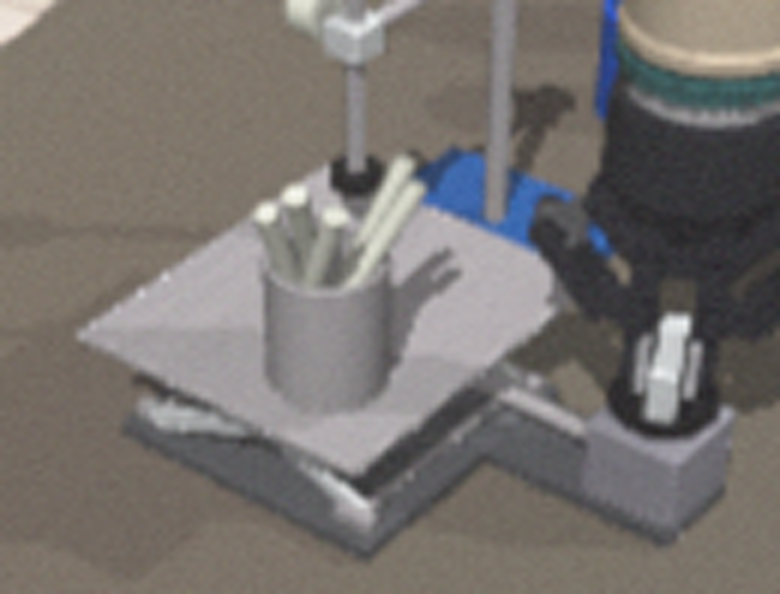

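>>> send_rows --delta_pos '[[0.004,-0.004,0],[0,0,0],[0,0,0],[0,0,0],[0,0,0]]' --angular '[[0,0,1],[0,0,1],[0,0,1],[0,0,1],[0,0,1]]'

```text
clock: 39.28
position: [0.4491, -0.0517, 0.1014]
ee_rot: [0.0, 0.997, -0.074, 0.002]
contact_force: [1.6, 0.1, 3.6]
width: 0.0129
```

>>> send_rows --delta_pos '[[0,0,0],[0,0,0],[0,0,0],[0,0,0],[0,0,0]]' --angular '[[0,0,1],[0,0,1],[0,0,1],[0,0,1],[0,0,1]]'

```text
clock: 39.7
position: [0.4497, -0.0518, 0.1014]
ee_rot: [-0.0, 0.963, -0.27, 0.003]
contact_force: [2.5, 0.8, 2.0]
width: 0.0125
```

```bash
python3 k.py
```

```text
t 39.7 yaw -0.547 pos [ 0.4497 -0.0518  0.1014] F [2.5 0.8 2. ] M [ 0.12 -0.16  0.21] w 0.0125 q6 0.278
```

>>> send_rows --delta_pos '[[0,0,0],[0,0,0],[0,0,0],[0,0,0],[0,0,0]]' --angular '[[0,0,1],[0,0,1],[0,0,1],[0,0,1],[0,0,1]]'

```text
clock: 40.12
position: [0.4502, -0.0522, 0.1014]
ee_rot: [-0.001, 0.89, -0.456, 0.003]
contact_force: [3.7, -0.4, 0.0]
width: 0.0129
```

>>> send_rows --delta_pos '[[0,0,0],[0,0,0],[0,0,0],[0,0,0],[0,0,0]]' --angular '[[0,0,1],[0,0,1],[0,0,1],[0,0,1],[0,0,1]]'

```text
clock: 40.53
position: [0.4505, -0.0528, 0.1014]
ee_rot: [-0.001, 0.782, -0.624, 0.004]
contact_force: [4.0, -1.9, 0.4]
width: 0.0133
```

```bash
python3 k.py
```

```text
t 40.53 yaw -1.347 pos [ 0.4505 -0.0528  0.1014] F [ 4.  -1.9  0.4] M [-0.35 -0.35  0.14] w 0.0133 q6 1.078
```

>>> send_rows --delta_pos '[[0.002,-0.002,0],[0,0,0],[0,0,0],[0,0,0],[0,0,0]]' --angular '[[0,0,1],[0,0,1],[0,0,1],[0,0,1],[0,0,1]]'

```text
clock: 40.95
position: [0.4506, -0.0534, 0.1014]
ee_rot: [0.001, -0.642, 0.766, -0.003]
contact_force: [0.8, -3.5, 2.0]
width: 0.013
```

>>> send_rows --delta_pos '[[0,0,0],[0,0,0],[0,0,0],[0,0,0],[0,0,0]]' --angular '[[0,0,1],[0,0,1],[0,0,1],[0,0,1],[0,0,1]]'

```text
clock: 41.37
position: [0.4504, -0.054, 0.1014]
ee_rot: [0.001, -0.477, 0.879, -0.003]
contact_force: [0.6, -5.4, 2.0]
width: 0.013
```

>>> send_rows --delta_pos '[[0,0,0],[0,0,0],[0,0,0],[0,0,0],[0,0,0]]' --angular '[[0,0,1],[0,0,1],[0,0,1],[0,0,1],[0,0,1]]'

```text
clock: 41.78
position: [0.45, -0.0544, 0.1014]
ee_rot: [0.001, -0.294, 0.956, -0.003]
contact_force: [-0.3, -7.4, 2.0]
width: 0.013
```

```bash
python3 k.py
```

```text
t 41.78 yaw -2.546 pos [ 0.45   -0.0544  0.1014] F [-0.3 -7.4  2. ] M [-0.91  0.19  0.21] w 0.013 q6 2.277
```

>>> send_rows --delta_pos '[[0,0,0],[0,0,0],[0,0,0],[0,0,0],[0,0,0]]' --angular '[[0,0,1],[0,0,1],[0,0,1],[0,0,0],[0,0,0]]'

```text
clock: 42.2
position: [0.4497, -0.0546, 0.1014]
ee_rot: [0.001, -0.179, 0.984, -0.003]
contact_force: [-1.1, -8.2, 3.1]
width: 0.013
```

>>> send_rows --delta_pos '[[0,0,0],[0,0,0],[0,0,0],[0,0,-0.06],[0,0,-0.06]]' --angular '[[0,0,0],[0,0,0],[0,0,0],[0,0,0],[0,0,0]]' --hand 36

```text
clock: 42.62
position: [0.4468, -0.0513, 0.1472]
ee_rot: [-0.002, -0.178, 0.984, 0.001]
contact_force: [0.7, 0.1, 0.8]
width: 0.0363
```

```bash
python3 k.py;python3 -c "
from h import *
a=manip.get_image('side');b=manip.get_image('scene')
cv2.imwrite('pics/n_side.png',a);cv2.imwrite('pics/n_scene.png',b)
a=a[120:220,220:320];b=b[145:245,200:300]
cv2.imwrite('pics/n1.png',np.hstack([cv2.resize(x,None,fx=4,fy=6,interpolation=cv2.INTER_CUBIC) for x in (a,b)]))"
```

```text
t 42.62 yaw -2.784 pos [ 0.4468 -0.0513  0.1472] F [0.7 0.1 0.8] M [-0.05 -0.04  0.  ] w 0.0363 q6 2.514
```

View pics/n1.png

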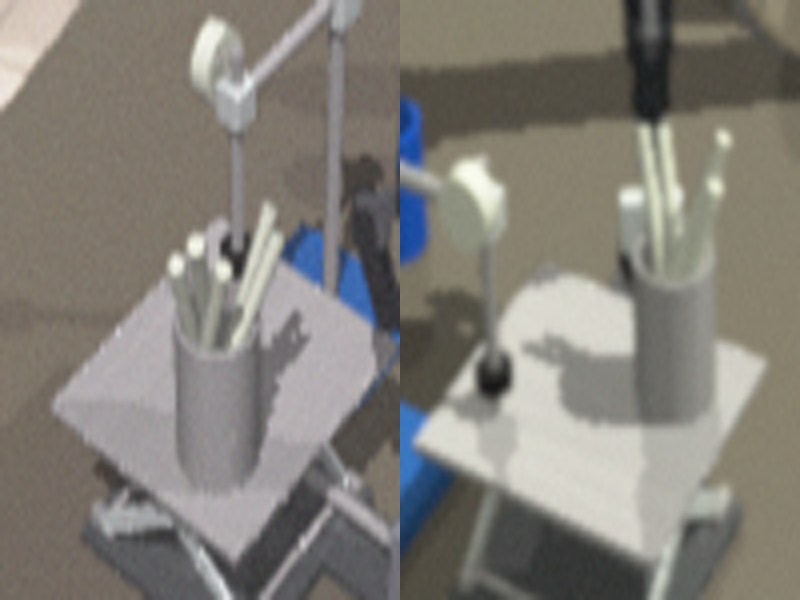

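>>> send_rows --delta_pos '[[0,0,-0.02],[0,0,0],[0,0,0],[0,0,0],[0,0,0]]' --angular '[[0,0,-1],[0,0,-1],[0,0,-1],[0,0,-1],[0,0,-1]]'

```text
clock: 43.13
position: [0.4477, -0.0516, 0.1551]
ee_rot: [-0.0, -0.372, 0.928, 0.0]
contact_force: [-0.1, 0.9, -0.5]
width: 0.0361
```

>>> send_rows --delta_pos '[[0,0,0],[0,0,0],[0,0,0],[0,0,0],[0,0,0]]' --angular '[[0,0,-1],[0,0,-1],[0,0,-1],[0,0,-1],[0,0,-1]]'

```text
clock: 43.55
position: [0.4477, -0.0516, 0.155]
ee_rot: [-0.0, -0.549, 0.836, 0.001]
contact_force: [0.2, 0.4, -0.0]
width: 0.0358
```

>>> send_rows --delta_pos '[[0,0,0],[0,0,0],[0,0,0],[0,0,0],[0,0,0]]' --angular '[[0,0,-1],[0,0,-1],[0,0,-1],[0,0,-1],[0,0,-1]]'

```text
clock: 43.97
position: [0.4477, -0.0516, 0.155]
ee_rot: [-0.0, -0.704, 0.71, 0.001]
contact_force: [-0.6, 0.2, 0.1]
width: 0.0357
```

```bash
python3 k.py;python3 w.py o1
```

```text
t 43.97 yaw -1.58 pos [ 0.4477 -0.0516  0.155 ] F [-0.6  0.2  0.1] M [-0.01  0.02  0.03] w 0.0357 q6 1.31
[ 0.44768408 -0.05161897  0.15504019]
```

View pics/o1.png

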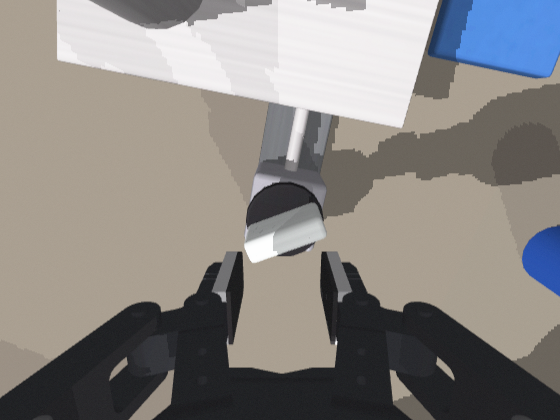

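>>> send_rows --delta_pos '[[0,0,0],[0,0,0],[0,0,0],[0,0,0],[0,0,0]]' --angular '[[0,0,-1],[0,0,-1],[0,0,-1],[0,0,-1],[0,0,-1]]'

```text
clock: 44.43
position: [0.4478, -0.0517, 0.1551]
ee_rot: [-0.0, 0.83, -0.557, -0.0]
contact_force: [-0.3, 0.5, 0.1]
width: 0.0358
```

>>> send_rows --delta_pos '[[0,0,0],[0,0,0],[0,0,0],[0,0,0],[0,0,0]]' --angular '[[0,0,-1],[0,0,-1],[0,0,-1],[0,0,-1],[0,0,-1]]'

```text
clock: 44.85
position: [0.4478, -0.0517, 0.1551]
ee_rot: [-0.0, 0.925, -0.381, -0.0]
contact_force: [-0.1, 0.5, 0.2]
width: 0.0358
```

>>> send_rows --delta_pos '[[0,0,0],[0,0,0],[0,0,0],[0,0,0],[0,0,0]]' --angular '[[0,0,-1],[0,0,-1],[0,0,-1],[0,0,-1],[0,0,-1]]'

```text
clock: 45.27
position: [0.4477, -0.0517, 0.1552]
ee_rot: [-0.0, 0.982, -0.19, -0.0]
contact_force: [0.0, -0.3, 0.0]
width: 0.0363
```

>>> send_rows --delta_pos '[[0,0,0],[0,0,0],[0,0,0],[0,0,0],[0,0,0]]' --angular '[[0,0,-1],[0,0,-1],[0,0,-1],[0,0,-1],[0,0,-1]]'

```text
clock: 45.68
position: [0.4478, -0.0517, 0.1551]
ee_rot: [-0.0, 1.0, 0.009, -0.0]
contact_force: [0.1, -0.6, 0.2]
width: 0.0361
```

>>> send_rows --delta_pos '[[0,0,0],[0,0,0],[0,0,0],[0,0,0],[0,0,0]]' --angular '[[0,0,-1],[0,0,-1],[0,0,-1],[0,0,-1],[0,0,-0.2]]'

```text
clock: 46.1
position: [0.4478, -0.0517, 0.1552]
ee_rot: [-0.0, 0.985, 0.175, -0.0]
contact_force: [0.2, 0.6, 0.5]
width: 0.0361
```

```bash
python3 k.py;python3 w.py o2; python3 -c "
from h import *
plan(.449,-.0533,.101)"
```

```text
t 46.1 yaw 0.352 pos [ 0.4478 -0.0517  0.1552] F [0.2 0.6 0.5] M [ 0.03  0.01 -0.03] w 0.0361 q6 -0.622
[ 0.44778214 -0.05173306  0.15523139]
now [ 0.4478 -0.0517  0.1552] yaw 0.351 tilt [-0.0008  0.0005] | tool shift mm [ 0.6  1.9 54.2] units(1=40cm) [0.0016 0.0048 0.1356] turn z (1=.08) 0.0 min rows 2
```

View pics/o2.png

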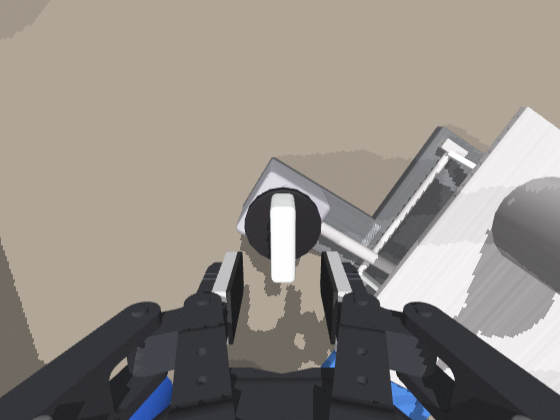

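Aligned. Descend and grip.

>>> send_rows --delta_pos '[[0.002,0.004,0.06],[0,0,0.06],[0,0,0.014],[0,0,0],[0,0,0]]' --angular '[[0,0,0],[0,0,0],[0,0,0],[0,0,0],[0,0,0]]'

```text
clock: 46.57
position: [0.4495, -0.0532, 0.1022]
ee_rot: [-0.0, 0.985, 0.174, -0.0]
contact_force: [0.9, -0.2, 0.4]
width: 0.0361
```

>>> send_rows --delta_pos '[[0,0,0],[0,0,0],[0,0,0],[0,0,0]]' --angular '[[0,0,0],[0,0,0],[0,0,0],[0,0,0]]' --hand 0

```text
clock: 46.9
position: [0.4493, -0.0538, 0.1034]
ee_rot: [0.001, 0.984, 0.175, 0.0]
contact_force: [-2.8, -2.6, 4.3]
width: 0.0128
```

>>> send_rows --delta_pos '[[0,0,0],[0,0,0],[0,0,0],[0,0,0],[0,0,0]]' --angular '[[0,0,0.3],[0,0,0.7],[0,0,1],[0,0,1],[0,0,1]]'

```text
clock: 47.32
position: [0.4492, -0.0538, 0.1034]
ee_rot: [0.001, 1.0, 0.014, 0.0]
contact_force: [-3.4, -2.0, 5.9]
width: 0.0129
```

```bash
python3 k.py
```

```text
t 47.32 yaw 0.029 pos [ 0.4492 -0.0538  0.1034] F [-3.4 -2.   5.9] M [-0.29  0.52  0.2 ] w 0.0129 q6 -0.3
```

>>> send_rows --delta_pos '[[0,0,0],[0,0,0],[0,0,0],[0,0,0],[0,0,0]]' --angular '[[0,0,1],[0,0,1],[0,0,1],[0,0,1],[0,0,1]]'

```text
clock: 47.73
position: [0.4489, -0.0538, 0.1034]
ee_rot: [0.001, 0.983, -0.184, 0.0]
contact_force: [-3.6, -1.4, 5.5]
width: 0.0129
```

>>> send_rows --delta_pos '[[0,0,0],[0,0,0],[0,0,0],[0,0,0],[0,0,0]]' --angular '[[0,0,1],[0,0,1],[0,0,1],[0,0,1],[0,0,1]]'

```text
clock: 48.15
position: [0.4488, -0.0537, 0.1034]
ee_rot: [0.001, 0.927, -0.376, 0.0]
contact_force: [-3.9, -2.1, 7.3]
width: 0.0128
```

```bash
python3 k.py; python3 w.py p1
```

```text
t 48.15 yaw -0.771 pos [ 0.4488 -0.0537  0.1034] F [-3.9 -2.1  7.3] M [-0.25  0.64  0.2 ] w 0.0128 q6 0.5
[ 0.44874892 -0.05373779  0.10336898]
```

View pics/p1.png

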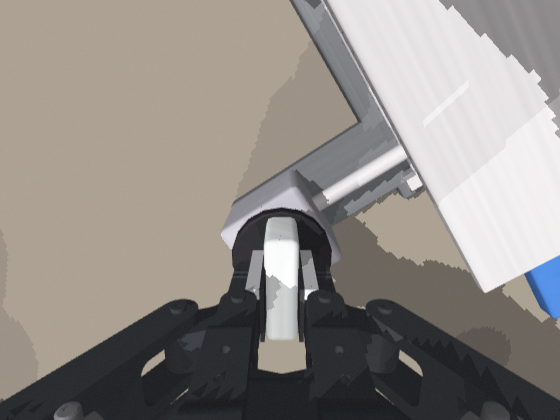

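>>> send_rows --delta_pos '[[0,0,0],[0,0,0],[0,0,0],[0,0,0],[0,0,0]]' --angular '[[0,0,1],[0,0,1],[0,0,1],[0,0,1],[0,0,1]]'

```text
clock: 48.62
position: [0.4486, -0.0536, 0.1033]
ee_rot: [0.001, 0.833, -0.553, -0.0]
contact_force: [-4.6, -2.1, 7.3]
width: 0.0128
```

>>> send_rows --delta_pos '[[0,0,0],[0,0,0],[0,0,0],[0,0,0]]' --angular '[[0,0,1],[0,0,0.5],[0,0,0],[0,0,0]]'

```text
clock: 48.95
position: [0.4486, -0.0535, 0.1034]
ee_rot: [0.001, 0.8, -0.601, -0.0]
contact_force: [-5.1, -1.1, 6.9]
width: 0.0127
```

```bash
cat > ft.py <<'E'
import sys
from h import *
n=sys.argv[1]
a=manip.get_image('side');b=manip.get_image('scene')
cv2.imwrite(f'pics/{n}_side.png',a);cv2.imwrite(f'pics/{n}_scene.png',b)
def foot(im,box):
    x0,y0,x1,y1=box; g=cv2.cvtColor(im,cv2.COLOR_BGR2GRAY)[y0:y1,x0:x1].astype(float)
    w=np.clip(75-g,0,45); yy,xx=np.mgrid[y0:y1,x0:x1]
    return round((w*xx).sum()/w.sum(),2),round((w*yy).sum()/w.sum(),2),round(w.sum()/45,1)
for t,A,B in (('start',cv2.imread('pics/a_side.png'),cv2.imread('pics/a_scene.png')),('l',cv2.imread('pics/l_side.png'),cv2.imread('pics/l_scene.png')),(n,a,b)):
    print(t,'side',foot(A,(272,154,288,170)),'scene',foot(B,(214,198,232,216)))
a=a[130:190,250:310];b=b[180:240,195:255]
cv2.imwrite(f'pics/{n}_z.png',np.hstack([cv2.resize(x,None,fx=6.5,fy=8,interpolation=cv2.INTER_CUBIC) for x in (a,b)]))
E
python3 k.py; python3 ft.py q1
```

```text
t 48.95 yaw -1.288 pos [ 0.4486 -0.0535  0.1034] F [-5.1 -1.1  6.9] M [-0.24  0.68 -0.08] w 0.0127 q6 1.017
start side (np.float64(279.5), np.float64(162.7), np.float64(16.8)) scene (np.float64(222.68), np.float64(207.88), np.float64(20.0))
l side (np.float64(279.11), np.float64(162.69), np.float64(15.8)) scene (np.float64(222.42), np.float64(207.88), np.float64(20.6))
q1 side (np.float64(278.84), np.float64(162.47), np.float64(0.4)) scene (np.float64(222.8), np.float64(208.42), np.float64(22.7))
```

View pics/q1_z.png

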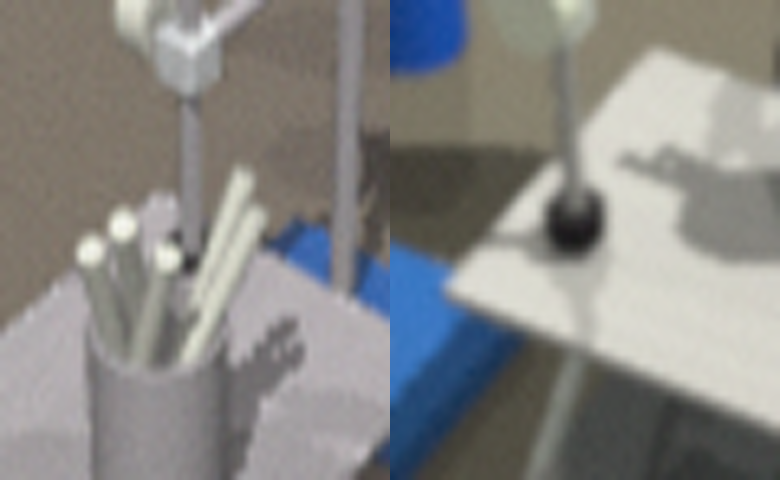

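```bash
python3 -c "
from h import *
D=manip.calibration('side');S=manip.calibration('scene')
print(tri([(S,(222.5,207.88)),(D,(279.3,162.7))]))
p=np.array([.6255,-.105,.113])
for dz in (0,.002,.005): print(proj(S,p+[0,0,dz]),proj(D,p+[0,0,dz]))
for n in ('a','l','j','n','q1'):
    g=cv2.cvtColor(cv2.imread(f'pics/{n}_scene.png'),cv2.COLOR_BGR2GRAY)[198:216,212:234].astype(float)
    r=[]
    for th in (40,50,60):
        w=np.clip(th-g,0,25);yy,xx=np.mgrid[198:216,212:234];r+=[round((w*yy).sum()/w.sum(),2),round(w.sum()/25,1)]
    print(n,r)
a=cv2.imread('pics/l_scene.png')[195:225,205:240];b=cv2.imread('pics/q1_scene.png')[195:225,205:240]
cv2.imwrite('pics/cmp.png',np.hstack([cv2.resize(x,None,fx=11,fy=11,interpolation=cv2.INTER_NEAREST) for x in (a,b)]))"
```

```text
(array([ 0.62608827, -0.10562334,  0.11127213]), [0.0005495769195655292, 0.0005495769195656004])
[[222.62613294 207.09925899]] [[279.28024444 162.54910267]]
[[222.57017042 206.48671561]] [[279.27702161 161.97276358]]
[[222.48603187 205.56576871]] [[279.27217165 161.10544626]]
a [np.float64(208.58), np.float64(3.0), np.float64(208.32), np.float64(8.8), np.float64(208.07), np.float64(16.4)]
l [np.float64(208.61), np.float64(3.2), np.float64(208.36), np.float64(8.9), np.float64(208.05), np.float64(17.0)]
j [np.float64(208.42), np.float64(4.8), np.float64(208.11), np.float64(12.2), np.float64(207.87), np.float64(19.4)]
n [np.float64(208.66), np.float64(3.8), np.float64(208.57), np.float64(9.8), np.float64(208.34), np.float64(17.4)]
q1 [np.float64(208.93), np.float64(4.2), np.float64(208.81), np.float64(11.3), np.float64(208.53), np.float64(19.9)]
```

View pics/cmp.png

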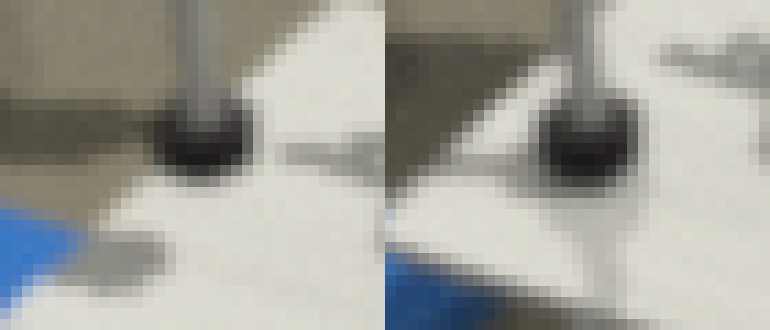

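```bash
python3 -c "
import cv2,numpy as np
o=[]
for n in ('a','l','n','q1'):
    o.append(cv2.resize(cv2.imread(f'pics/{n}_scene.png')[195:230,200:240],None,fx=9,fy=8.5,interpolation=cv2.INTER_CUBIC))
cv2.imwrite('pics/cmp2.png',np.vstack([np.hstack(o[:2]),np.hstack(o[2:])]))"
```

```text
(no output)
```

View pics/cmp2.png

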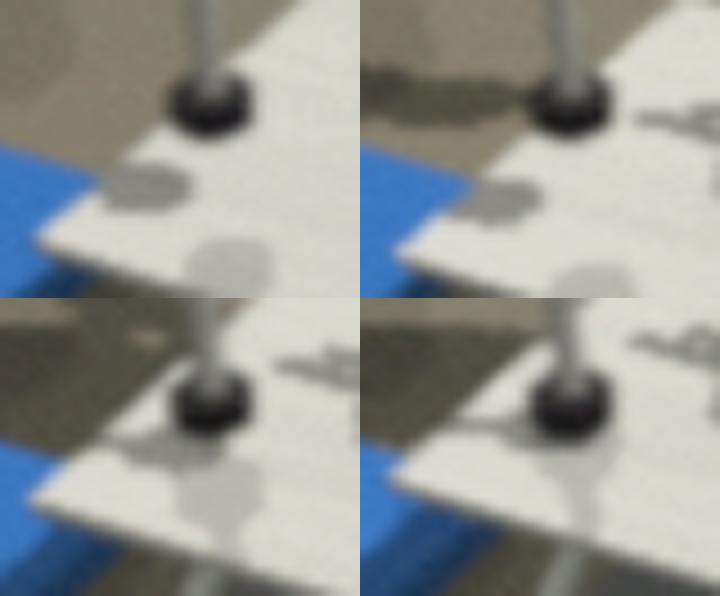

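>>> send_rows --delta_pos '[[-0.002,0.003,0],[0,0,0],[0,0,0],[0,0,0],[0,0,0]]' --angular '[[0,0,1],[0,0,1],[0,0,1],[0,0,1],[0,0,1]]'

```text
clock: 49.47
position: [0.4485, -0.0533, 0.1034]
ee_rot: [0.0, -0.663, 0.748, -0.001]
contact_force: [-1.1, 0.0, 5.3]
width: 0.013
```

>>> send_rows --delta_pos '[[0,0,0],[0,0,0],[0,0,0],[0,0,0],[0,0,0]]' --angular '[[0,0,1],[0,0,1],[0,0,1],[0,0,0],[0,0,0]]'

```text
clock: 49.88
position: [0.4485, -0.0532, 0.1034]
ee_rot: [0.0, -0.571, 0.821, -0.001]
contact_force: [-2.2, -1.1, 6.2]
width: 0.0125
```

```bash
python3 k.py; python3 ft.py q2; python3 w.py q2w; cat > cmp.py <<'E'
import cv2,numpy as np,sys
o=[]
for n in sys.argv[1:]:
    o.append(cv2.resize(cv2.imread(f'pics/{n}_scene.png')[195:230,200:240],None,fx=9,fy=8.5,interpolation=cv2.INTER_CUBIC))
cv2.imwrite('pics/cmp_%s.png'%sys.argv[-1],np.hstack(o))
E
python3 cmp.py q1 q2
```

```text
t 49.88 yaw -1.927 pos [ 0.4485 -0.0532  0.1034] F [-2.2 -1.1  6.2] M [-0.21  0.46 -0.11] w 0.0125 q6 1.655
start side (np.float64(279.5), np.float64(162.7), np.float64(16.8)) scene (np.float64(222.68), np.float64(207.88), np.float64(20.0))
l side (np.float64(279.11), np.float64(162.69), np.float64(15.8)) scene (np.float64(222.42), np.float64(207.88), np.float64(20.6))
q2 side (np.float64(nan), np.float64(nan), np.float64(0.0)) scene (np.float64(222.73), np.float64(208.26), np.float64(21.4))
[ 0.4484874  -0.05318163  0.10336357]ft.py:9: RuntimeWarning: invalid value encountered in scalar divide
  return round((w*xx).sum()/w.sum(),2),round((w*yy).sum()/w.sum(),2),round(w.sum()/45,1)
```

View pics/cmp_q2.png

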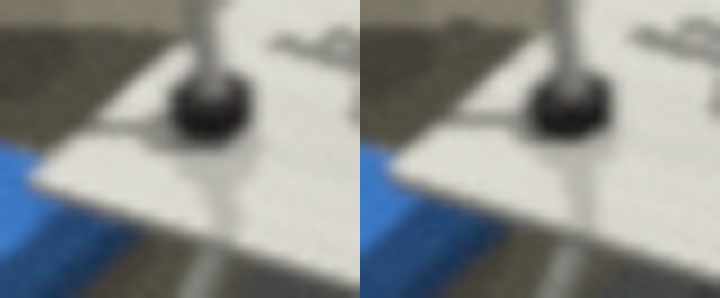

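View pics/q2w.png

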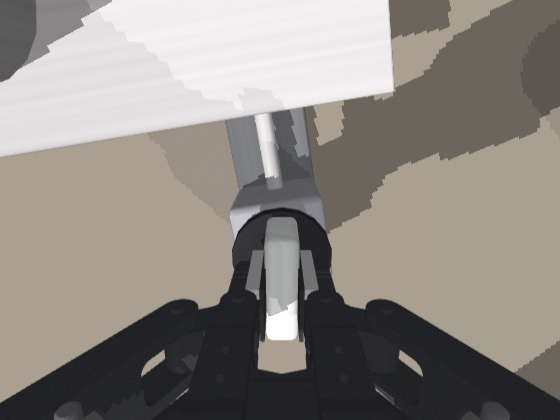

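```bash
cat > edge.py <<'E'
import cv2,numpy as np,sys
for n in sys.argv[1:]:
    g=cv2.cvtColor(cv2.imread(f'pics/{n}_scene.png'),cv2.COLOR_BGR2GRAY).astype(float)
    r=[];L=[];Rr=[]
    for c in range(221,226):
        p=g[:,c]
        for y in range(209,216):
            if p[y]<85<=p[y+1]: r.append(y+(85-p[y])/(p[y+1]-p[y]));break
    print(n,'bottom85',np.round(r,2),round(np.mean(r),2), 'cols', [int(v) for v in g[206:216,223]])
E
python3 edge.py a l j n q1 q2
```

```text
a bottom85 [210.16 210.46 210.45 210.28 209.87] 210.24 cols [85, 50, 37, 26, 53, 124, 187, 207, 213, 209]
l bottom85 [210.15 210.39 210.44 210.23 209.81] 210.2 cols [86, 56, 37, 28, 53, 126, 192, 213, 214, 217]
j bottom85 [210.14 210.4  210.39 210.23 209.79] 210.19 cols [75, 44, 27, 25, 58, 127, 194, 213, 215, 216]
n bottom85 [210.83 211.11 211.14 210.62 209.88] 210.72 cols [86, 55, 36, 24, 39, 80, 115, 129, 150, 173]
q1 bottom85 [211.27 211.39 211.4  211.24 210.67] 211.2 cols [86, 54, 36, 25, 32, 66, 114, 165, 181, 183]
q2 bottom85 [210.72 210.84 210.83 210.64 210.16] 210.64 cols [87, 56, 29, 30, 41, 94, 160, 181, 182, 184]
```

```bash
cat > lift.py <<'E'
import cv2,numpy as np,sys
from scipy.ndimage import shift as sh
G=lambda n: cv2.cvtColor(cv2.imread(f'pics/{n}_scene.png'),cv2.COLOR_BGR2GRAY).astype(float)
T=(G('a')+G('l'))/2
def est(g,r0=204,r1=209,c0=220,c1=227):
    best=[]
    ss=np.arange(-3,1.5,.05)
    for s in ss:
        t=sh(T,(s,0),order=1)[r0+int(np.floor(min(s,0))):r1,c0:c1]; h=g[r0+int(np.floor(min(s,0))):r1,c0:c1]
        best.append(((t-h)**2).mean())
    i=int(np.argmin(best)); return round(ss[i],2),round(best[i],1)
for n in sys.argv[1:]:
    e=est(G(n)); print(n,'shift px',e,'lift mm',round(-e[0]/.306,1))
E
python3 lift.py a l j n q1 q2
```

```text
a shift px (np.float64(0.05), np.float64(4.3)) lift mm -0.2
l shift px (np.float64(0.05), np.float64(2.3)) lift mm -0.2
j shift px (np.float64(-0.4), np.float64(89.1)) lift mm 1.3
n shift px (np.float64(0.15), np.float64(78.1)) lift mm -0.5
q1 shift px (np.float64(0.2), np.float64(64.0)) lift mm -0.7
q2 shift px (np.float64(0.15), np.float64(68.1)) lift mm -0.5
```

>>> send_rows --delta_pos '[[0,0,0],[0,0,0],[0,0,0],[0,0,0],[0,0,0]]' --angular '[[0,0,1],[0,0,1],[0,0,1],[0,0,1],[0,0,0]]'

```text
clock: 50.45
position: [0.4485, -0.053, 0.1034]
ee_rot: [0.001, -0.432, 0.902, -0.001]
contact_force: [-1.1, -0.7, 6.4]
width: 0.0133
```

```bash
python3 k.py; python3 ft.py q3 2>/dev/null|tail -1; python3 lift.py q1 q2 q3; python3 edge.py q2 q3; python3 cmp.py q2 q3
```

```text
t 50.45 yaw -2.249 pos [ 0.4485 -0.053   0.1034] F [-1.1 -0.7  6.4] M [-0.13  0.44 -0.13] w 0.0133 q6 1.978
q3 side (np.float64(nan), np.float64(nan), np.float64(0.0)) scene (np.float64(222.74), np.float64(208.07), np.float64(19.9))
q1 shift px (np.float64(0.2), np.float64(64.0)) lift mm -0.7
q2 shift px (np.float64(0.15), np.float64(68.1)) lift mm -0.5
q3 shift px (np.float64(0.1), np.float64(42.3)) lift mm -0.3
q2 bottom85 [210.72 210.84 210.83 210.64 210.16] 210.64 cols [87, 56, 29, 30, 41, 94, 160, 181, 182, 184]
q3 bottom85 [210.35 210.44 210.5  210.42 210.1 ] 210.36 cols [86, 56, 32, 23, 56, 114, 165, 180, 183, 187]
```

View pics/cmp_q3.png

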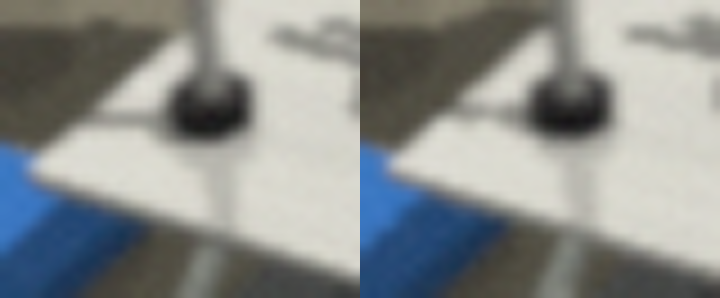

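>>> send_rows --delta_pos '[[0,0,0],[0,0,0],[0,0,0],[0,0,0],[0,0,0]]' --angular '[[0,0,1],[0,0,1],[0,0,1],[0,0,0],[0,0,0]]'

```text
clock: 50.97
position: [0.4486, -0.0529, 0.1034]
ee_rot: [0.001, -0.321, 0.947, -0.001]
contact_force: [-1.5, 0.0, 6.5]
width: 0.013
```

```bash
python3 k.py; python3 ft.py q4 2>/dev/null|tail -1; python3 lift.py q1 q2 q3 q4; python3 edge.py q3 q4
```

```text
t 50.97 yaw -2.487 pos [ 0.4486 -0.0529  0.1034] F [-1.5  0.   6.5] M [-0.09  0.42 -0.07] w 0.013 q6 2.215
q4 side (np.float64(nan), np.float64(nan), np.float64(0.0)) scene (np.float64(222.72), np.float64(207.67), np.float64(20.0))
q1 shift px (np.float64(0.2), np.float64(64.0)) lift mm -0.7
q2 shift px (np.float64(0.15), np.float64(68.1)) lift mm -0.5
q3 shift px (np.float64(0.1), np.float64(42.3)) lift mm -0.3
q4 shift px (np.float64(0.05), np.float64(57.2)) lift mm -0.2
q3 bottom85 [210.35 210.44 210.5  210.42 210.1 ] 210.36 cols [86, 56, 32, 23, 56, 114, 165, 180, 183, 187]
q4 bottom85 [209.91 210.07 210.   209.89 209.63] 209.9 cols [73, 41, 28, 28, 85, 151, 173, 184, 185, 194]
```

>>> send_rows --delta_pos '[[0,0,0],[0,0,0],[0,0,0],[0,0,0],[0,0,0]]' --angular '[[0,0,1],[0,0,0.5],[0,0,0],[0,0,0],[0,0,0]]'

```text
clock: 51.48
position: [0.4487, -0.0529, 0.1034]
ee_rot: [0.001, -0.264, 0.964, -0.0]
contact_force: [-1.9, -0.4, 6.2]
width: 0.0132
```

```bash
python3 k.py; python3 ft.py q5 2>/dev/null|tail -1; python3 lift.py q3 q4 q5; python3 edge.py q3 q4 q5
```

```text
t 51.48 yaw -2.607 pos [ 0.4487 -0.0529  0.1034] F [-1.9 -0.4  6.2] M [-0.03  0.4  -0.05] w 0.0132 q6 2.335
q5 side (np.float64(nan), np.float64(nan), np.float64(0.0)) scene (np.float64(222.7), np.float64(207.57), np.float64(20.3))
q3 shift px (np.float64(0.1), np.float64(42.3)) lift mm -0.3
q4 shift px (np.float64(0.05), np.float64(57.2)) lift mm -0.2
q5 shift px (np.float64(-0.3), np.float64(63.8)) lift mm 1.0
q3 bottom85 [210.35 210.44 210.5  210.42 210.1 ] 210.36 cols [86, 56, 32, 23, 56, 114, 165, 180, 183, 187]
q4 bottom85 [209.91 210.07 210.   209.89 209.63] 209.9 cols [73, 41, 28, 28, 85, 151, 173, 184, 185, 194]
q5 bottom85 [209.88 209.92 209.96 209.84 209.56] 209.83 cols [70, 42, 27, 30, 87, 157, 180, 181, 185, 187]
```

>>> send_rows --delta_pos '[[0,0,0],[0,0,0],[0,0,0],[0,0,-0.08],[0,0,-0.1]]' --angular '[[0,0,0],[0,0,0],[0,0,0],[0,0,0],[0,0,0]]' --hand 36

```text
clock: 52.0
position: [0.4455, -0.0521, 0.1722]
ee_rot: [-0.004, -0.264, 0.965, 0.002]
contact_force: [1.3, 0.1, -1.2]
width: 0.0362
```

>>> send_rows --delta_pos '[[0,0,-0.1],[0,0,-0.1],[0,0,0],[0,0,0],[0,0,0]]' --angular '[[0,0,0],[0,0,0],[0,0,0],[0,0,0],[0,0,0]]'

```text
clock: 52.42
position: [0.4476, -0.0526, 0.2536]
ee_rot: [-0.0, -0.264, 0.965, 0.0]
contact_force: [0.2, -0.1, -0.3]
width: 0.0361
```

```bash
python3 k.py; python3 ft.py r1 2>/dev/null|tail -1; python3 lift.py q5 r1; python3 edge.py q5 r1; python3 w.py r1w
```

```text
t 52.42 yaw -2.608 pos [ 0.4476 -0.0526  0.2536] F [ 0.2 -0.1 -0.3] M [-0.03  0.01  0.04] w 0.0361 q6 2.336
r1 side (np.float64(nan), np.float64(nan), np.float64(0.0)) scene (np.float64(222.68), np.float64(207.59), np.float64(20.3))
q5 shift px (np.float64(-0.3), np.float64(63.8)) lift mm 1.0
r1 shift px (np.float64(-0.3), np.float64(62.6)) lift mm 1.0
q5 bottom85 [209.88 209.92 209.96 209.84 209.56] 209.83 cols [70, 42, 27, 30, 87, 157, 180, 181, 185, 187]
r1 bottom85 [209.91 209.95 209.93 209.86 209.53] 209.84 cols [71, 41, 28, 32, 89, 159, 181, 185, 187, 184]
[ 0.44697914 -0.0524848   0.25229155]
```

View pics/r1w.png

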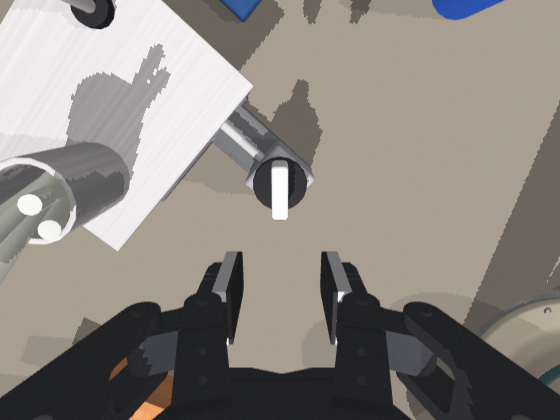

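View pics/r1_z.png

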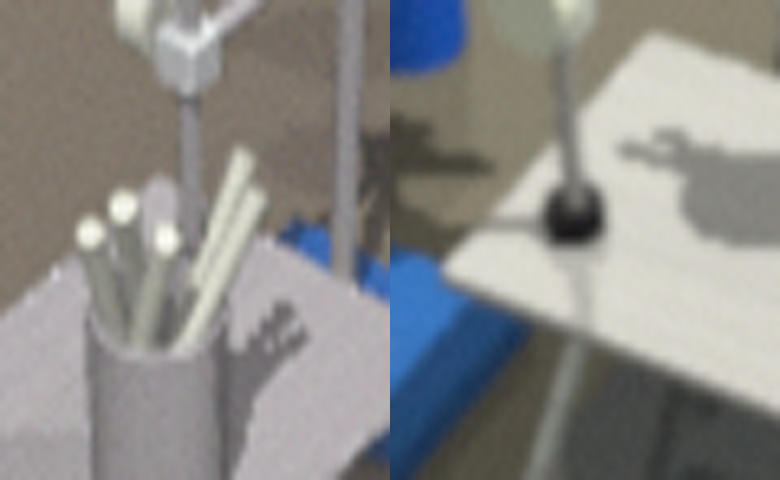

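>>> send_rows --delta_pos '[[0,-0.06,-0.04],[0,-0.08,-0.035],[0,-0.06,0],[0,0,0],[0,0,0]]' --angular '[[0,0,0],[0,0,0],[0,0,0],[0,0,0],[0,0,0]]'

```text
clock: 52.98
position: [0.4886, -0.1223, 0.2823]
ee_rot: [-0.001, -0.263, 0.965, 0.001]
contact_force: [0.4, 0.0, -1.0]
width: 0.036
```

```bash
python3 w.py r2w; python3 -c "
from h import *
c=np.load('pics/r2w.npy',allow_pickle=True).item();im=cv2.imread('pics/r2w.png')
q=proj(c,[.6255,-.105,.11])[0];print(q)
x,y=int(q[0]),int(q[1]);x0=max(0,x-50);y0=max(0,y-45)
print(x0,y0);cv2.imwrite('pics/r2z.png',cv2.resize(im[y0:y0+90,x0:x0+120],None,fx=6,fy=6,interpolation=cv2.INTER_CUBIC))
S=manip.get_image('scene');cv2.imwrite('pics/r2_scene.png',S)
D=manip.get_image('side');cv2.imwrite('pics/r2_side.png',D)"; python3 edge.py r2; python3 lift.py r2
```

```text
[ 0.48794865 -0.1214486   0.28233289]
[132.16338531 127.78075293]
82 82
r2 bottom85 [209.89 209.92 209.91 209.86 209.57] 209.83 cols [71, 39, 27, 36, 90, 157, 179, 182, 184, 186]
r2 shift px (np.float64(-0.3), np.float64(71.7)) lift mm 1.0
```

View pics/r2z.png

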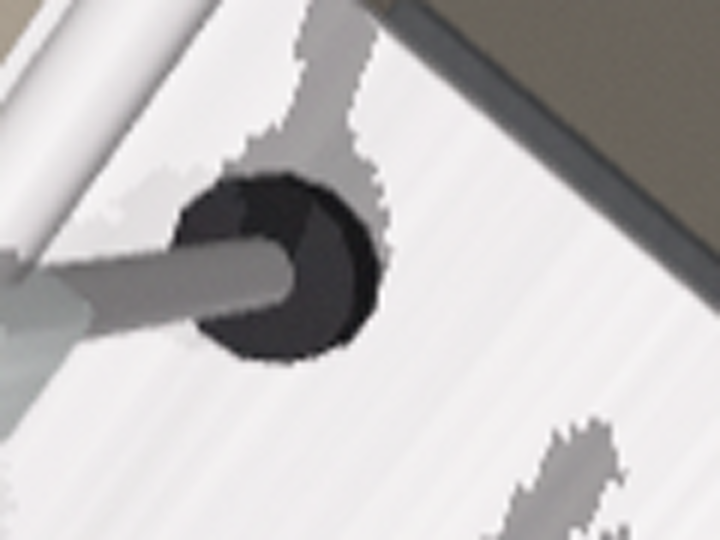

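View pics/r2w.png

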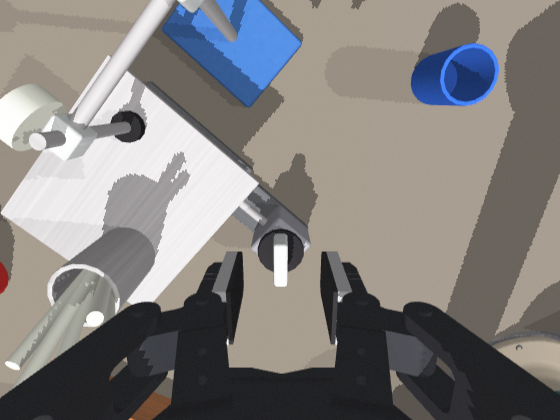

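View pics/r2_side.png

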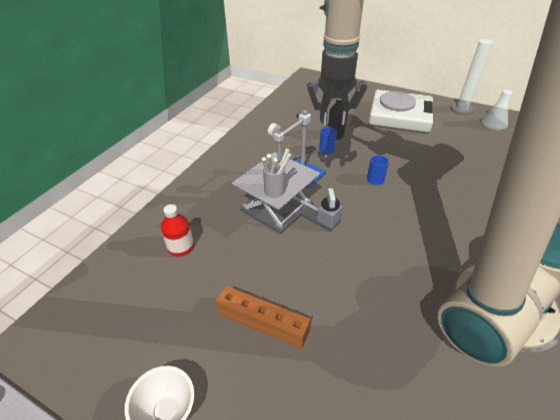

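```bash
python3 -c "
from h import *
print(manip.sign_off())"
```

```text
the job is handed in; nothing more can be done
None
```

I handed the job in at about 53 s of the 210 s: the jar is on the platform with all five rods in it, and the jack is raised until the platform touches the gauge foot. `sign_off` gives no verdict.

**What I did**
- I stood the grey steel jar (not the blue ones) upright on the left half of the platform.
- I dropped the five rods in end-down. The rack was knocked aside after the second rod, so I located the remaining rods again before picking them.
- I turned the knob clockwise about 7.1 rad in two grips, then let go and moved clear.

**Last checks**
- **Foot contact:** the foot sits about 1–1.2 mm higher in the scene camera than at the start. It began to rise between 6.76 and 7.0 rad, and the height and shadow estimates put contact at about 6.65–6.95 rad. Releasing the knob did not change it. The side camera's view of the foot was blocked by the rods.
- **Rods:** all five stand in the jar. When I last measured their tops, before raising the jack, the worst one's middle was about 15 mm from the loading point (limit 30 mm). It first read 20–26 mm while it was still settling. After raising the jack I only looked at the pictures, where they sit the same way.
- **Bystanders:** the red bottle and the mortar look unmoved in the last side picture, and the arm never went near the black bottle.

**One mishap**
- While inserting the second rod, a finger pressed on the first rod with about 32 N (limit 40 N). That pushed the platform and knob down to their lowest position. The jar and rod stayed in place, and I dropped the remaining rods from higher up.

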